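# Dust off doll bottoms on an indexing table

### The job

Blow the dust off the colour-banded doll bottoms standing on the bench (two or three of them): each must stand upright on the turning table's pad of its own colour, be turned to face the air can's nozzle with the table clicked into position, and get a push of the sprung cap, right down and let up again before the table is turned on, taking them in the order red, yellow, blue. Afterwards stand them all upright in the dark wooden tray and turn the table back until the red pad faces the nozzle; leave the rest of the bench as it is.

Things in the scene. Friction and masses are not known exactly. Their poses are not given: they have to be found in the camera images.
- doll_red: Loose doll bottom, a solid turned birch blank with a red band round it and a red disc on top; stands upright. Flat foot 42 mm across, straight-sided belly 48 mm across from 12 mm to 26 mm above the foot, then a shoulder and a lip 34 mm across and 10 mm high; 44 mm tall overall. Origin: centre of the foot; z up. May be absent.
- doll_yellow: Loose doll bottom, a solid turned birch blank with a yellow band round it and a yellow disc on top; stands upright. Flat foot 48 mm across, straight-sided belly 54 mm across from 12 mm to 30 mm above the foot, then a shoulder and a lip 40 mm across and 10 mm high; 48 mm tall overall. Origin: centre of the foot; z up. May be absent.
- doll_blue: Loose doll bottom, a solid turned birch blank with a blue band round it and a blue disc on top; stands upright. Flat foot 54 mm across, straight-sided belly 60 mm across from 12 mm to 34 mm above the foot, then a shoulder and a lip 46 mm across and 10 mm high; 52 mm tall overall. Origin: centre of the foot; z up. May be absent.
- pad_red (a point): Centre of the top face of the red pad on the turning table: a red-rimmed cork disc 66 mm across, flat, standing 4 mm proud of the table's disc. 85 mm from the table's axis; it faces the nozzle when table_turn reads -1.2.
- pad_yellow (a point): Centre of the top face of the yellow pad on the turning table: a yellow-rimmed cork disc 66 mm across, flat, standing 4 mm proud of the table's disc. 85 mm from the table's axis; it faces the nozzle when table_turn reads 0.0.
- pad_blue (a point): Centre of the top face of the blue pad on the turning table: a blue-rimmed cork disc 66 mm across, flat, standing 4 mm proud of the table's disc. 85 mm from the table's axis; it faces the nozzle when table_turn reads 1.2.
- stand: Fixed stand: dark steel plate 200 x 360 x 12 mm carrying the turning table and the clamped air can. Origin on its underside, on the table's vertical axis; its -y axis points from there to the can (can axis at local y -0.215). The table is an aluminium disc 300 mm across, its top 48 mm above the bench (pad tops 52 mm); room beneath holds the detent.
- table_turn (a joint): Turn of the table about its vertical axis, counter-clockwise from above positive. Spring detents hold it at -1.2 (red pad at the nozzle), 0 (yellow) and 1.2 (blue); between them it is drawn to the nearer one, the passes lying at +-0.6 (up to 0.25 N m to turn it); end stops at +-1.28. It starts at 0.
- handle_top (a point): Centre of the top of the table's handle: an upright round steel post 16 mm across, 50 mm tall above the disc, 125 mm from the table's axis, across from the yellow pad (in the stand's frame it lies at angle table_turn from +y). Push or hook it round in an arc.
- spray_point (a point): Point on the stand, at pad height, 85 mm from the table's axis towards the can, that the nozzle is aimed at: the pad facing the nozzle has its centre here.
- cap_top (a point): Centre of the top of the white sprung cap on the air can, 27 mm across its flat top, 141 mm above the bench when up; the can (53 mm across) stands below it; an orange nozzle on its side points at the table. Moves down with the cap.
- cap (a joint): How far the cap is pressed, m: 0 up, 0.006 fully down. Spring: 2.4 N to start it, 6 N fully down; springs back when let go.
- tray: Fixed dark wooden tray, outside 270 (its x) x 140 (its y) x 20 mm high, walls and floor 6 mm thick at most; open on top. Origin: centre of its underside; the inner floor is 6 mm above it.
- bevel_square: Bystander, loose: bevel square lying flat, wooden stock 120 x 22 x 14 mm with a 160 mm steel blade.
- collet_1: Bystander, loose: brass ring 44 mm across, 14 mm high. Origin under its centre.
- collet_2: Bystander, loose: brass ring 52 mm across, 14 mm high. Origin under its centre.
- sanding_block: Bystander, loose: yellow plastic block 110 x 60 x 32 mm. Origin under its centre.
Mind the look-alikes: they are no part of the job. What is shaped like the doll_blue but purple is not meant.

How it is judged (in metres and radians):
On the way, in this order (a step that is already met when the one before it is completed fails the run):
1. if there is a red doll bottom: it stands on the red pad in front of the nozzle and the cap is pressed down (horizontal distance between doll_red and pad_red below 0.015 m and horizontal distance between doll_red and spray_point below 0.025 m and z of doll_red in the frame of pad_red below 0.006 m and angle between doll_red's own z axis and vertical below 0.12 rad and z of doll_red in the frame of cap_top above -0.0852 m and contact force between the fingers and doll_red below 0.2 N), for 0.1 s.
2. the cap has sprung back up with the red doll bottom still in front of the nozzle (horizontal distance between doll_red and pad_red below 0.015 m and horizontal distance between doll_red and spray_point below 0.025 m and z of doll_red in the frame of pad_red below 0.006 m and angle between doll_red's own z axis and vertical below 0.12 rad and z of doll_red in the frame of cap_top below -0.0876 m), for 0.1 s.
3. if there is a yellow doll bottom: it stands on the yellow pad in front of the nozzle and the cap is pressed down (horizontal distance between doll_yellow and pad_yellow below 0.015 m and horizontal distance between doll_yellow and spray_point below 0.025 m and z of doll_yellow in the frame of pad_yellow below 0.006 m and angle between doll_yellow's own z axis and vertical below 0.12 rad and z of doll_yellow in the frame of cap_top above -0.0852 m and contact force between the fingers and doll_yellow below 0.2 N), for 0.1 s.
4. the cap has sprung back up with the yellow doll bottom still in front of the nozzle (horizontal distance between doll_yellow and pad_yellow below 0.015 m and horizontal distance between doll_yellow and spray_point below 0.025 m and z of doll_yellow in the frame of pad_yellow below 0.006 m and angle between doll_yellow's own z axis and vertical below 0.12 rad and z of doll_yellow in the frame of cap_top below -0.0876 m), for 0.1 s.
5. if there is a blue doll bottom: it stands on the blue pad in front of the nozzle and the cap is pressed down (horizontal distance between doll_blue and pad_blue below 0.015 m and horizontal distance between doll_blue and spray_point below 0.025 m and z of doll_blue in the frame of pad_blue below 0.006 m and angle between doll_blue's own z axis and vertical below 0.12 rad and z of doll_blue in the frame of cap_top above -0.0852 m and contact force between the fingers and doll_blue below 0.2 N), for 0.1 s.
6. the cap has sprung back up with the blue doll bottom still in front of the nozzle (horizontal distance between doll_blue and pad_blue below 0.015 m and horizontal distance between doll_blue and spray_point below 0.025 m and z of doll_blue in the frame of pad_blue below 0.006 m and angle between doll_blue's own z axis and vertical below 0.12 rad and z of doll_blue in the frame of cap_top below -0.0876 m), for 0.1 s.
At the end, for the whole second after the job is handed in: Every doll bottom present stands upright (within 7 degrees), released and at rest, on the tray's floor between its walls; the table is in the position with the red pad at the nozzle (within 0.12 rad, table_turn below -1.08); the cap is up (within 1.5 mm) (x of doll_red in the frame of tray between -0.129 and 0.129 m and y of doll_red in the frame of tray between -0.064 and 0.064 m and z of each of doll_red, doll_yellow, doll_blue in the frame of tray below 0.012 m and angle between each of doll_red, doll_yellow, doll_blue's own z axis and vertical below 0.12 rad and linear speed of each of doll_red, doll_yellow, doll_blue below 0.02 m/s and x of doll_yellow in the frame of tray between -0.129 and 0.129 m and y of doll_yellow in the frame of tray between -0.064 and 0.064 m and x of doll_blue in the frame of tray between -0.129 and 0.129 m and y of doll_blue in the frame of tray between -0.064 and 0.064 m and value of joint table_turn below -1.08 rad and value of joint cap below 0.0015 m); the robot touches nothing.
It fails at once if the bevel square is pushed more than 3 cm from its place (distance of bevel_square from where it was at the start of the episode above 0.03 m).
It fails at once if the smaller brass collet ring is pushed more than 3 cm from its place (distance of collet_1 from where it was at the start of the episode above 0.03 m).
It fails at once if the larger brass collet ring is pushed more than 3 cm from its place (distance of collet_2 from where it was at the start of the episode above 0.03 m).
It fails at once if the yellow sanding block is pushed more than 3 cm from its place (distance of sanding_block from where it was at the start of the episode above 0.03 m).
Of doll_red, doll_yellow, doll_blue only 2 to 3 are there at a start; the rules pass over those that are not, and their reading is None.
At some moment in a run one of doll_red, doll_yellow, doll_blue may be knocked a few centimetres aside while the robot is not near it.
It also fails if it takes over 210 s, if anything falls off the work surface, if the arm or the gripper's body presses on something with over 40 N, if the wrist force passes 120 N, or if a joint passes its speed limit or range.

### The arm

A 6-joint arm with a two-finger parallel gripper is mounted at the origin on the work surface. World frame = base frame: x ahead of the robot, y to its left, z up, the work surface at z = 0. Lengths are in mm, angles in rad, forces in N, time in s.
With the tool pointing down it reaches from about 350 to 975 mm from the base axis. Payload 7.1 kg.
Tool frame: the origin (TCP) lies at the very end of the fingers, on their centre line; the grasp point (between the pads) lies 19 mm behind it (ctrl.grip_depth is the distance from the TCP to the grasp point, in mm); x points along the fingers, z is the direction in which the jaws open and shut, and the axes are right-handed (so a half turn about x gives the same grasp; the last joint's range is limited). The gripper opens to 88 mm and grips with 3 to 60 N. Pads are 20 mm wide; open, the fingers measure 115 mm over their backs; the gripper's body (75 mm by 178 mm) begins 61 mm behind the grasp point.
Start: joints at [1.317, 0.423, 1.63, -0, 1.089, -0.019], TCP at [145.374, 607.841, 187.875] pointing down, gripper open.
Joint ranges: [-3, 3], [-0.9, 2.11], [0.09, 2.58], [-1.31, 4.45], [0.11, 2.69], [-2.54, 2.54]. Speed limits (rad/s): [2.39, 2.39, 3.01, 3.14, 3.14, 3.14].

### API

Orientations are given as a rotation vector (axis times angle).
In Python, from workcell import ctrl gives the robot as it stands. The module is installed in compiled form; this text tells all that it offers.
- The arm moves only by the tool send_rows, never from a script. Its argument "rows" is a list of rows, each a list of 4 numbers: the shift along the tool's x, y, z in mm, then the turn about the tool's x in rad. In form: [[x, y, z, turn], ...]. A call has 1 to 10 rows; each row shifts and turns the pose as measured when the row begins, along the tool's axes as they then stand; what a row does not reach is not made up. A row lasts 1/12 s, in which the tool goes at most 41.7 mm and 7.16 degrees, less where a joint would pass 70% of its speed; a pose out of reach is approached as far as the arm can. A call with a gripper value outside its range is refused whole. "fingers" is the opening, from 0 (shut) to 1 (fully open), set as the call begins (left out, the last holds). The fingers move at their own pace and stop on an object; the grip force is fixed at half the most. Time passes only in rows, so rows that do not move let the fingers close. It gives the time, the measured TCP pose, the force and the opening at its end, in the units of the state.
- ctrl.get_obs(): the state, without advancing time (a new reading comes with each control period).
- ctrl.get_image(name): name is "scene" or "top"; returns a dict with "img" (480x640x3 uint8, red, green, blue), "depth" (480x640 float32, mm along the optical axis (not along the pixel's ray), 0 where there is no reading), "mtx" (3x3 intrinsics, pixels), "world_from_camera" (4x4, takes a point from camera to world coordinates). Camera axes: x right, y down, z forward; pixel columns grow to the right and rows downward; lengths in mm; the calibration is good to about 2 mm. A picture is of the moment at which its call begins.
- ctrl.close_job(): hands the job in, once; it reports no verdict.
The state is a dict: "t": time; "qpos": joint angles; "qvel": joint speeds; "joint_torque": joint torques, N m; "ee_pos": TCP position; "orientation": TCP orientation; "ft_force": force on the tool from outside, world axes, zero at the start; "moment": the same for the moment, N m; "width": finger opening in mm.
Only numpy, scipy, OpenCV 4.12 (cv2) and the standard library are available. Lean on these libraries where they do the work, as an engineer would, in place of code of your own. Each camera call takes 0.05 s, during which the arm holds its last target.

## Working session

There is one attempt and no reset: what is moved stays moved. The work goes in short steps, Python scripts to look and compute and a tool call to move; the robot and the scene stay as the last step left them, time stands still between calls to the robot, and variables do not carry over. Pictures are saved under pics/ and viewed, and the job is handed in when it is done.

Besides the shell and the picture viewer there is one more tool, called after "Emit:" as a command line: name --pt "numbers of a row" for each row, then --argument value for the rest. send_rows: Moves the arm, as the interface text tells. Its arguments: {"type":"object","properties":{"rows":{"type":"array"},"fingers":{"type":"number"}},"required":["rows"]}

```bash
mkdir -p pics; cat > h.py <<'E'
import numpy as np,cv2
from workcell import ctrl
def snap(n,f):
    d=ctrl.get_image(n); cv2.imwrite('pics/'+f,d['img'][:,:,::-1]); np.savez('/tmp/'+n,**{k:np.array(v) for k,v in d.items()}); return d
def ray(d,u,v,z):
    K=d['mtx'];T=d['world_from_camera']; r=T[:3,:3]@np.linalg.solve(K,[u,v,1.]); o=T[:3,3]; return o+r*(z-o[2])/r[2]
def cloud(d):
    K=d['mtx'];T=d['world_from_camera'];h,w=d['depth'].shape
    v,u=np.mgrid[:h,:w]; z=d['depth']; p=np.stack([(u-K[0,2])*z/K[0,0],(v-K[1,2])*z/K[1,1],z],-1)
    return p@T[:3,:3].T+T[:3,3]
E
python3 - <<'E'
from h import *
for n in('scene','top'):
    d=snap(n,n+'0.png'); print(n,d['mtx'],d['world_from_camera'])
o=ctrl.get_obs()
for k in o: print(k,np.round(o[k],3))
print(ctrl.grip_depth)
E
```

```text
scene [[594.81337452   0.         312.63712978]
 [  0.         594.81337452 232.59346667]
 [  0.           0.           1.        ]] [[-8.84945377e-01  3.25325564e-01 -3.33219082e-01  9.86985806e+02]
 [ 4.65428015e-01  6.42069896e-01 -6.09198663e-01  9.11140037e+02]
 [ 1.57620429e-02 -6.94197037e-01 -7.19612418e-01  1.16349569e+03]
 [ 0.00000000e+00  0.00000000e+00  0.00000000e+00  1.00000000e+00]]
top [[460.48298276   0.         316.25541071]
 [  0.         460.48298276 242.84234057]
 [  0.           0.           1.        ]] [[-2.22007295e-03 -9.88204498e-01  1.53123939e-01  3.55036766e+02]
 [-9.99611592e-01 -2.06078050e-03 -2.77924095e-02  3.43290658e+01]
 [ 2.77801389e-02 -1.53126166e-01 -9.87816097e-01  1.05427985e+03]
 [ 0.00000000e+00  0.00000000e+00  0.00000000e+00  1.00000000e+00]]
t 0.1
qpos [ 1.317  0.424  1.631 -0.     1.089 -0.019]
qvel [-0.001 -0.002 -0.003  0.    -0.    -0.001]
joint_torque [ 1.0000e-03 -5.4561e+01 -2.7432e+01  6.5000e-02  1.9000e-02 -0.0000e+00]
ee_pos [145.246 607.322 187.191]
orientation [-1.035  1.312  1.034]
ft_force [-0.353  0.949 -0.576]
moment [-0.036 -0.014  0.016]
width 87.927
18.700000000000003
```

View pics/scene0.png

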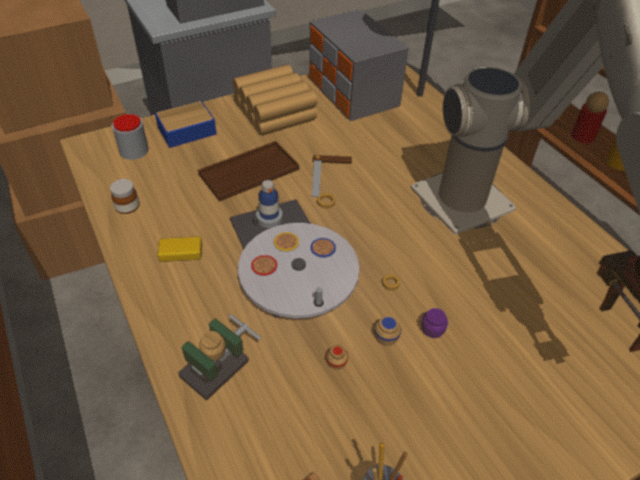

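View pics/top0.png

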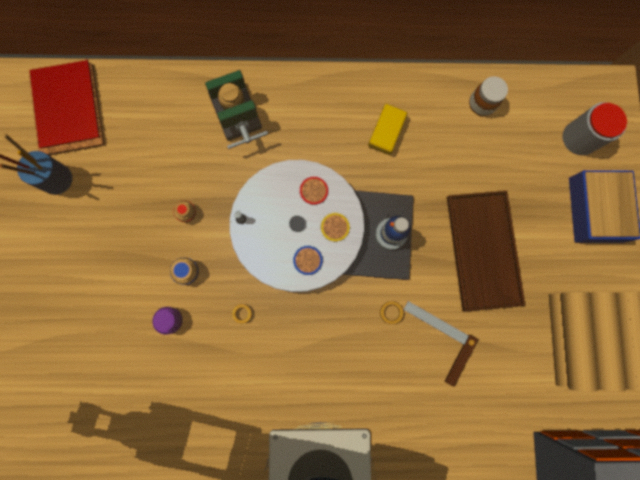

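The scene shows two dolls, red at scene (338,355) and top (184,211), and blue at scene (388,328) and top (182,271). Yellow is absent. The purple look-alike is at top (167,320). The tray is at top (485,250) and the table at (297,225), with its handle at (240,217). The can is at (395,232).

```bash
cat > m.py <<'E'
from h import *
def blobs(d,c,zmin,zmax,amin=15):
    hsv=cv2.cvtColor(d['img'],cv2.COLOR_RGB2HSV)
    R={'red':[((0,150,90),(6,255,255)),((172,150,90),(180,255,255))],'blue':[((105,120,60),(125,255,255))],'white':[((0,0,190),(180,50,255))]}[c]
    m=sum(cv2.inRange(hsv,a,b) for a,b in R)
    n,l,s,ce=cv2.connectedComponentsWithStats(m); P=cloud(d); out=[]
    for i in range(1,n):
        if s[i,4]<amin: continue
        q=P[(l==i)&(d['depth']>0)]
        if len(q)==0: continue
        out.append((s[i,4],np.round(ce[i],1),np.round(np.median(q,0),0),np.round(np.percentile(q[:,2],90),0)))
    return out
E
python3 - <<'E'
from m import *
for n in('scene','top'):
    d=snap(n,n+'1.png');P=cloud(d)
    for c in('red','blue'):
        for b in blobs(d,c,0,0): print(n,c,*b)
    # dolls: points in region by height
    for nm,(x0,x1,y0,y1),zl in (('near',(200,560,250,450),20),):
        m=(P[...,0]>x0)&(P[...,0]<x1)&(P[...,1]>y0)&(P[...,1]<y1)&(P[...,2]>8)&(d['depth']>0)
        k,l,s,ce=cv2.connectedComponentsWithStats(m.astype(np.uint8))
        for i in range(1,k):
            if s[i,4]>30:
                q=P[l==i]; z=np.percentile(q[:,2],95); t=q[q[:,2]>z-4]; print(n,s[i],ce[i].round(),'top z',z.round(1),t.mean(0).round(1),t.min(0).round(),t.max(0).round())
    m=(abs(P[...,2]-48)<5)&(abs(P[...,0]-400)<250)&(abs(P[...,1]-50)<250)
    k,l,s,ce=cv2.connectedComponentsWithStats(m.astype(np.uint8)); i=1+np.argmax(s[1:,4]); q=P[l==i]
    print('disc',q.min(0).round(),q.max(0).round(),s[i])
    cs,_=cv2.findContours((l==i).astype(np.uint8),cv2.RETR_EXTERNAL,cv2.CHAIN_APPROX_NONE); hull=cv2.convexHull(cs[0])[:,0]
    w=np.array([ray(d,u,v,48)[:2] for u,v in hull],np.float32); print(cv2.minEnclosingCircle(w))
E
```

```text
scene red 361 [126.3 122. ] [ 780. -637.  109.] 112.0
scene red 70 [264.  268.3] [641.  30.  53.] 56.0
scene red 52 [337.2 350.2] [588. 307.  46.] 48.0
scene blue 732 [188.6 132.6] [ 609. -601.   36.] 57.0
scene blue 81 [268.9 197. ] [ 542. -145.  112.] 117.0
scene blue 94 [388.7 322.7] [451. 301.  53.] 56.0
scene [421 308  27  30 629] [434. 322.] top z 56.2 [345.6 333.8  54.6] [321. 311.  52.] [366. 358.  59.]
scene [374 315  27  30 625] [387. 330.] top z 55.9 [452.5 302.9  54.4] [431. 279.  52.] [475. 325.  59.]
disc [406. -99.  43.] [650. 202.  53.] [ 245  223  114   94 6382]
((555.8663940429688, 51.66684341430664), 151.9431610107422)
top red 4647 [ 63.6 103.7] [846. 600.  17.] 20.0
top red 965 [608.1 119.9] [ 778. -639.  108.] 110.0
top red 119 [313.8 191.2] [626.  11.  52.] 54.0
top red 54 [181.5 208.7] [588. 306.  44.] 46.0
top blue 253 [594.3 217. ] [ 556. -603.   57.] 60.0
top blue 37 [392.9 231.8] [ 524. -152.  113.] 117.0
top blue 129 [181.  269.5] [450. 299.  52.] 54.0
top [170 257  30  28 644] [184. 270.] top z 53.9 [451.6 298.3  52.1] [431. 276.  50.] [474. 321.  56.]
top [153 306  30  29 679] [167. 320.] top z 54.0 [343.7 331.1  52.3] [323. 309.  50.] [365. 354.  57.]
disc [407. -99.  43.] [650. 198.  53.] [  230   182   134   109 11406]
((554.3836669921875, 48.87215042114258), 149.28921508789062)
```

```bash
python3 - <<'E'
import cv2
a=cv2.imread('pics/top0.png')[150:320,220:540]; cv2.imwrite('pics/tc.png',cv2.resize(a,None,fx=2.5,fy=2.5,interpolation=cv2.INTER_CUBIC))
a=cv2.imread('pics/scene0.png')[140:320,190:400]; cv2.imwrite('pics/sc.png',cv2.resize(a,None,fx=3.2,fy=3.2,interpolation=cv2.INTER_CUBIC))
E
```

```text
(no output)
```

View pics/tc.png

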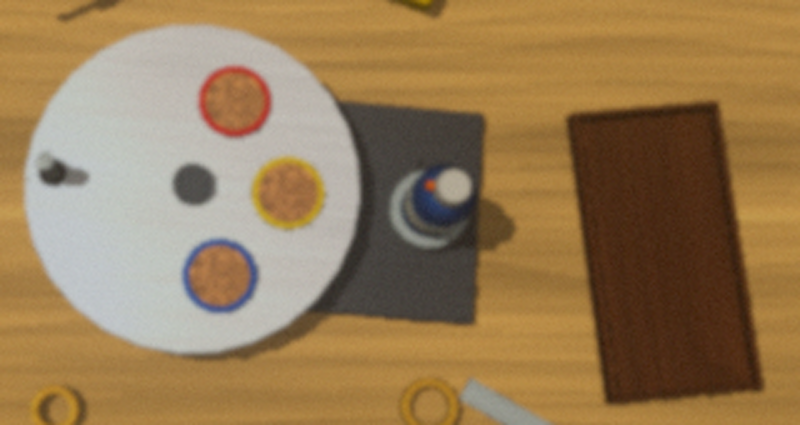

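View pics/sc.png

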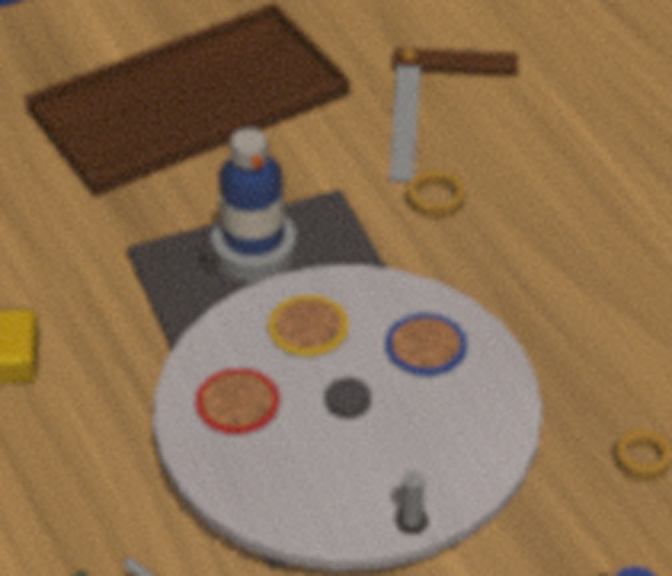

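```bash
python3 - <<'E'
from h import *
S={}
for n,o,f,pts in (('top',(220,150),2.5,dict(hub=(194,185,48),red=(235,101.5,52),yel=(288,192,52),blu=(220.5,275,52),hand=(47,159,98),cap=(455,187,141))),
 ('scene',(190,140),3.2,dict(hub=(347,397,48),red=(237,400,52),yel=(308,324,52),blu=(426,343,52),hand=(413,481,98),cap=(249,143,141)))):
    z=np.load('/tmp/%s.npz'%n); d={k:z[k] for k in z.files}
    for k,(u,v,h) in pts.items():
        p=ray(d,(u+.5)/f+o[0]-.5,(v+.5)/f+o[1]-.5,h); S.setdefault(k,[]).append(p[:2])
    if n=='top':
        for k,(u,v) in dict(a=(570,116),b=(717,104),c=(761,388),e=(608,403)).items(): print('tray',k,ray(d,u/f+o[0],v/f+o[1],20).round(1))
        for k,(u,v) in dict(col1=(243,314),col2=(391,312),sand=(388,129)).items(): print(k,ray(d,u,v,14).round(1))
    else:
        for k,(u,v) in dict(a=(30,102),b=(274,8),c=(347,87),e=(97,192)).items(): print('tray',k,ray(d,u/f+o[0],v/f+o[1],20).round(1))
for k in S: print(k,S[k][0].round(1),S[k][1].round(1),np.mean(S[k],0).round(1))
m={k:np.mean(S[k],0) for k in S}
for k in('red','yel','blu','hand','cap'):
    v=m[k]-m['hub']; print(k,np.hypot(*v).round(1),np.arctan2(v[1],v[0]).round(3))
E
```

```text
tray a [ 625.5 -302.    20. ]
tray b [ 637.7 -441.4   20. ]
tray c [ 374. -464.   20.]
tray e [ 360.9 -324.1   20. ]
col1 [355.8 168.4  14. ]
col2 [ 359.5 -162.5   14. ]
sand [ 791.9 -167.    14. ]
tray a [ 639.7 -428.2   20. ]
tray b [ 378.6 -455.2   20. ]
tray c [ 369.  -316.3   20. ]
tray e [ 629.8 -286.9   20. ]
hub [554.   48.1] [552.5  45.4] [553.3  46.8]
red [629.6  11.6] [631.   12.9] [630.3  12.2]
yel [547.2 -35.3] [547.1 -34.6] [547.1 -35. ]
blu [473.   24.5] [472.7  26.3] [472.9  25.4]
hand [566.1 171.7] [565.8 176.1] [565.9 173.9]
cap [ 534.7 -165. ] [ 537.  -160.8] [ 535.9 -162.9]
red 84.4 -0.421
yel 81.9 -1.646
blu 83.2 -2.882
hand 127.8 1.472
cap 210.4 -1.654
```

```bash
python3 - <<'E'
import numpy as np
from scipy.optimize import least_squares as L
T={'top':dict(hub=(554,48.1),red=(629.6,11.6),yel=(547.2,-35.3),blu=(473,24.5),hand=(566.1,171.7),cap=(534.7,-165)),
'sc':dict(hub=(552.5,45.4),red=(631,12.9),yel=(547.1,-34.6),blu=(472.7,26.3),hand=(565.8,176.1),cap=(537,-160.8))}
M=dict(hub=(0,0),red=(85,1.2),yel=(85,0),blu=(85,-1.2),hand=(125,np.pi),cap=(215,0))
def mod(p): return {k:np.array(p[:2])+r*np.array([np.cos(p[2]+a),np.sin(p[2]+a)]) for k,(r,a) in M.items()}
for s in (['top'],['sc'],['top','sc']):
    f=lambda p:np.concatenate([mod(p)[k]-np.array(T[q][k]) for q in s for k in M])
    r=L(f,[553,47,-1.65],loss='soft_l1',f_scale=2); print(s,r.x.round(3),np.round(r.fun,1))
m=mod(r.x)
for k in m: print(k,m[k].round(1))
c=r.x
for t in(-1.28,-1.2,0,1.2): print('handle at',t,(c[:2]+125*np.array([np.cos(c[2]+np.pi+t),np.sin(c[2]+np.pi+t)])).round(1))
E
```

```text
['top'] [554.338  48.557  -1.661] [ 0.3  0.5  0.9 -0.9 -0.5 -0.8 -0.3  0.5 -0.5  1.3  0.2 -0.6]
['sc'] [554.396  50.476  -1.655] [ 1.9  5.1 -0.2  0.2  0.2  0.4  0.2  0.1 -0.9 -1.1 -0.7 -3. ]
['top', 'sc'] [554.367  49.359  -1.658] [ 0.4  1.3  1.   0.2 -0.3 -0.  -0.2  1.1 -0.8  2.2  0.9  0.2  1.9  4.
 -0.4 -1.1 -0.2 -0.7  0.1 -0.7 -0.5 -2.2 -1.4 -4. ]
hub [554.4  49.4]
red [630.6  11.8]
yel [546.9 -35.3]
blu [472.8  25.6]
hand [565.3 173.9]
cap [ 535.6 -164.8]
handle at -1.28 [676.8  74.6]
handle at -1.2 [674.4  84.3]
handle at 0 [565.3 173.9]
handle at 1.2 [442.3 104.7]
```

```bash
cat > go.py <<'E'
import sys
from h import *
from scipy.spatial.transform import Rotation as Ro
def plan(x,y,z,jaw=None):
    o=ctrl.get_obs(); R=Ro.from_rotvec(o['orientation']).as_matrix(); p=np.array(o['ee_pos'])
    d=np.array([x,y,z])-p; t=0
    if jaw is not None:
        cur=np.arctan2(R[1,2],R[0,2]); t=(jaw-cur+np.pi/2)%np.pi-np.pi/2
        t=-t if R[2,0]<0 else t   # tool x down: turn about x is cw from above
    print('t',round(o['t'],2),'p',p.round(1),'jaw',round(np.arctan2(R[1,2],R[0,2]),3),'xdown',R[:,0].round(3),'q6',np.round(o['qpos'][5],2),'F',np.round(o['ft_force'],1),'w',round(o['width'],1))
    print('shift tool now',(R.T@d).round(1),'turn',round(t,3))
    if jaw is not None:
        R2=R@Ro.from_rotvec([t,0,0]).as_matrix(); print('shift after turn',(R2.T@d).round(1))
if __name__=='__main__': plan(*map(float,sys.argv[1:]))
E
python3 go.py 588 306.5 180 1.27
```

```text
t 0.2 p [145.3 607.5 187.4] jaw 1.336 xdown [-0.    -0.001 -1.   ] q6 -0.02 F [-0.2  0.5  0.4] w 87.8
shift tool now [   7.6 -500.6 -189.8] turn 0.066
shift after turn [   7.6 -512.  -156.3]
```

Emit:
send_rows --pt "0 -38.5 -14.6 0" --pt "0 -38.5 -14.6 0" --pt "0 -38.5 -14.6 0" --pt "0 -38.5 -14.6 0" --pt "0 -38.5 -14.6 0" --pt "0 -38.5 -14.6 0" --pt "0 -38.5 -14.6 0" --pt "0 -38.5 -14.6 0" --pt "0 -38.5 -14.6 0" --pt "0 -38.5 -14.6 0" --fingers 1

```text
t: 1.03
ee_pos: [486.7, 376.3, 185.6]
orientation: [-1.044, 1.307, 1.047]
ft_force: [0.4, 0.2, -0.5]
width: 87.8
```

```bash
python3 go.py 588 306.5 60 1.336; python3 go.py 588 306.5 60
```

```text
t 1.03 p [486.7 376.3 185.6] jaw 1.35 xdown [-0.002  0.    -1.   ] q6 -0.71 F [ 0.4  0.2 -0.5] w 87.8
shift tool now [ 125.3 -114.4  -45.9] turn 0.014
shift after turn [ 125.3 -115.   -44.3]
t 1.03 p [486.7 376.3 185.6] jaw 1.35 xdown [-0.002  0.    -1.   ] q6 -0.71 F [ 0.4  0.2 -0.5] w 87.8
shift tool now [ 125.3 -114.4  -45.9] turn 0
```

Emit:
send_rows --pt "0 -30 -12 0" --pt "0 -30 -12 0" --pt "10 -30 -12 0" --pt "20 -14 -5 0" --pt "20 0 0 0" --pt "20 0 0 0" --pt "0 0 0 0" --pt "0 0 0 0"

```text
t: 1.7
ee_pos: [592.9, 301.8, 113.2]
orientation: [-1.037, 1.308, 1.035]
ft_force: [0.5, -0.4, 0.6]
width: 87.7
```

```bash
python3 go.py 588 306.5 5
```

```text
t 1.7 p [592.9 301.8 113.2] jaw 1.338 xdown [ 0.002  0.001 -1.   ] q6 -0.89 F [ 0.5 -0.4  0.6] w 87.7
shift tool now [108.2   6.1   3.3] turn 0
```

Emit:
send_rows --pt "15 6 3 0" --pt "20 0 0 0" --pt "20 0 0 0" --pt "20 0 0 0" --pt "15 0 0 0" --pt "0 0 0 0" --pt "0 0 0 0"

```text
t: 2.28
ee_pos: [591.3, 311.3, 28.9]
orientation: [-1.039, 1.296, 1.035]
ft_force: [0.0, -0.3, 0.3]
width: 88.0
```

```bash
python3 go.py 588 306.5 5; python3 -c "
from h import *
d=snap('scene','s2.png')
import cv2; a=d['img'][250:480,220:520,::-1]; cv2.imwrite('pics/s2c.png',cv2.resize(a,None,fx=2.5,fy=2.5))"
```

```text
t 2.28 p [591.3 311.3  28.9] jaw 1.342 xdown [ 0.012  0.006 -1.   ] q6 -0.88 F [ 0.  -0.3  0.3] w 88.0
shift tool now [23.9  2.4 -5.6] turn 0
```

View pics/s2c.png

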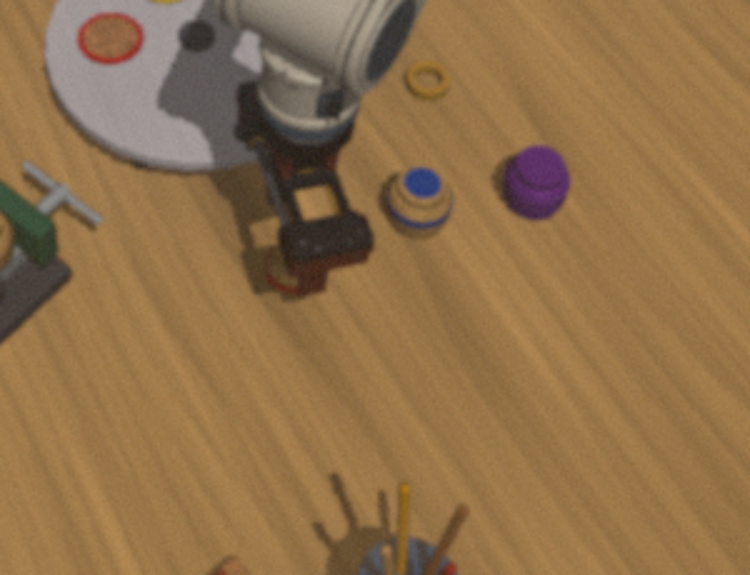

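The red doll's band shows at (283,278) in the crop, between the open fingers. I'll go down and close.

Emit:
send_rows --pt "8 2 -5.5 0" --pt "9 0 0 0" --pt "6 0 0 0" --pt "0 0 0 0"

```text
t: 2.67
ee_pos: [590.4, 307.3, 8.2]
orientation: [-1.039, 1.289, 1.033]
ft_force: [0.0, 0.1, -0.8]
width: 88.0
```

```bash
python3 go.py 588 306.5 5
```

```text
t 2.67 p [590.4 307.3   8.2] jaw 1.342 xdown [ 0.017  0.009 -1.   ] q6 -0.88 F [ 0.   0.1 -0.8] w 88.0
shift tool now [ 3.2  2.2 -1.4] turn 0
```

Emit:
send_rows --pt "2.5 2 -1 0" --pt "0 0 0 0" --pt "0 0 0 0" --pt "0 0 0 0" --pt "0 0 0 0" --pt "0 0 0 0" --fingers 0

```text
t: 3.17
ee_pos: [588.5, 306.8, 5.8]
orientation: [-1.039, 1.289, 1.032]
ft_force: [-0.0, -0.1, -0.2]
width: 51.3
```

Emit:
send_rows --pt "0 0 0 0" --pt "0 0 0 0"

```text
t: 3.33
ee_pos: [588.8, 307.0, 6.1]
orientation: [-1.039, 1.288, 1.032]
ft_force: [-0.9, -0.2, 0.2]
width: 37.8
```

```bash
python3 go.py 588 306.5 5
```

```text
t 3.33 p [588.8 307.    6.1] jaw 1.342 xdown [ 0.018  0.009 -1.   ] q6 -0.88 F [-0.9 -0.2  0.2] w 37.8
shift tool now [ 1.1  0.7 -0.7] turn 0
```

Emit:
send_rows --pt "0 0 0 0"

```text
t: 3.42
ee_pos: [588.9, 307.0, 6.2]
orientation: [-1.039, 1.288, 1.032]
ft_force: [0.3, -0.3, 0.6]
width: 32.5
```

```bash
python3 -c "
from h import *
d=snap('scene','s3.png')
a=d['img'][270:420,270:420,::-1]; cv2.imwrite('pics/s3c.png',cv2.resize(a,None,fx=4,fy=4))
d=snap('top','t3.png')
a=d['img'][140:290,120:320,::-1]; cv2.imwrite('pics/t3c.png',cv2.resize(a,None,fx=4,fy=4))"
```

```text
(no output)
```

View pics/s3c.png

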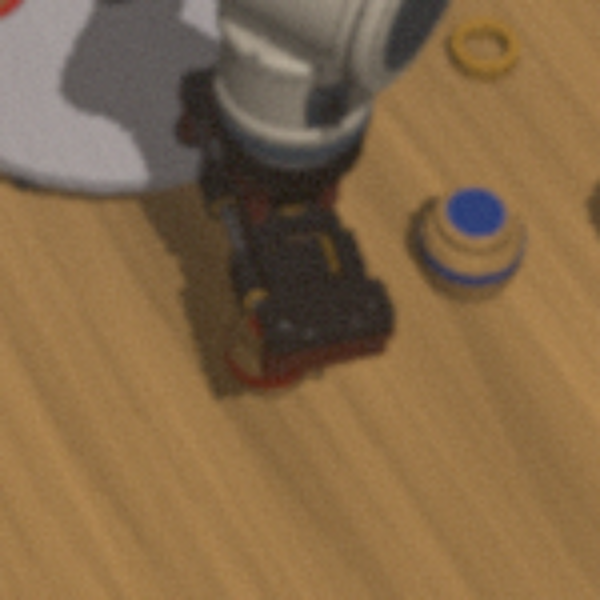

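View pics/t3c.png

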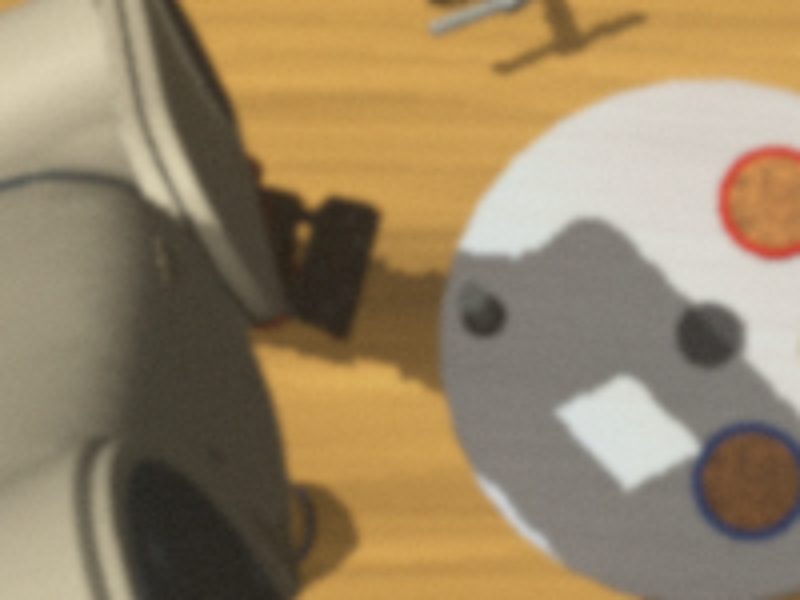

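```bash
python3 - <<'E'
from h import *
from m import blobs
for n in('scene','top'):
    z=np.load('/tmp/%s.npz'%n); d={k:z[k] for k in z.files}
    T=np.linalg.inv(d['world_from_camera'])
    for p in ([588.9,307,6.2],[588.9,307,100],[588,306.5,0],[588,306.5,44]):
        q=d['mtx']@(T@np.r_[p,1])[:3]; print(n,p,(q[:2]/q[2]).round(1))
    for b in blobs(d,'red',0,0,8): print(*b)
print(ctrl.get_obs()['width'])
E
```

```text
scene [588.9, 307, 6.2] [336.2 360.2]
scene [588.9, 307, 100] [338.2 336.4]
scene [588, 306.5, 0] [336.3 361.3]
scene [588, 306.5, 44] [337.2 350.5]
362 [126.4 122. ] [ 780. -637.  109.] 113.0
72 [263.7 267.9] [640.  28.  53.] 56.0
11 [399.5 477.5] [669. 644. 193.] 195.0
top [588.9, 307, 6.2] [185.4 212. ]
top [588.9, 307, 100] [174.2 202.3]
top [588, 306.5, 0] [186.3 213. ]
top [588, 306.5, 44] [181.3 208.7]
4649 [ 63.7 103.8] [846. 599.  17.] 20.0
959 [608.  119.9] [ 778. -638.  108.] 110.0
114 [313.9 191.5] [623.  11.  51.] 54.0
32.13748983312054
```

Emit:
send_rows --pt "0 0 0 0" --pt "0 0 0 0"

```text
t: 3.68
ee_pos: [588.8, 307.0, 6.2]
orientation: [-1.039, 1.288, 1.032]
ft_force: [0.6, 0.5, 0.1]
width: 32.4
```

```bash
python3 -c "
from h import *
d=snap('scene','s4.png')
a=d['img'][310:390,290:390,::-1]; cv2.imwrite('pics/s4c.png',cv2.resize(a,None,fx=7,fy=7,interpolation=cv2.INTER_CUBIC))
a=cv2.imread('pics/scene0.png')[310:390,290:390]; cv2.imwrite('pics/s4d.png',cv2.resize(a,None,fx=5,fy=5,interpolation=cv2.INTER_CUBIC))"
```

```text
(no output)
```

View pics/s4c.png

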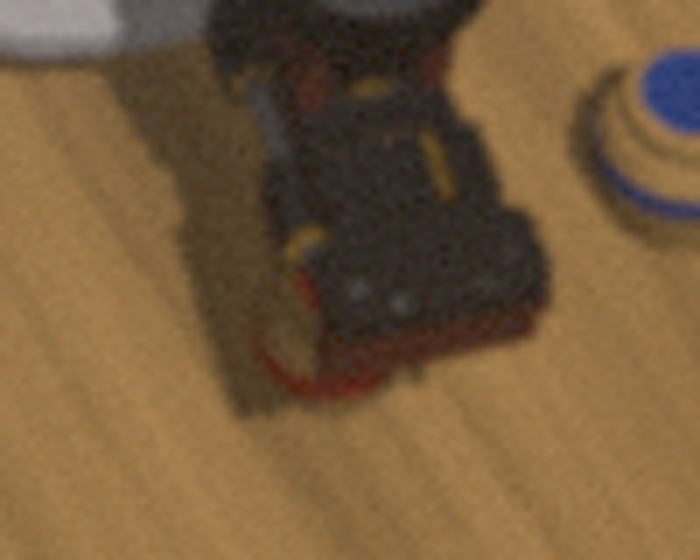

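View pics/s4d.png

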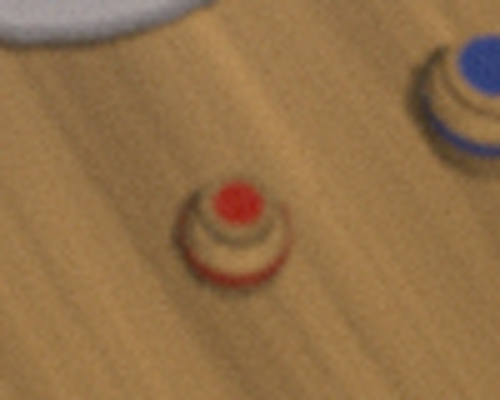

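Emit:
send_rows --pt "-10 0 0 0" --pt "-20 0 0 0" --pt "-20 0 0 0" --pt "0 0 0 0" --pt "0 0 0 0"

```text
t: 4.15
ee_pos: [586.8, 306.0, 58.4]
orientation: [-1.039, 1.291, 1.033]
ft_force: [-0.6, 0.4, -0.7]
width: 32.0
```

```bash
python3 go.py 588 306.5 5; python3 -c "
from h import *
d=snap('scene','s5.png')
a=d['img'][270:390,270:420,::-1]; cv2.imwrite('pics/s5c.png',cv2.resize(a,None,fx=5,fy=5,interpolation=cv2.INTER_CUBIC))"
```

```text
t 4.15 p [586.8 306.   58.4] jaw 1.342 xdown [ 0.016  0.008 -1.   ] q6 -0.88 F [-0.6  0.4 -0.7] w 32.0
shift tool now [53.4 -0.4  0.2] turn 0
```

View pics/s5c.png

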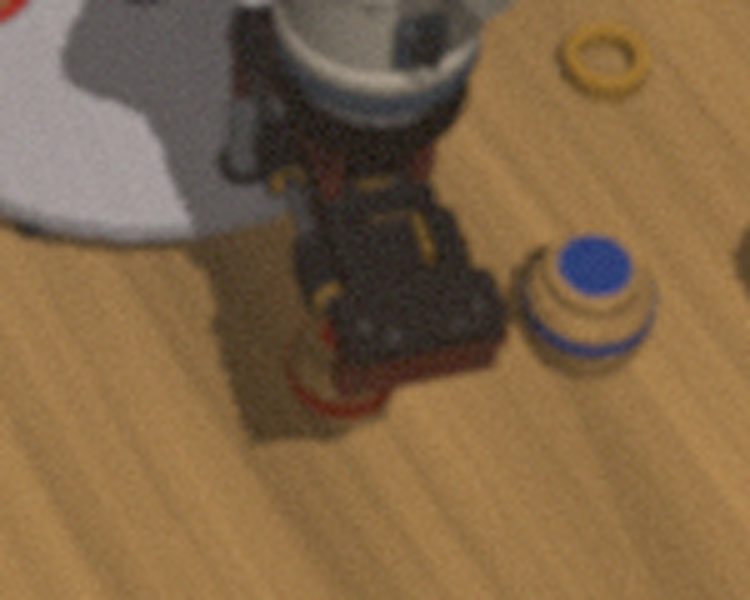

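Emit:
send_rows --pt "-20 0 0 0" --pt "-25 0 0 0" --pt "-20 0 0 0" --pt "0 0 0 0"

```text
t: 4.53
ee_pos: [583.4, 304.2, 120.7]
orientation: [-1.039, 1.298, 1.035]
ft_force: [0.6, 0.1, -0.5]
width: 32.5
```

```bash
python3 go.py 630.6 11.6 120
```

```text
t 4.53 p [583.4 304.2 120.7] jaw 1.342 xdown [ 0.009  0.005 -1.   ] q6 -0.88 F [ 0.6  0.1 -0.5] w 32.5
shift tool now [-2.000e-01 -1.124e+02 -2.743e+02] turn 0
```

Emit:
send_rows --pt "0 -8 -20 0" --pt "0 -12 -30 0" --pt "0 -12 -30 0" --pt "0 -12 -30 0" --pt "0 -12 -30 0" --pt "0 -12 -30 0" --pt "0 -12 -30 0" --pt "0 -8 -20 0" --pt "0 -4 -10 0" --pt "0 0 0 0"

```text
t: 5.37
ee_pos: [616.4, 50.3, 105.0]
orientation: [-1.038, 1.307, 1.047]
ft_force: [0.1, 0.2, -1.2]
width: 32.1
```

```bash
python3 go.py 630.6 11.6 120
```

```text
t 5.37 p [616.4  50.3 105. ] jaw 1.347 xdown [-0.003  0.004 -1.   ] q6 -1.29 F [ 0.1  0.2 -1.2] w 32.1
shift tool now [-15.2 -22.4 -34.5] turn 0
```

Emit:
send_rows --pt "-4 -6 -12 0" --pt "-4 -8 -14 0" --pt "0 -5 -6 0" --pt "0 0 0 0" --pt "0 0 0 0"

```text
t: 5.78
ee_pos: [628.1, 14.5, 111.4]
orientation: [-1.039, 1.308, 1.05]
ft_force: [0.0, 0.8, 0.2]
width: 32.5
```

```bash
python3 go.py 630.6 11.6 58.5; python3 -c "
from h import *
d=snap('scene','s6.png')
a=d['img'][190:340,200:400,::-1]; cv2.imwrite('pics/s6c.png',cv2.resize(a,None,fx=4,fy=4,interpolation=cv2.INTER_CUBIC))"
```

```text
t 5.78 p [628.1  14.5 111.4] jaw 1.349 xdown [-0.006  0.004 -1.   ] q6 -1.35 F [0.  0.8 0.2] w 32.5
shift tool now [52.9 -3.5 -2.4] turn 0
```

View pics/s6c.png

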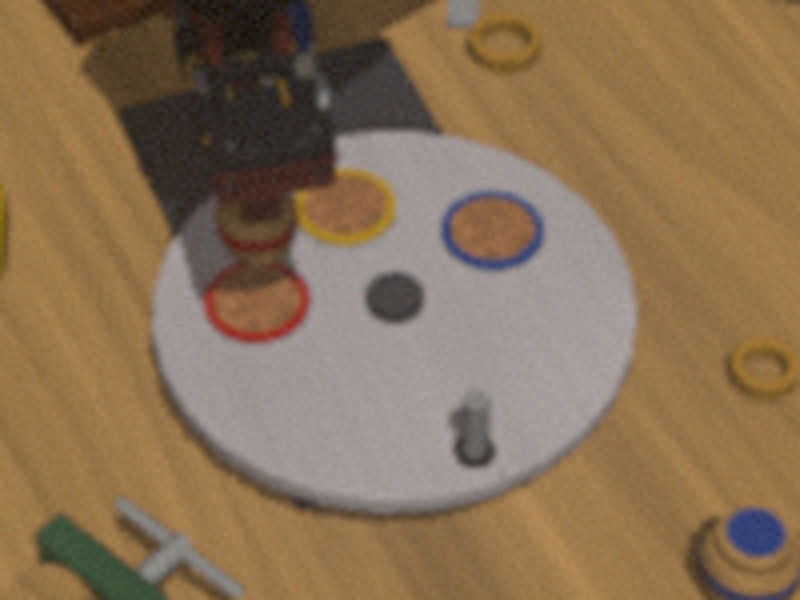

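```bash
python3 - <<'E'
from h import *
z=np.load('/tmp/scene.npz'); d={k:z[k] for k in z.files}
T=np.linalg.inv(d['world_from_camera'])
for h in (52,60,70,80,90,100,110,111,140):
    q=d['mtx']@(T@np.r_[[629,14,h],1])[:3]; print(h,(q[:2]/q[2]).round(1))
P=cloud(d)
for u,v in((264,250),(264,245),(264,240),(262,235),(258,228)): print(u,v,P[v,u].round(1))
E
```

```text
52 [264.6 264.7]
60 [264.5 262.6]
70 [264.3 259.9]
80 [264.1 257.1]
90 [264.  254.4]
100 [263.8 251.6]
110 [263.6 248.8]
111 [263.6 248.5]
140 [263.1 240.2]
264 250 [637.8  38.  133.7]
264 245 [637.3  38.7 151.3]
264 240 [635.2  35.5 164.2]
262 235 [660.3  88.4 242. ]
258 228 [668.5  88.9 267.7]
```

```bash
python3 - <<'E'
from h import *
z=np.load('/tmp/scene.npz'); d={k:z[k] for k in z.files}
P=cloud(d)
hsv=cv2.cvtColor(d['img'],cv2.COLOR_RGB2HSV)
print('col 264 held:')
for v in range(228,268,2): print(v,d['img'][v,264],P[v,264].round(0))
d0=cv2.imread('pics/scene0.png')[:,:,::-1]
print('bench:')
for v in range(340,374,2): print(v,d0[v,337])
E
python3 -c "
import cv2
a=cv2.imread('pics/s6.png')[215:285,225:305]; cv2.imwrite('pics/s6d.png',cv2.resize(a,None,fx=8,fy=8,interpolation=cv2.INTER_CUBIC))"
```

```text
col 264 held:
228 [54 48 44] [658.  97. 270.]
230 [48 43 37] [660. 100. 267.]
232 [56 38 32] [657.  93. 254.]
234 [70 46 38] [655.  87. 241.]
236 [66 42 36] [657.  92. 241.]
238 [72 42 37] [657.  90. 232.]
240 [64 46 38] [635.  35. 164.]
242 [62 42 33] [636.  37. 159.]
244 [59 35 33] [637.  38. 153.]
246 [95 79 51] [635.  32. 140.]
248 [106  80  55] [636.  34. 136.]
250 [100  62  45] [638.  38. 134.]
252 [90 44 34] [638.  38. 126.]
254 [97 68 48] [637.  33. 114.]
256 [96 76 58] [620. -10.  56.]
258 [83 62 43] [622.  -5.  54.]
260 [82 58 42] [624.  -0.  52.]
262 [117  85  59] [627.   5.  51.]
264 [143 100  68] [631.  16.  58.]
266 [140  99  67] [632.  16.  51.]
bench:
340 [156 116  72]
342 [157 120  76]
344 [142 108  68]
346 [144  74  50]
348 [149  35  27]
350 [155  45  28]
352 [153  36  14]
354 [153  73  47]
356 [143 110  69]
358 [117  89  57]
360 [150 116  72]
362 [166 130  80]
364 [149 105  59]
366 [121  53  32]
368 [110  81  50]
370 [132  99  60]
372 [137 105  63]
```

View pics/s6d.png

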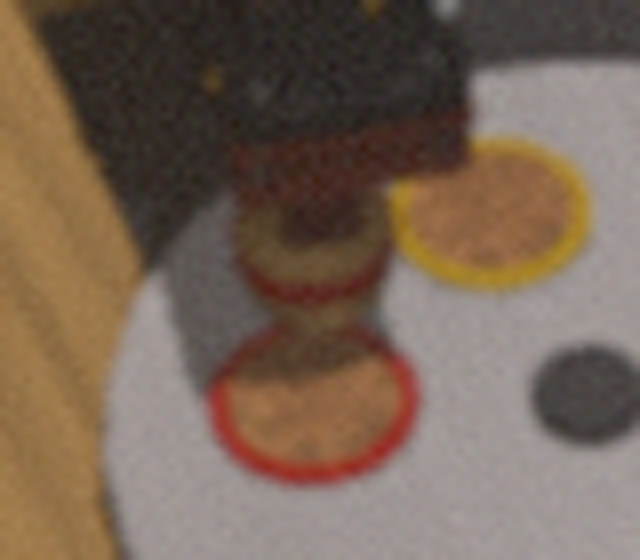

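```bash
python3 - <<'E'
from h import *
z=np.load('/tmp/scene.npz'); d={k:z[k] for k in z.files}
T=np.linalg.inv(d['world_from_camera'])
for r in(44,57):
  for h in (0,15,29,45,60,75):
    q=d['mtx']@(T@np.r_[[591.3+.23*r,311.3+.973*r,h],1])[:3]; print(r,h,(q[:2]/q[2]).round(1))
E
python3 -c "
import cv2
a=cv2.imread('pics/s2.png')[315:395,300:400]; cv2.imwrite('pics/s2d.png',cv2.resize(a,None,fx=7,fy=7,interpolation=cv2.INTER_CUBIC))"
```

```text
44 0 [341.6 380.5]
44 15 [342. 377.]
44 29 [342.3 373.6]
44 45 [342.7 369.7]
44 60 [343.1 366. ]
44 75 [343.4 362.2]
57 0 [343.3 385.7]
57 15 [343.7 382.2]
57 29 [344.  378.8]
57 45 [344.4 374.9]
57 60 [344.8 371.2]
57 75 [345.2 367.4]
```

View pics/s2d.png

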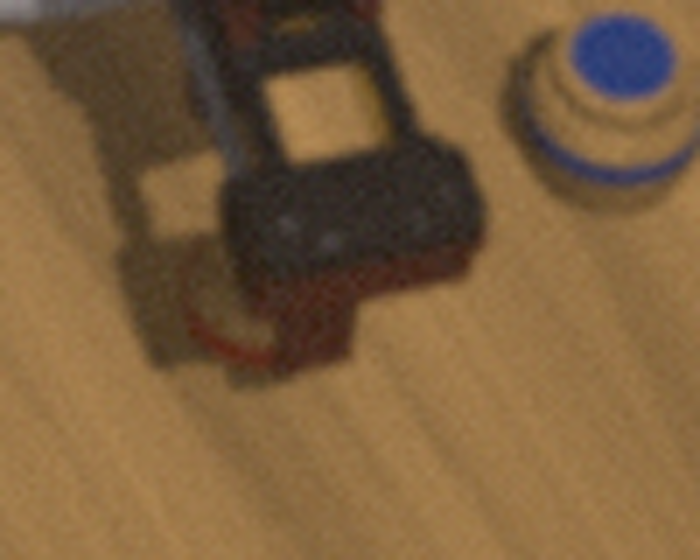

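Emit:
send_rows --pt "10 -3.5 -2.4 0" --pt "15 0 0 0" --pt "12 0 0 0" --pt "5 0 0 0" --pt "0 0 0 0" --pt "0 0 0 0"

```text
t: 6.33
ee_pos: [630.9, 14.1, 65.7]
orientation: [-1.041, 1.306, 1.053]
ft_force: [-0.0, -0.1, -0.1]
width: 32.4
```

```bash
python3 go.py 630.6 11.6 58.5; python3 -c "
from h import *
d=snap('scene','s7.png')
a=d['img'][200:300,215:325,::-1]; cv2.imwrite('pics/s7c.png',cv2.resize(a,None,fx=6,fy=6,interpolation=cv2.INTER_CUBIC))"
```

```text
t 6.33 p [630.9  14.1  65.7] jaw 1.353 xdown [-0.006  0.005 -1.   ] q6 -1.36 F [-0.  -0.1 -0.1] w 32.4
shift tool now [ 7.2 -0.3 -2.6] turn 0
```

View pics/s7c.png

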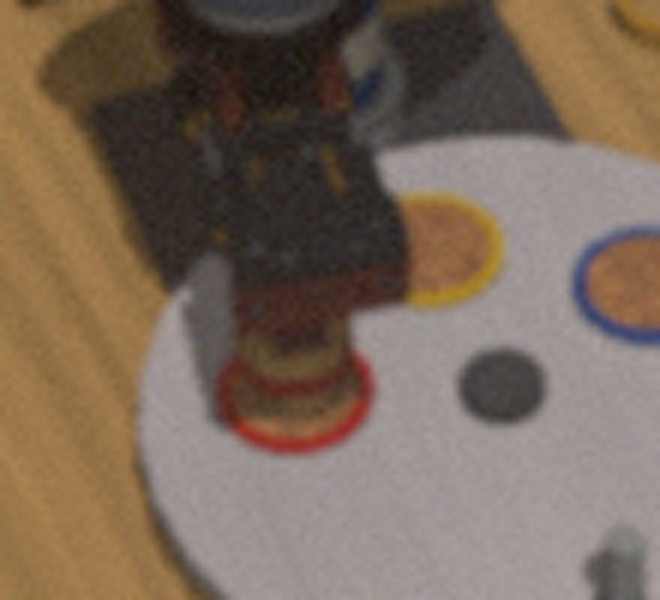

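Emit:
send_rows --pt "3 0 -2 0" --pt "3 0 0 0" --pt "1.5 0 0 0" --pt "0 0 0 0"

```text
t: 6.72
ee_pos: [631.4, 12.1, 59.0]
orientation: [-1.042, 1.304, 1.052]
ft_force: [-0.6, 1.1, -0.6]
width: 32.5
```

```bash
python3 go.py 630.6 11.6 54; python3 -c "
from h import *
d=snap('scene','s7.png')
a=d['img'][200:300,215:325,::-1]; cv2.imwrite('pics/s8c.png',cv2.resize(a,None,fx=6,fy=6,interpolation=cv2.INTER_CUBIC))"
```

```text
t 6.72 p [631.4  12.1  59. ] jaw 1.353 xdown [-0.003  0.005 -1.   ] q6 -1.36 F [-0.6  1.1 -0.6] w 32.5
shift tool now [ 5.   0.7 -0.7] turn 0
```

View pics/s8c.png

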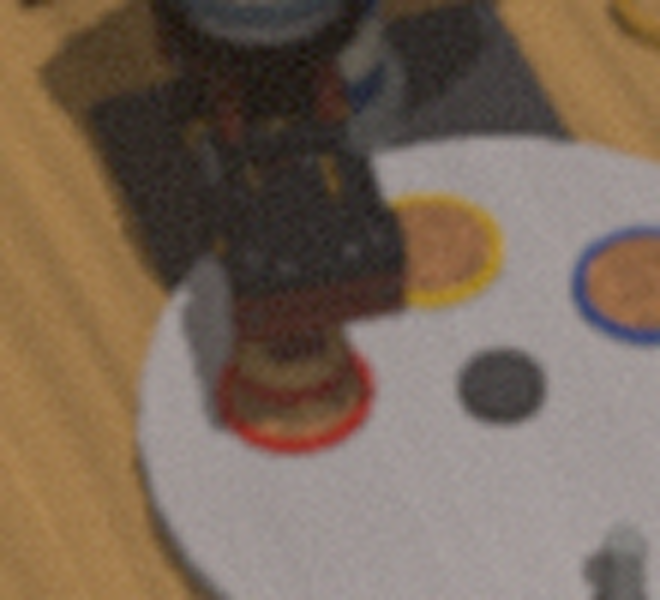

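Emit:
send_rows --pt "1.5 0 0 0" --pt "1.5 0 0 0" --pt "1 0 0 0" --pt "0 0 0 0"

```text
t: 7.1
ee_pos: [632.1, 12.4, 58.7]
orientation: [-1.043, 1.303, 1.051]
ft_force: [0.0, 0.1, -0.9]
width: 32.3
```

```bash
python3 go.py 630.6 11.6 54; python3 -c "
from h import *
d=snap('scene','s7.png')
a=d['img'][200:300,215:325,::-1]; cv2.imwrite('pics/s9c.png',cv2.resize(a,None,fx=6,fy=6,interpolation=cv2.INTER_CUBIC))"
```

```text
t 7.1 p [632.1  12.4  58.7] jaw 1.353 xdown [-0.002  0.005 -1.   ] q6 -1.36 F [ 0.   0.1 -0.9] w 32.3
shift tool now [ 4.7  1.3 -1.1] turn 0
```

View pics/s9c.png

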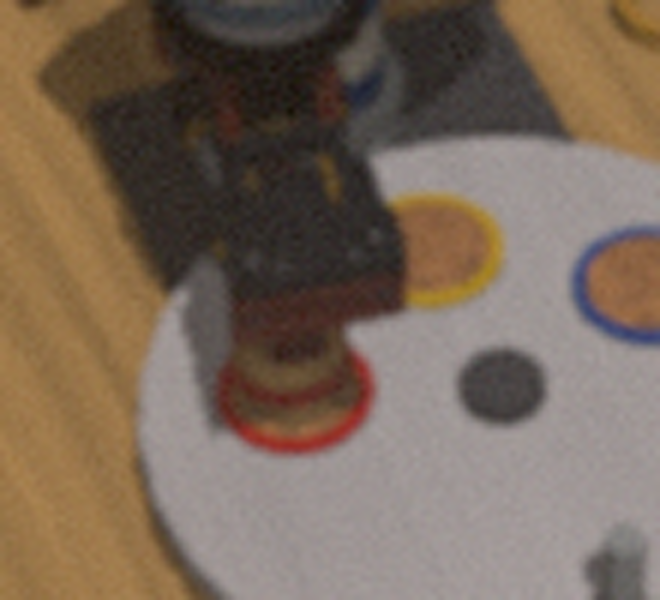

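```bash
python3 -c "
import cv2
a=cv2.imread('pics/s7.png')[245:280,245:285]; cv2.imwrite('pics/s9d.png',cv2.resize(a,None,fx=15,fy=15,interpolation=cv2.INTER_CUBIC))"
python3 - <<'E'
from h import *
z=np.load('/tmp/scene.npz'); d={k:z[k] for k in z.files}
P=cloud(d)
for v in range(250,282,2): print(v,d['img'][v,264],P[v,264].round(0))
E
```

```text
250 [70 41 39] [661.  95. 201.]
252 [67 44 33] [658.  89. 187.]
254 [71 43 36] [658.  88. 179.]
256 [66 45 38] [637.  34. 108.]
258 [61 46 41] [638.  36. 103.]
260 [76 55 41] [638.  34.  95.]
262 [106  84  57] [637.  32.  85.]
264 [98 71 46] [639.  34.  81.]
266 [93 45 37] [639.  35.  75.]
268 [99 71 51] [639.  33.  64.]
270 [110  81  55] [638.  31.  55.]
272 [138  86  62] [640.  35.  52.]
274 [147  47  41] [643.  42.  54.]
276 [150 137 137] [645.  46.  52.]
278 [160 150 149] [647.  49.  48.]
280 [155 148 145] [649.  55.  48.]
```

View pics/s9d.png

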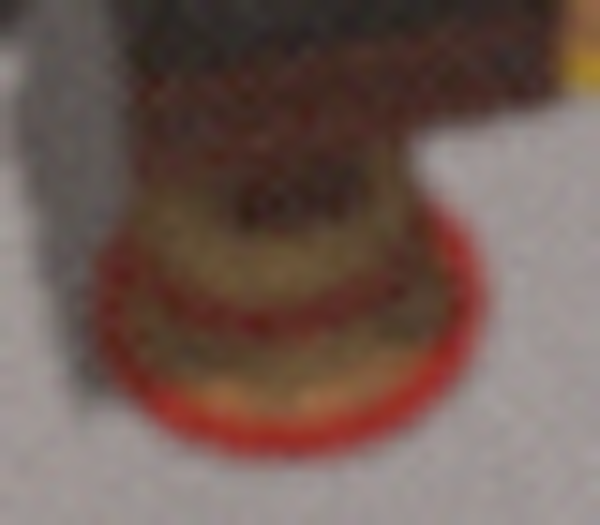

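The doll is seated: the depth runs without a break from its foot (z≈55) to the pad. I'll release it.

Emit:
send_rows --pt "0 0 0 0" --pt "0 0 0 0" --pt "0 0 0 0" --pt "0 0 0 0" --pt "0 0 0 0" --pt "0 0 0 0" --fingers 1

```text
t: 7.65
ee_pos: [632.7, 12.3, 58.6]
orientation: [-1.043, 1.302, 1.05]
ft_force: [1.2, -0.9, 0.1]
width: 68.8
```

Emit:
send_rows --pt "-10 0 0 0" --pt "-25 0 0 0" --pt "-30 0 0 0" --pt "-30 0 0 0" --pt "-15 8 20 0" --pt "0 12 30 0" --pt "0 12 30 0" --pt "0 12 30 0" --pt "0 0 0 0"

```text
t: 8.4
ee_pos: [614.3, 131.0, 180.6]
orientation: [-1.038, 1.3, 1.044]
ft_force: [0.1, 0.2, -1.2]
width: 87.9
```

```bash
python3 go.py 451 300 160; python3 - <<'E'
from m import *
for n in('scene','top'):
    d=snap(n,n+'10.png')
    for c in('red','blue'):
        for b in blobs(d,c,0,0): print(n,c,*b)
d=cv2.imread('pics/top10.png')[140:340,140:440]; cv2.imwrite('pics/t10c.png',cv2.resize(d,None,fx=2.6,fy=2.6))
d=cv2.imread('pics/scene10.png')[140:390,180:460]; cv2.imwrite('pics/s10c.png',cv2.resize(d,None,fx=2.4,fy=2.4))
E
```

```text
t 8.4 p [614.3 131.  180.6] jaw 1.346 xdown [ 0.003  0.007 -1.   ] q6 -1.16 F [ 0.1  0.2 -1.2] w 87.9
shift tool now [ 21.3 196.8 128.3] turn 0
scene red 362 [126.3 122. ] [ 780. -637.  109.] 112.0
scene red 44 [262.7 252.3] [631.  12.  98.] 100.0
scene red 20 [274.4 263.8] [605.  24.  54.] 56.0
scene red 49 [258.5 270. ] [654.  28.  53.] 56.0
scene red 20 [262.5 266.2] [642.  32.  72.] 76.0
scene blue 743 [188.3 132.6] [ 610. -601.   37.] 57.0
scene blue 97 [388.5 322.6] [451. 301.  54.] 56.0
top red 4640 [ 63.6 103.7] [846. 599.  17.] 20.0
top red 960 [608.1 119.9] [ 778. -638.  108.] 110.0
top red 86 [312.5 195.2] [614.  15.  51.] 54.0
top red 66 [314.1 184.1] [631.  12.  96.] 98.0
top blue 236 [594.4 216.8] [ 558. -603.   57.] 60.0
```

View pics/t10c.png

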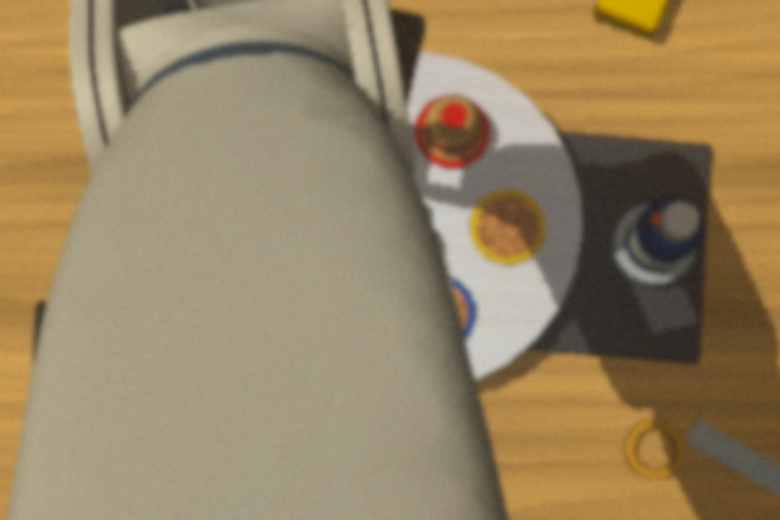

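View pics/s10c.png

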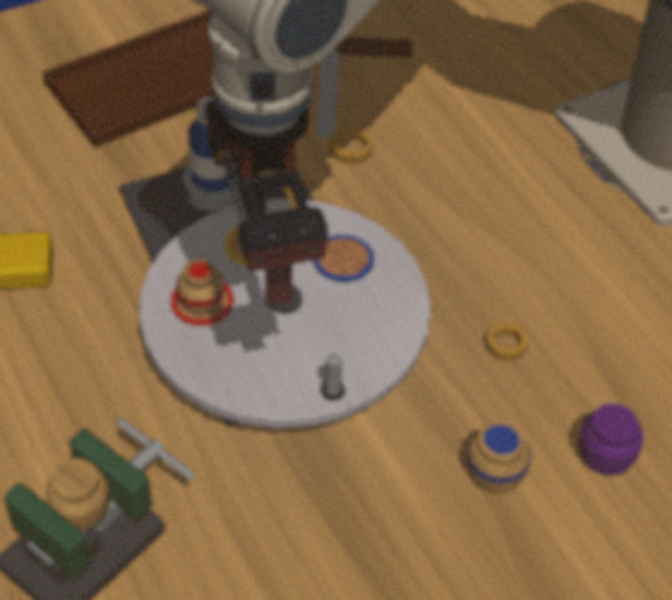

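Red is on its pad: its disc measures (631,12) in both views, height 96–98. Next I'll check the fingertip height against the images.

```bash
python3 - <<'E'
from h import *
z=np.load('/tmp/scene.npz'); d={k:z[k] for k in z.files}
T=np.linalg.inv(d['world_from_camera']);P=cloud(d)
j=np.array([np.cos(1.346),np.sin(1.346)])
for r in(44,57):
  for h in (170,180,200,215,230):
    q=d['mtx']@(T@np.r_[np.array([614.3,131])+r*j,h,1])[:3]; print(r,h,(q[:2]/q[2]).round(1))
for v in range(240,276,3): print(v,P[v,297].round(0),d['img'][v,297])
E
python3 -c "
import cv2
a=cv2.imread('pics/scene10.png')[190:300,250:350]; cv2.imwrite('pics/s10d.png',cv2.resize(a,None,fx=5,fy=5,interpolation=cv2.INTER_CUBIC))"
```

```text
44 170 [295.2 278.1]
44 180 [295.2 275.1]
44 200 [295.1 269.1]
44 215 [295.1 264.4]
44 230 [295.  259.7]
57 170 [296.6 282.6]
57 180 [296.6 279.7]
57 200 [296.6 273.6]
57 215 [296.6 269. ]
57 230 [296.5 264.3]
240 [639. 214. 336.] [42 38 32]
243 [638. 212. 325.] [69 47 41]
246 [636. 206. 309.] [63 43 35]
249 [637. 208. 303.] [75 44 41]
252 [624. 184. 264.] [63 43 36]
255 [625. 185. 256.] [57 42 28]
258 [624. 183. 244.] [67 38 38]
261 [625. 184. 237.] [69 45 38]
264 [624. 182. 224.] [75 50 45]
267 [564.  61.  58.] [72 62 65]
270 [565.  63.  49.] [105  99  97]
273 [570.  73.  51.] [164 158 156]
```

View pics/s10d.png

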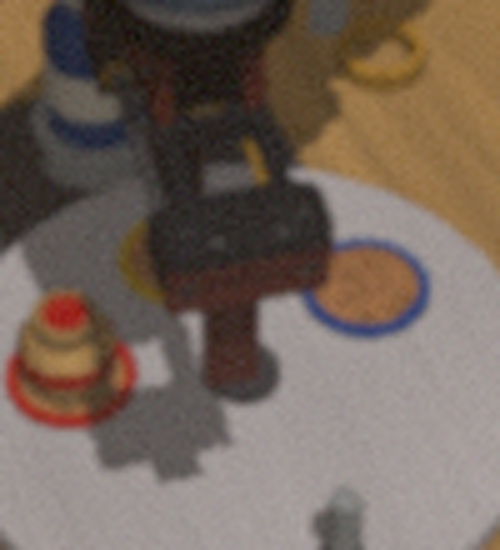

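The fingertips are really about 36 mm above the reported TCP, because the tip sits at row 267, z≈217, with the TCP reported at 180. That is why the red grip caught on the lip. From here on I take the tips as TCP z + 36.

Emit:
send_rows --pt "0 30 20 0" --pt "0 35 23 0" --pt "0 35 23 0" --pt "0 35 23 0" --pt "0 35 23 0" --pt "10 22 14 0" --pt "20 5 3 0" --pt "20 0 0 0" --pt "0 0 0 0" --pt "0 0 0 0"

```text
t: 9.33
ee_pos: [451.9, 293.6, 131.6]
orientation: [-1.034, 1.303, 1.03]
ft_force: [0.5, -0.7, -0.5]
width: 87.8
```

```bash
python3 go.py 451 300 60; python3 - <<'E'
from m import *
d=snap('scene','s11.png')
for c in('red','blue'):
        for b in blobs(d,c,0,0): print(c,*b)
E
```

```text
t 9.33 p [451.9 293.6 131.6] jaw 1.334 xdown [ 0.008  0.003 -1.   ] q6 -0.78 F [ 0.5 -0.7 -0.5] w 87.8
shift tool now [71.7  2.9  5.6] turn 0
red 358 [126.4 122.1] [ 781. -637.  109.] 112.0
red 43 [262.5 252.1] [631.  12.  97.] 101.0
red 73 [264.  268.7] [642.  30.  53.] 56.0
red 25 [263.4 265.8] [639.  32.  71.] 76.0
blue 735 [188.6 132.7] [ 610. -601.   36.] 56.0
blue 78 [268.9 196.4] [ 541. -147.  111.] 118.0
blue 98 [388.5 322.6] [451. 300.  53.] 56.0
```

Emit:
send_rows --pt "15 3 5.5 0" --pt "25 0 0 0" --pt "25 0 0 0" --pt "20 0 0 0" --pt "15 0 0 0" --pt "5 0 0 0" --pt "0 0 0 0"

```text
t: 9.97
ee_pos: [463.3, 298.5, 31.8]
orientation: [-1.026, 1.292, 1.018]
ft_force: [-0.0, 0.2, 0.3]
width: 88.0
```

```bash
python3 go.py 451 300 -18; python3 -c "
from h import *
d=snap('scene','s12.png')
a=d['img'][260:390,330:470,::-1]; cv2.imwrite('pics/s12c.png',cv2.resize(a,None,fx=5,fy=5,interpolation=cv2.INTER_CUBIC))"
```

```text
t 9.97 p [463.3 298.5  31.8] jaw 1.324 xdown [ 0.021  0.01  -1.   ] q6 -0.77 F [-0.   0.2  0.3] w 88.0
shift tool now [49.6 13.2 -2.3] turn 0
```

View pics/s12c.png

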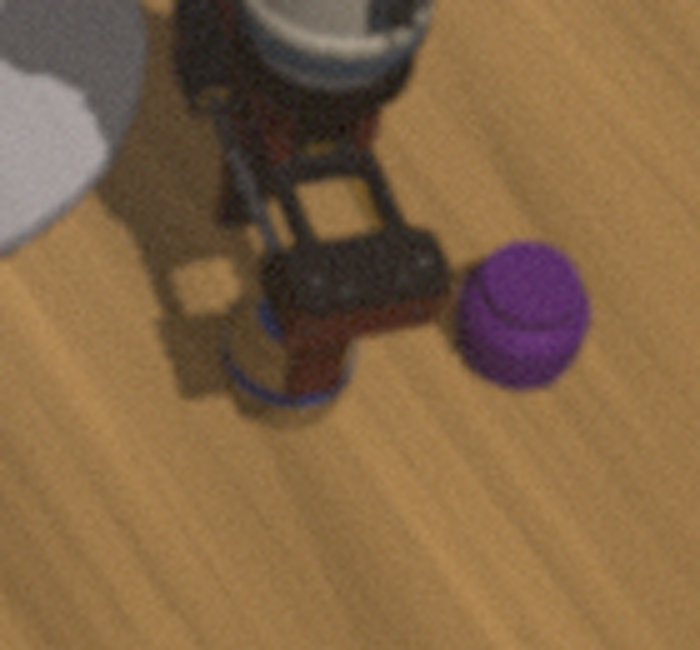

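Emit:
send_rows --pt "0 10 0 0" --pt "10 3 -2 0" --pt "12 1 0 0" --pt "10 1 0 0" --pt "0 0 0 0"

```text
t: 10.43
ee_pos: [451.2, 302.2, 2.1]
orientation: [-1.025, 1.283, 1.015]
ft_force: [-0.5, 0.4, -0.1]
width: 87.8
```

```bash
python3 go.py 451 300 -20; python3 -c "
from h import *
d=snap('scene','s13.png')
a=d['img'][280:380,350:450,::-1]; cv2.imwrite('pics/s13c.png',cv2.resize(a,None,fx=6,fy=6,interpolation=cv2.INTER_CUBIC))"
```

```text
t 10.43 p [451.2 302.2   2.1] jaw 1.323 xdown [ 0.029  0.015 -0.999] q6 -0.75 F [-0.5  0.4 -0.1] w 87.8
shift tool now [22.1  0.2 -2.7] turn 0
```

View pics/s13c.png

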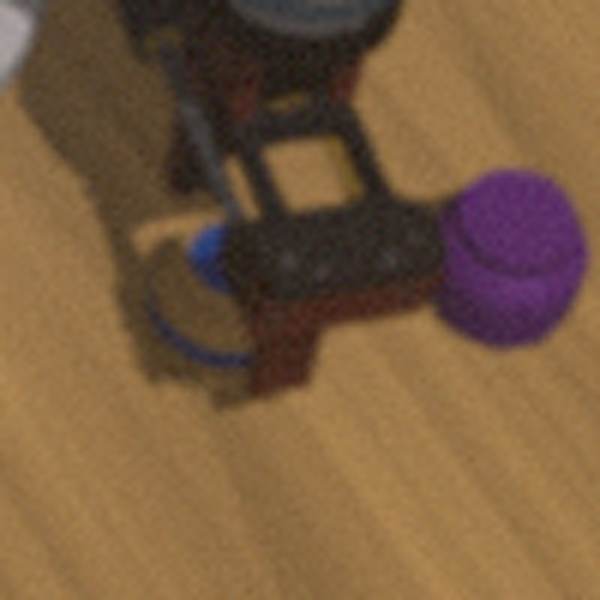

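Emit:
send_rows --pt "8 0 -2.5 0" --pt "8 1 0 0" --pt "4 0 0 0" --pt "0 0 0 0"

```text
t: 10.82
ee_pos: [450.7, 300.6, -19.5]
orientation: [-1.025, 1.283, 1.015]
ft_force: [0.9, 0.1, 0.0]
width: 87.9
```

```bash
python3 go.py 451 300 -18; python3 -c "
from h import *
d=snap('scene','s14.png')
a=d['img'][280:380,350:450,::-1]; cv2.imwrite('pics/s14c.png',cv2.resize(a,None,fx=6,fy=6,interpolation=cv2.INTER_CUBIC))"
```

```text
t 10.82 p [450.7 300.6 -19.5] jaw 1.323 xdown [ 0.029  0.015 -0.999] q6 -0.75 F [0.9 0.1 0. ] w 87.9
shift tool now [-1.5 -0.5 -0.5] turn 0
```

View pics/s14c.png

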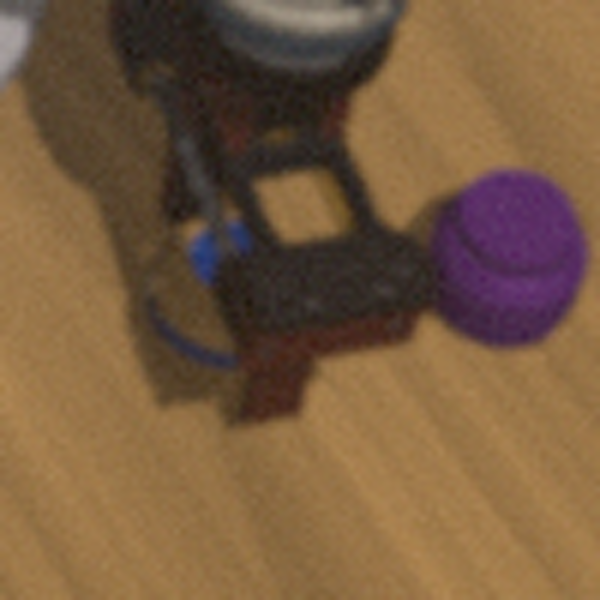

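Reported TCP z is −19.5 with no contact, which confirms the offset. Closing now.

Emit:
send_rows --pt "0 0 0 0" --pt "0 0 0 0" --pt "0 0 0 0" --pt "0 0 0 0" --pt "0 0 0 0" --pt "0 0 0 0" --pt "0 0 0 0" --pt "0 0 0 0" --fingers 0

```text
t: 11.53
ee_pos: [451.5, 301.1, -18.4]
orientation: [-1.025, 1.281, 1.014]
ft_force: [-0.8, -1.0, -1.6]
width: 59.1
```

Emit:
send_rows --pt "-10 0 0 0" --pt "-20 0 0 0" --pt "-25 0 0 0" --pt "-25 0 0 0" --pt "-25 0 0 0" --pt "-10 0 0 0" --pt "0 0 0 0"

```text
t: 12.12
ee_pos: [446.3, 298.2, 103.1]
orientation: [-1.025, 1.285, 1.015]
ft_force: [0.9, -0.4, 0.4]
width: 59.1
```

```bash
python3 go.py 472.8 25.5 100 1.34;  python3 -c "
from h import *
d=snap('scene','s15.png')
a=d['img'][250:380,330:450,::-1]; cv2.imwrite('pics/s15c.png',cv2.resize(a,None,fx=5,fy=5,interpolation=cv2.INTER_CUBIC))"
```

```text
t 12.12 p [446.3 298.2 103.1] jaw 1.323 xdown [ 0.028  0.014 -1.   ] q6 -0.75 F [ 0.9 -0.4  0.4] w 59.1
shift tool now [-1.000e-01 -9.250e+01 -2.579e+02] turn -0.017
shift after turn [-1.000e-01 -8.820e+01 -2.594e+02]
```

View pics/s15c.png

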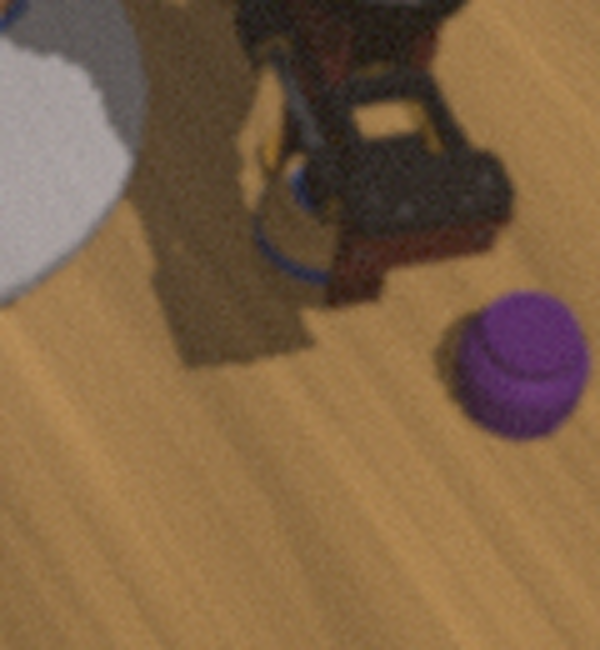

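Emit:
send_rows --pt "-4 -8 -22 0" --pt "-2 -10 -30 0" --pt "-2 -10 -30 0" --pt "-2 -10 -30 0" --pt "-2 -10 -30 0" --pt "-2 -10 -30 0" --pt "-2 -10 -30 0" --pt "-2 -8 -20 0" --pt "0 -4 -10 0" --pt "0 0 0 0"

```text
t: 13.0
ee_pos: [460.2, 43.1, 105.8]
orientation: [-1.024, 1.297, 1.027]
ft_force: [-0.1, 0.0, -1.3]
width: 59.0
```

```bash
python3 go.py 472.8 25.5 60
```

```text
t 13.0 p [460.2  43.1 105.8] jaw 1.328 xdown [ 0.012  0.012 -1.   ] q6 -1.28 F [-0.1  0.  -1.3] w 59.0
shift tool now [ 45.8 -16.1 -14.7] turn 0
```

Emit:
send_rows --pt "0 -8 -8 0" --pt "5 -8 -6 0" --pt "15 0 0 0" --pt "15 0 0 0" --pt "5 0 0 0" --pt "0 0 0 0"

```text
t: 13.5
ee_pos: [471.2, 26.6, 58.8]
orientation: [-1.02, 1.303, 1.03]
ft_force: [-0.9, 0.1, -0.9]
width: 59.2
```

```bash
python3 go.py 472.8 25.5 33.5
```

```text
t 13.5 p [471.2  26.6  58.8] jaw 1.326 xdown [ 0.005  0.012 -1.   ] q6 -1.32 F [-0.9  0.1 -0.9] w 59.2
shift tool now [25.3 -1.8 -1.1] turn 0
```

Emit:
send_rows --pt "10 -1.5 -1 0" --pt "10 0 0 0" --pt "2 0 0 0" --pt "0 0 0 0"

```text
t: 13.83
ee_pos: [472.6, 26.7, 34.3]
orientation: [-1.021, 1.303, 1.033]
ft_force: [-0.3, 0.7, -2.6]
width: 59.0
```

```bash
python3 go.py 472.8 25.5 33.5;python3 -c "
from h import *
d=snap('scene','s16.png')
a=d['img'][190:290,270:370,::-1]; cv2.imwrite('pics/s16c.png',cv2.resize(a,None,fx=6,fy=6,interpolation=cv2.INTER_CUBIC))"
```

```text
t 13.83 p [472.6  26.7  34.3] jaw 1.328 xdown [ 0.004  0.012 -1.   ] q6 -1.32 F [-0.3  0.7 -2.6] w 59.0
shift tool now [ 0.8 -0.5 -1.1] turn 0
```

View pics/s16c.png

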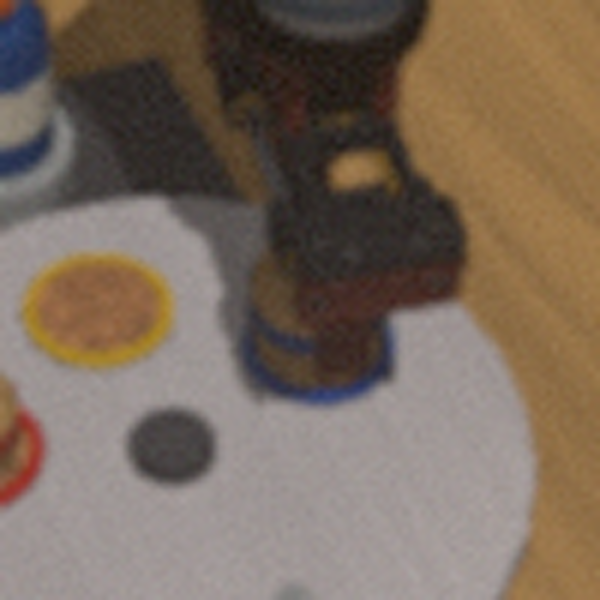

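Emit:
send_rows --pt "0 0 0 0" --pt "0 0 0 0" --pt "0 0 0 0" --pt "0 0 0 0" --pt "0 0 0 0" --pt "0 0 0 0" --fingers 1

```text
t: 14.38
ee_pos: [474.2, 26.8, 36.4]
orientation: [-1.023, 1.3, 1.03]
ft_force: [0.5, 0.7, 1.1]
width: 87.8
```

Emit:
send_rows --pt "-10 0 0 0" --pt "-25 0 0 0" --pt "-30 0 0 0" --pt "-30 0 0 0" --pt "-10 0 0 0" --pt "0 0 0 0.1" --pt "0 0 0 0.12" --pt "0 0 0 0.12" --pt "0 0 0 0.12" --pt "0 0 0 0.12"

```text
t: 15.22
ee_pos: [473.7, 25.2, 154.7]
orientation: [-0.563, 1.477, 0.573]
ft_force: [-0.5, -0.2, 0.5]
width: 88.0
```

```bash
python3 go.py 565.5 173.7 120 -0.088
```

```text
t 15.22 p [473.7  25.2 154.7] jaw 0.728 xdown [ 0.014  0.012 -1.   ] q6 -0.72 F [-0.5 -0.2  0.5] w 88.0
shift tool now [ 37.7  49.9 166.6] turn 0.816
shift after turn [ 37.7 155.5  77.9]
```

Emit:
send_rows --pt "0 0 0 0.12" --pt "0 0 0 0.12" --pt "0 0 0 0.12" --pt "0 0 0 0.12" --pt "0 0 0 0.12" --pt "0 0 0 0.12" --pt "0 0 0 0.08" --pt "0 0 0 0"

```text
t: 15.88
ee_pos: [473.5, 25.0, 161.5]
orientation: [0.098, 1.551, -0.077]
ft_force: [1.2, -1.1, -0.5]
width: 87.8
```

```bash
python3 go.py 565.5 173.7 110 -0.088;  python3 - <<'E'
from m import *
for n in('scene','top'):
    d=snap(n,n+'17.png')
    for c in('red','blue'):
        for b in blobs(d,c,0,0): print(n,c,*b)
d=cv2.imread('pics/scene17.png')[140:390,180:460]; cv2.imwrite('pics/s17c.png',cv2.resize(d,None,fx=2.4,fy=2.4))
E
```

```text
t 15.88 p [473.5  25.  161.5] jaw -0.112 xdown [ 0.019  0.012 -1.   ] q6 0.12 F [ 1.2 -1.1 -0.5] w 87.8
shift tool now [ 55.1 157.3  73.9] turn -0.024
shift after turn [ 55.1 155.5  77.7]
scene red 362 [126.3 122.1] [ 780. -637.  109.] 112.0
scene red 42 [262.4 252.1] [632.  12.  98.] 100.0
scene red 74 [263.8 268.7] [643.  30.  53.] 56.0
scene red 21 [264.6 265.8] [639.  34.  72.] 75.0
scene blue 735 [188.4 132.6] [ 610. -601.   36.] 57.0
scene blue 135 [269.  197.5] [ 542. -145.  110.] 118.0
scene blue 64 [323.1 232.1] [473.  25. 105.] 109.0
top red 4648 [ 63.7 103.7] [846. 599.  17.] 20.0
top red 961 [608.1 119.9] [ 778. -638.  108.] 110.0
top red 53 [314.2 183.4] [633.  14.  96.] 518.0
top blue 244 [594.7 217.5] [ 554. -603.   58.] 61.0
top blue 53 [392.2 231.8] [ 524. -150.  112.] 115.0
```

View pics/s17c.png

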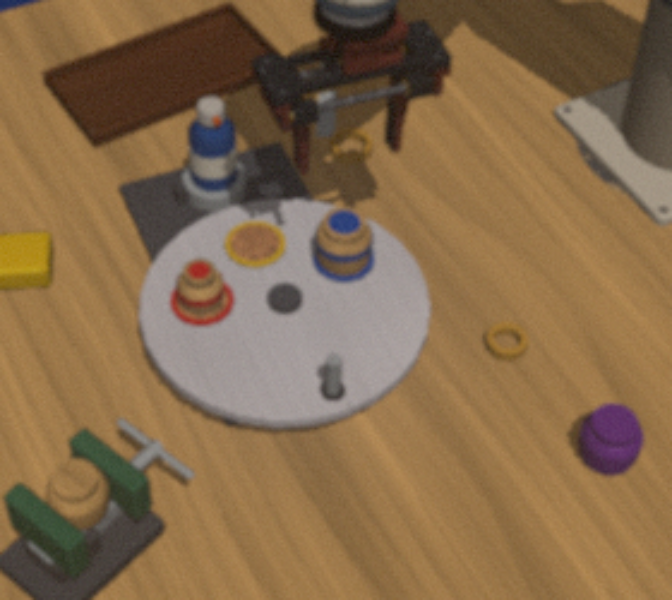

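Both dolls are on their pads: the red disc is at (632,12) and the blue at (473,25). Now the handle.

Emit:
send_rows --pt "0 20 10 0" --pt "-1 30 15 0" --pt "-1 30 15 0" --pt "-1 30 15 0" --pt "0 20 10 0" --pt "5 10 5 0" --pt "10 0 0 0" --pt "10 0 0 0" --pt "0 0 0 0" --pt "0 0 0 0" --fingers 0.5

```text
t: 16.82
ee_pos: [557.3, 160.2, 140.8]
orientation: [0.077, 1.554, -0.06]
ft_force: [0.1, -0.0, 0.2]
width: 43.7
```

```bash
python3 go.py 565.5 173.7 36 -0.088;  python3 - <<'E'
from m import *
d=snap('scene','s18.png')
d=cv2.imread('pics/s18.png')[190:330,240:400]; cv2.imwrite('pics/s18c.png',cv2.resize(d,None,fx=4,fy=4))
E
```

```text
t 16.82 p [557.3 160.2 140.8] jaw -0.087 xdown [ 0.016  0.011 -1.   ] q6 0.34 F [ 0.1 -0.   0.2] w 43.7
shift tool now [105.   12.9   5.4] turn 0.001
shift after turn [105.   12.9   5.4]
```

View pics/s18c.png

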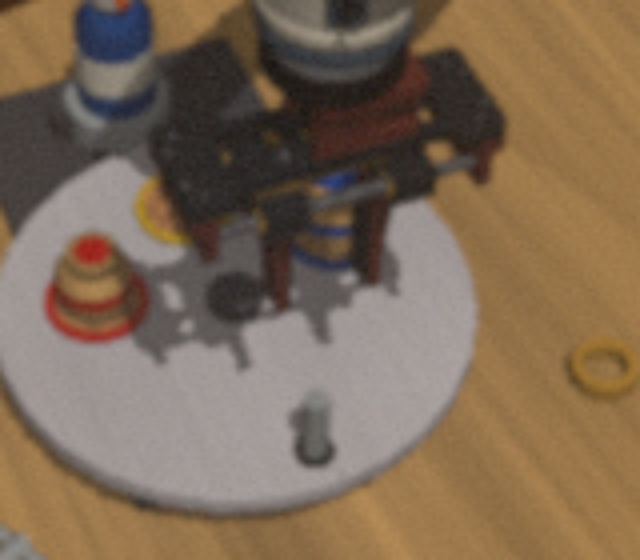

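Emit:
send_rows --pt "10 11 5 0" --pt "15 2 0 0" --pt "15 0 0 0" --pt "5 0 0 0" --pt "0 0 0 0"

```text
t: 17.28
ee_pos: [562.9, 168.6, 95.9]
orientation: [0.08, 1.554, -0.064]
ft_force: [0.0, 0.1, 0.4]
width: 43.8
```

```bash
python3 go.py 565.5 173.7 36 -0.088;  python3 - <<'E'
from m import *
d=snap('scene','s18.png')
d=cv2.imread('pics/s18.png')[190:330,240:400]; cv2.imwrite('pics/s19c.png',cv2.resize(d,None,fx=4,fy=4))
E
```

```text
t 17.28 p [562.9 168.6  95.9] jaw -0.092 xdown [ 0.016  0.01  -1.   ] q6 0.36 F [0.  0.1 0.4] w 43.8
shift tool now [60.   4.7  1.2] turn -0.004
shift after turn [60.   4.7  1.2]
```

View pics/s19c.png

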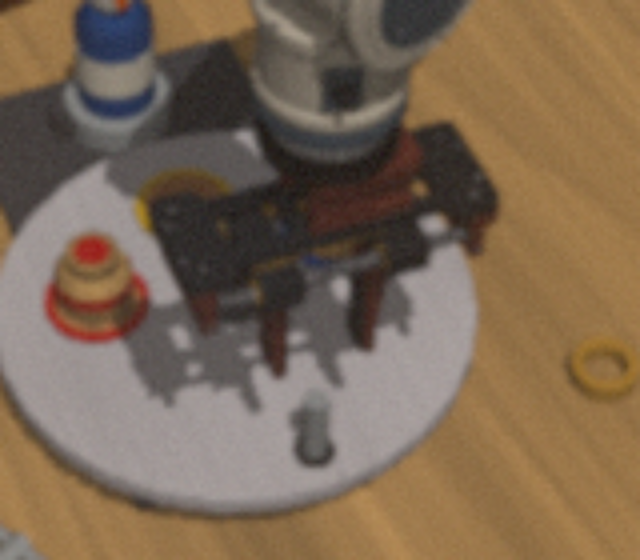

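Emit:
send_rows --pt "15 4 1 0" --pt "18 0 0 0" --pt "15 0 0 0" --pt "5 0 0 0" --pt "0 0 0 0" --pt "0 0 0 0"

```text
t: 17.83
ee_pos: [568.9, 171.8, 48.0]
orientation: [0.084, 1.546, -0.064]
ft_force: [0.5, -0.1, 0.3]
width: 43.8
```

```bash
python3 go.py 565.5 173.7 36 -0.088;  python3 - <<'E'
from m import *
d=snap('scene','s18.png')
d=cv2.imread('pics/s18.png')[190:330,240:400]; cv2.imwrite('pics/s20c.png',cv2.resize(d,None,fx=4,fy=4))
E
```

```text
t 17.83 p [568.9 171.8  48. ] jaw -0.095 xdown [ 0.024  0.012 -1.   ] q6 0.36 F [ 0.5 -0.1  0.3] w 43.8
shift tool now [12.   1.4 -3.8] turn -0.007
shift after turn [12.   1.4 -3.8]
```

View pics/s20c.png

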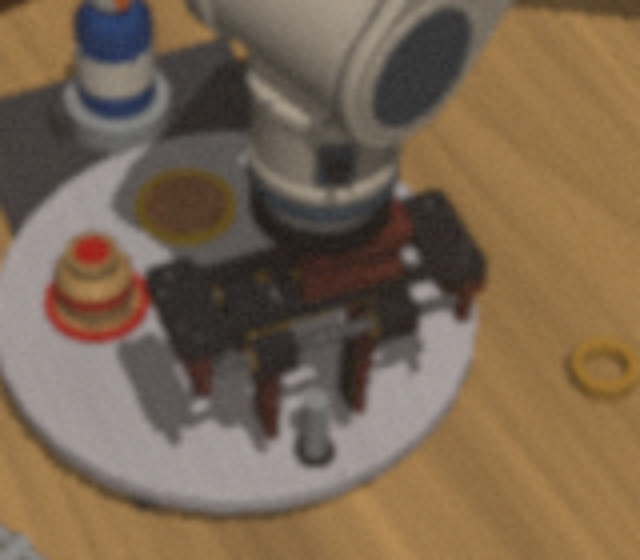

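Emit:
send_rows --pt "8 1.5 -3.5 0" --pt "6 0 0 0" --pt "0 0 0 0"

```text
t: 18.13
ee_pos: [567.6, 174.4, 35.9]
orientation: [0.086, 1.541, -0.063]
ft_force: [0.2, -0.5, 0.7]
width: 44.0
```

Emit:
send_rows --pt "0 0 0 0" --pt "0 0 0 0" --pt "0 0 0 0" --fingers 0.28

```text
t: 18.38
ee_pos: [567.5, 174.6, 35.9]
orientation: [0.085, 1.541, -0.063]
ft_force: [0.5, 0.4, 0.8]
width: 27.3
```

```bash
python3 go.py 565.5 173.7 36 -0.088;  python3 - <<'E'
from m import *
d=snap('scene','s18.png')
d=cv2.imread('pics/s18.png')[190:330,240:400]; cv2.imwrite('pics/s21c.png',cv2.resize(d,None,fx=4,fy=4))
E
```

```text
t 18.38 p [567.5 174.6  35.9] jaw -0.095 xdown [ 0.029  0.013 -0.999] q6 0.36 F [0.5 0.4 0.8] w 27.3
shift tool now [-0.2 -1.  -1.9] turn -0.007
shift after turn [-0.2 -1.  -2. ]
```

View pics/s21c.png

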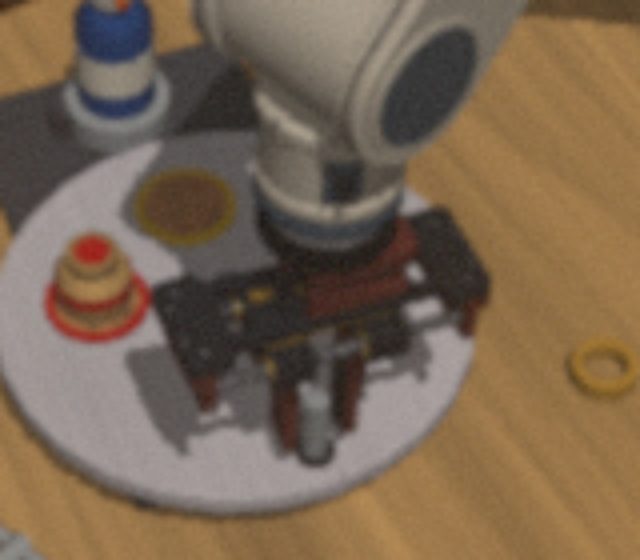

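Emit:
send_rows --pt "0 -0.1 3 0.02" --pt "0 -0.2 6 0.05" --pt "0 -0.2 7.5 0.06" --pt "0 -0.2 7.5 0.06" --pt "0 -0.2 7.5 0.06" --pt "0 -0.2 7.5 0.06" --pt "0 -0.1 3 0.02" --pt "0 0 0 0"

```text
t: 19.1
ee_pos: [602.7, 164.8, 35.9]
orientation: [0.364, 1.531, -0.337]
ft_force: [-1.2, 1.2, 0.6]
width: 24.7
```

```bash
cat > arc.py <<'E'
import sys
from h import *
from scipy.spatial.transform import Rotation as Ro
c=np.array([554.4,49.0]); psi=-1.659
o=ctrl.get_obs(); R=Ro.from_rotvec(o['orientation']).as_matrix(); p=np.array(o['ee_pos'])
tip=p-R[:,0]*45 # approx contact point on post
v=tip[:2]-c; th=np.arctan2(v[1],v[0])-(psi+np.pi); jaw=np.arctan2(R[1,2],R[0,2])
print('t',round(o['t'],2),'p',p.round(1),'turn est',round(th,3),'radius',np.hypot(*v).round(1),'jaw err',round(jaw-(psi+np.pi/2+th),3),'x',R[:,0].round(3),'F',np.round(o['ft_force'],1),'w',round(o['width'],1))
for a in map(float,sys.argv[1:]):
    tg=c+125*np.array([np.cos(psi+np.pi+a),np.sin(psi+np.pi+a)]); d=np.r_[tg-tip[:2],38-p[2]]
    print(a,'shift',(R.T@d).round(1),'turn',round(jaw-(psi+np.pi/2+a),3))
E
python3 arc.py -0.6 -1.2
```

```text
t 19.1 p [602.7 164.8  35.9] turn est -0.304 radius 124.6 jaw err -0.055 x [ 0.015  0.014 -1.   ] F [-1.2  1.2  0.6] w 24.7
-0.6 shift [-1.9 -3.  36.7] turn 0.241
-1.2 shift [ -2.2 -41.  100. ] turn 0.841
```

Tracking well. Carrying on round the arc.

Emit:
send_rows --pt "0 -0.2 6 0.035" --pt "0 -0.4 7.5 0.05" --pt "0 -0.4 7.5 0.055" --pt "0 -0.2 7.5 0.06" --pt "0 -0.2 7.5 0.06" --pt "0 -0.2 7.5 0.06" --pt "0 -0.1 3 0.02" --pt "0 0 0 0"

```text
t: 19.77
ee_pos: [639.2, 139.8, 35.7]
orientation: [0.636, 1.476, -0.603]
ft_force: [-0.1, 0.2, -0.0]
width: 24.7
```

```bash
python3 arc.py -1.2
```

```text
t 19.77 p [639.2 139.8  35.7] turn est -0.664 radius 123.3 jaw err -0.042 x [ 0.012  0.017 -1.   ] F [-0.1  0.2 -0. ] w 24.7
-1.2 shift [ -2.8 -13.1  64.4] turn 0.495
```

Emit:
send_rows --pt "0 0.2 6 0.04" --pt "0 0 7.5 0.055" --pt "0 0 7.5 0.06" --pt "0 0 7.5 0.06" --pt "0 0 7.5 0.06" --pt "0 0 7.5 0.06" --pt "0 0 5 0.04" --pt "0 0 0 0" --pt "0 0 0 0"

```text
t: 20.52
ee_pos: [666.2, 99.9, 35.4]
orientation: [0.92, 1.373, -0.888]
ft_force: [0.2, -1.3, -1.4]
width: 24.4
```

```bash
python3 arc.py -1.2
```

```text
t 20.52 p [666.2  99.9  35.4] turn est -1.059 radius 122.1 jaw err -0.017 x [ 0.012  0.015 -1.   ] F [ 0.2 -1.3 -1.4] w 24.4
-1.2 shift [-2.7  2.  17.6] turn 0.124
```

Emit:
send_rows --pt "0 0.5 6 0.04" --pt "0 0.3 6 0.04" --pt "0 0 4 0.03" --pt "0 0 0 0" --pt "0 0 0 0"

```text
t: 20.93
ee_pos: [671.1, 86.8, 35.2]
orientation: [0.999, 1.339, -0.967]
ft_force: [-0.3, 0.8, -0.4]
width: 24.6
```

Emit:
send_rows --pt "0 0 0 0" --pt "0 0 0 0" --pt "0 0 0 0" --fingers 0.5

```text
t: 21.18
ee_pos: [670.4, 87.8, 35.2]
orientation: [0.996, 1.341, -0.965]
ft_force: [-0.2, 0.3, 0.2]
width: 40.9
```

```bash
python3 arc.py -1.2; python3 - <<'E'
from m import *
for n in('scene','top'):
    d=snap(n,n+'22.png')
    for c in('red','blue'):
        for b in blobs(d,c,0,0): print(n,c,*b)
d=cv2.imread('pics/scene22.png')[140:390,180:460]; cv2.imwrite('pics/s22c.png',cv2.resize(d,None,fx=2.4,fy=2.4))
E
```

```text
t 21.18 p [670.4  87.8  35.2] turn est -1.165 radius 121.7 jaw err -0.011 x [ 0.01   0.016 -1.   ] F [-0.2  0.3  0.2] w 40.9
-1.2 shift [-2.8  3.3  4.3] turn 0.025
scene red 363 [126.3 122. ] [ 780. -637.  109.] 112.0
scene red 71 [289.  244.3] [550. -13.  55.] 74.0
scene blue 731 [188.5 132.6] [ 609. -601.   36.] 56.0
scene blue 78 [330.7 261. ] [502. 117. 106.] 109.0
top red 4637 [ 63.6 103.7] [846. 599.  17.] 20.0
top red 964 [608.1 119.8] [ 778. -638.  108.] 110.0
top blue 252 [594.2 217.2] [ 556. -603.   57.] 61.0
```

View pics/s22c.png

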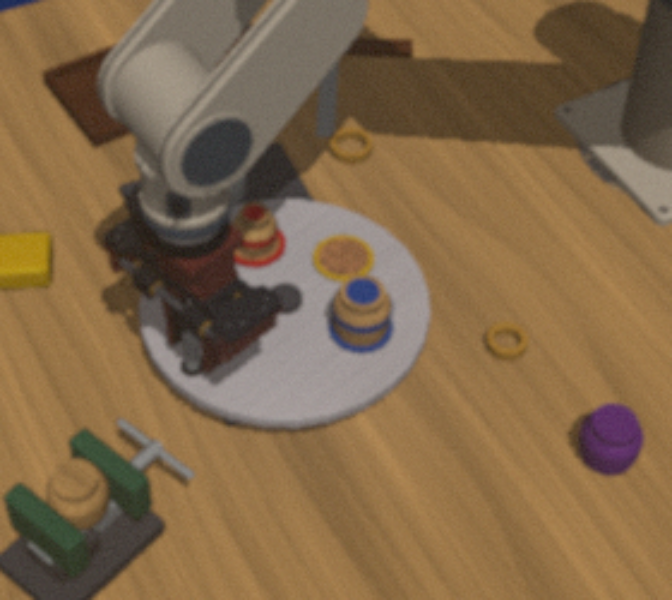

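Emit:
send_rows --pt "-12 0 0 0" --pt "-25 0 0 0" --pt "-30 0 0 0" --pt "-30 0 0 0" --pt "-15 0 0 0" --pt "0 0 0 0"

```text
t: 21.78
ee_pos: [667.9, 86.1, 153.4]
orientation: [0.993, 1.344, -0.966]
ft_force: [1.2, -0.7, 1.0]
width: 44.0
```

```bash
python3 go.py 535.5 -165 140; python3 - <<'E'
from m import *
for n in('scene','top'):
    d=snap(n,n+'23.png')
    for c in('red','blue'):
        for b in blobs(d,c,0,0): print(n,c,*b)
d=cv2.imread('pics/scene23.png')[140:390,180:460]; cv2.imwrite('pics/s23c.png',cv2.resize(d,None,fx=2.4,fy=2.4))
E
```

```text
t 21.78 p [667.9  86.1 153.4] jaw -1.262 xdown [ 0.006  0.016 -1.   ] q6 1.36 F [ 1.2 -0.7  1. ] w 44.0
shift tool now [   8.7 -202.5  199.2] turn 0
scene red 362 [126.3 122. ] [ 780. -639.  109.] 112.0
scene red 43 [290.2 246. ] [548. -10.  54.] 57.0
scene blue 730 [188.3 132.7] [ 610. -601.   37.] 56.0
scene blue 79 [330.6 261. ] [502. 118. 106.] 108.0
top red 4650 [ 63.7 103.7] [846. 599.  17.] 19.0
top red 958 [608.  119.8] [ 778. -638.  108.] 110.0
top blue 242 [594.5 217.2] [ 555. -603.   58.] 60.0
top blue 29 [388.8 228.4] [ 532. -144.  109.] 113.0
```

View pics/s23c.png

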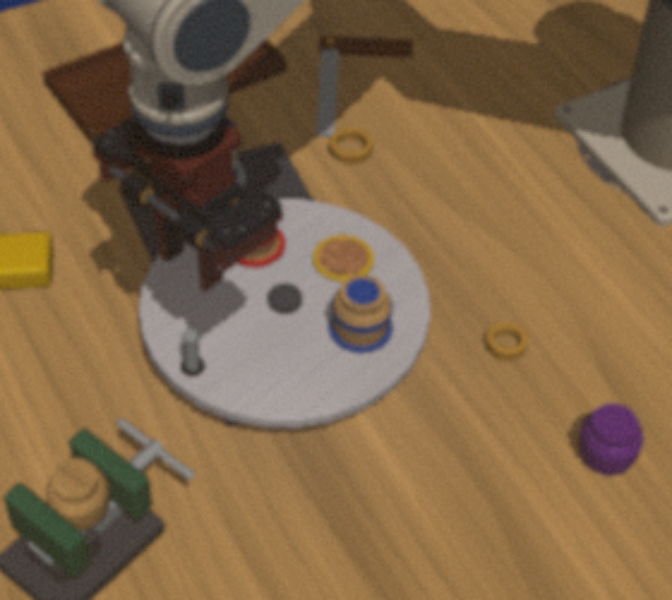

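Emit:
send_rows --pt "-2 -20 20 0" --pt "-2 -28 28 0" --pt "-2 -28 28 0" --pt "-2 -28 28 0" --pt "-2 -28 28 0" --pt "-2 -28 28 0" --pt "-1 -22 22 0" --pt "0 -10 10 0" --pt "0 0 0 0" --pt "0 0 0 0" --fingers 0

```text
t: 22.72
ee_pos: [526.6, -161.1, 144.1]
orientation: [0.984, 1.371, -0.976]
ft_force: [-0.1, 0.0, -0.7]
width: 0.3
```

```bash
python3 go.py 535.5 -165 130
```

```text
t 22.72 p [ 526.6 -161.1  144.1] jaw -1.258 xdown [-0.021  0.021 -1.   ] q6 0.92 F [-0.1  0.  -0.7] w 0.3
shift tool now [13.8  7.5  6.8] turn 0
```

Emit:
send_rows --pt "4 7 6 0" --pt "4 0 0 0" --pt "0 0 0 0" --pt "0 0 0 0"

```text
t: 23.05
ee_pos: [536.4, -161.5, 132.4]
orientation: [0.982, 1.376, -0.975]
ft_force: [0.2, 0.6, 0.5]
width: 0.0
```

```bash
python3 go.py 534.7 -164.2 110; python3 - <<'E'
from m import *
for n in('scene','top'):
    d=snap(n,n+'24.png')
    for c in('red',):
        for b in blobs(d,c,0,0): print(n,c,*b)
d=cv2.imread('pics/scene24.png')[130:270,210:350]; cv2.imwrite('pics/s24c.png',cv2.resize(d,None,fx=4.2,fy=4.2,interpolation=cv2.INTER_CUBIC))
d=cv2.imread('pics/top24.png')[160:300,300:480]; cv2.imwrite('pics/t24c.png',cv2.resize(d,None,fx=4,fy=4,interpolation=cv2.INTER_CUBIC))
E
```

```text
t 23.05 p [ 536.4 -161.5  132.4] jaw -1.255 xdown [-0.024  0.023 -0.999] q6 0.92 F [0.2 0.6 0.5] w 0.0
shift tool now [22.4 -2.1  2.7] turn 0
scene red 362 [126.4 122. ] [ 780. -637.  109.] 112.0
scene red 37 [285.4 228.2] [547. -36.  97.] 99.0
scene red 58 [285.8 244.8] [562. -18.  54.] 56.0
scene red 25 [285.9 241. ] [556. -16.  72.] 77.0
top red 4650 [ 63.7 103.7] [846. 599.  17.] 19.0
top red 964 [608.  119.8] [ 778. -638.  108.] 110.0
top red 96 [331.8 231.2] [530. -23.  52.] 54.0
top red 69 [336.7 222.8] [546. -37.  96.] 98.0
```

View pics/s24c.png

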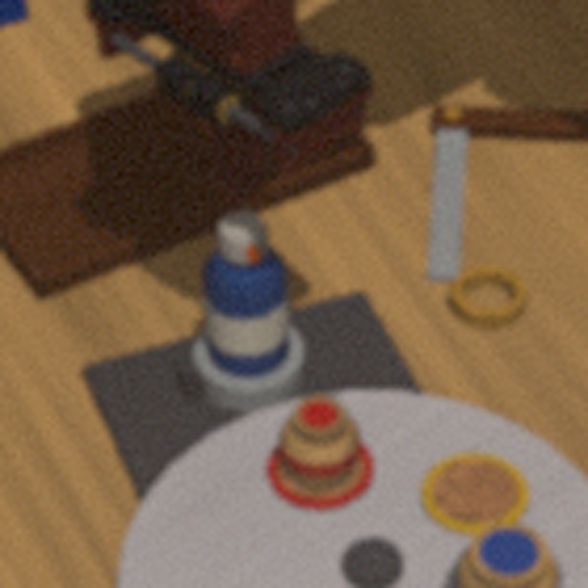

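View pics/t24c.png

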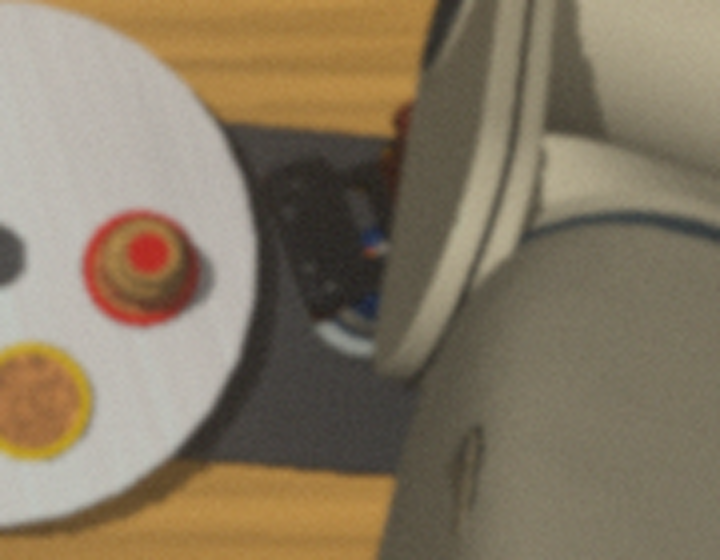

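Emit:
send_rows --pt "8 -2 2.5 0" --pt "8 0 0 0" --pt "2 0 0 0" --pt "0 0 0 0"

```text
t: 23.48
ee_pos: [534.9, -163.3, 113.1]
orientation: [0.981, 1.376, -0.973]
ft_force: [0.2, -0.2, 0.9]
width: 0.6
```

```bash
python3 go.py 534.7 -164.2 110; python3 - <<'E'
from m import *
d=snap('scene','s25.png')
P=cloud(d)
d=cv2.imread('pics/s25.png')[140:220,230:310]; cv2.imwrite('pics/s25c.png',np.clip(cv2.resize(d,None,fx=7,fy=7,interpolation=cv2.INTER_CUBIC).astype(float)*1.8,0,255))
for v in range(176,206,2): print(v,P[v,267].round(0),P[v,271].round(0))
E
```

```text
t 23.48 p [ 534.9 -163.3  113.1] jaw -1.253 xdown [-0.023  0.022 -0.999] q6 0.92 F [ 0.2 -0.2  0.9] w 0.6
shift tool now [ 3.1 -0.4  0.9] turn 0
176 [ 541. -152.  177.] [ 527. -160.  166.]
178 [ 538. -159.  164.] [ 527. -159.  160.]
180 [ 541. -154.  163.] [ 530. -153.  159.]
182 [ 541. -154.  156.] [ 525. -165.  141.]
184 [ 539. -159.  145.] [ 529. -157.  142.]
186 [ 540. -156.  140.] [ 529. -156.  136.]
188 [ 543. -150.  140.] [ 533. -149.  136.]
190 [ 542. -154.  129.] [ 535. -145.  133.]
192 [ 543. -153.  123.] [ 530. -156.  116.]
194 [ 545. -149.  120.] [ 535. -146.  119.]
196 [ 545. -150.  112.] [ 535. -146.  112.]
198 [ 548. -143.  112.] [ 536. -144.  106.]
200 [ 548. -144.  104.] [ 537. -142.  101.]
202 [ 550. -139.  102.] [ 540. -137.   99.]
204 [ 548. -144.   90.] [ 538. -141.   89.][ WARN:0@1.279] global loadsave.cpp:1063 imwrite_ Unsupported depth image for selected encoder is fallbacked to CV_8U.
```

View pics/s25c.png

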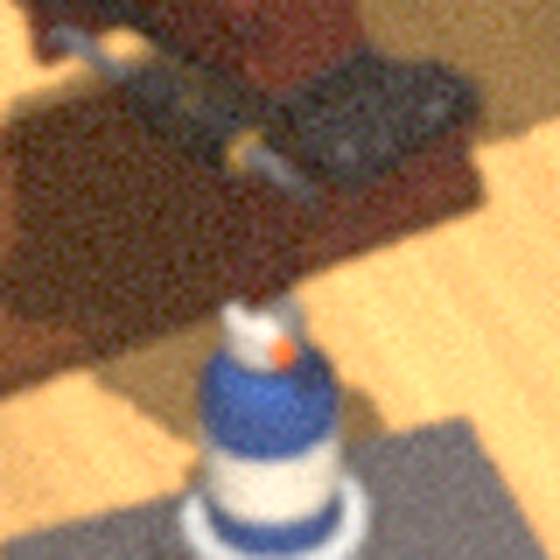

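Emit:
send_rows --pt "3 0 0 0" --pt "3 0 0 0" --pt "0 0 0 0"

```text
t: 23.78
ee_pos: [535.0, -163.3, 106.9]
orientation: [0.981, 1.375, -0.973]
ft_force: [-0.3, 0.3, 0.3]
width: -0.0
```

Emit:
send_rows --pt "3 0 0 0" --pt "3 0 0 0" --pt "0 0 0 0"

```text
t: 24.03
ee_pos: [535.2, -163.4, 101.4]
orientation: [0.981, 1.374, -0.972]
ft_force: [-0.8, 1.4, 4.9]
width: 0.5
```

```bash
python3 go.py 534.7 -164.2 100
```

```text
t 24.03 p [ 535.2 -163.4  101.4] jaw -1.254 xdown [-0.021  0.022 -1.   ] q6 0.92 F [-0.8  1.4  4.9] w 0.5
shift tool now [ 1.4 -0.7  0.7] turn 0
```

Emit:
send_rows --pt "3 0 0 0" --pt "3 0 0 0" --pt "3 0 0 0" --pt "3 0 0 0" --pt "3 0 0 0"

```text
t: 24.45
ee_pos: [535.5, -163.5, 100.2]
orientation: [0.981, 1.372, -0.972]
ft_force: [-9.2, 3.3, 28.8]
width: 0.1
```

```bash
python3 go.py 534.7 -164.2 100;python3 - <<'E'
from m import *
d=snap('scene','s26.png')
P=cloud(d)
d=cv2.imread('pics/s26.png')[160:220,240:300]; cv2.imwrite('pics/s26c.png',np.clip(cv2.resize(d,None,fx=9,fy=9,interpolation=cv2.INTER_CUBIC).astype(float)*1.8,0,255).astype(np.uint8))
E
```

```text
t 24.45 p [ 535.5 -163.5  100.2] jaw -1.254 xdown [-0.02   0.021 -1.   ] q6 0.92 F [-9.2  3.3 28.8] w 0.1
shift tool now [ 0.2 -1.   0.4] turn 0
```

View pics/s26c.png

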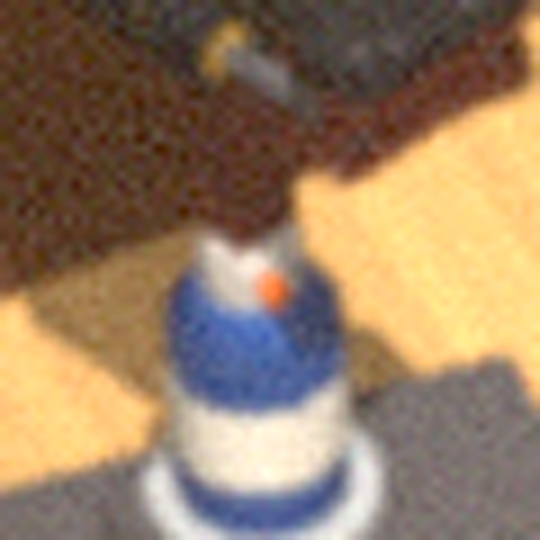

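The force is 29 N, well past the 6 N needed, so the cap is fully down. I'll hold briefly and then lift.

Emit:
send_rows --pt "1 0 0 0" --pt "1 0 0 0" --pt "1 0 0 0"

```text
t: 24.75
ee_pos: [535.4, -163.4, 100.9]
orientation: [0.981, 1.37, -0.971]
ft_force: [-2.4, -0.1, 5.1]
width: 0.3
```

Emit:
send_rows --pt "-6 0 0 0" --pt "-10 0 0 0" --pt "-15 0 0 0" --pt "-15 0 0 0" --pt "0 0 0 0" --pt "0 0 0 0"

```text
t: 25.25
ee_pos: [536.5, -164.6, 150.8]
orientation: [0.981, 1.37, -0.971]
ft_force: [0.6, 0.6, 0.4]
width: 0.2
```

```bash
python3 go.py 674.4 84 140; python3 - <<'E'
from m import *
for n in('scene','top'):
    d=snap(n,n+'27.png')
    for c in('red','blue'):
        for b in blobs(d,c,0,0): print(n,c,*b)
d=cv2.imread('pics/scene27.png')[130:270,210:350]; cv2.imwrite('pics/s27c.png',cv2.resize(d,None,fx=4.2,fy=4.2,interpolation=cv2.INTER_CUBIC))
E
```

```text
t 25.25 p [ 536.5 -164.6  150.8] jaw -1.253 xdown [-0.017  0.02  -1.   ] q6 0.92 F [0.6 0.6 0.4] w 0.2
shift tool now [  13.5  208.7 -192.8] turn 0
scene red 362 [126.4 122.1] [ 781. -637.  109.] 112.0
scene red 35 [285.4 228.3] [548. -34.  98.] 100.0
scene red 85 [285.7 243.6] [558. -15.  55.] 74.0
scene blue 741 [188.5 132.5] [ 610. -601.   36.] 57.0
scene blue 120 [268.9 197.2] [ 542. -146.  110.] 117.0
scene blue 77 [330.7 261. ] [503. 118. 105.] 108.0
top red 4644 [ 63.7 103.7] [846. 599.  17.] 19.0
top red 962 [608.  119.9] [ 778. -639.  108.] 110.0
top red 97 [332.4 230.7] [531. -24.  52.] 55.0
top red 69 [336.6 222.8] [546. -36.  97.] 99.0
top blue 270 [593.6 216.7] [ 557. -603.   57.] 60.0
top blue 141 [263.9 242.9] [502. 117. 104.] 106.0
```

View pics/s27c.png

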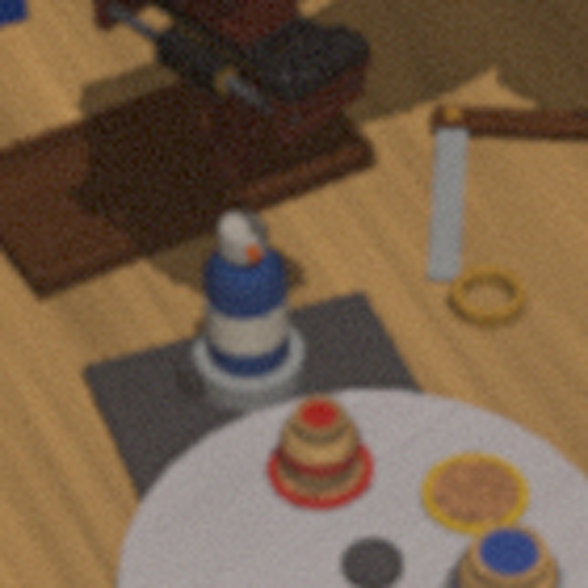

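The red step is done: the cap is back up and the doll is still at (547,-35). Back to the handle to turn the table to blue.

Emit:
send_rows --pt "-2 20 -18 0" --pt "-2 30 -28 0" --pt "-2 30 -28 0" --pt "-2 30 -28 0" --pt "-2 30 -28 0" --pt "-1 30 -26 0" --pt "0 20 -18 0" --pt "0 8 -8 0" --pt "0 0 0 0" --pt "0 0 0 0" --fingers 0.5

```text
t: 26.18
ee_pos: [667.5, 79.0, 152.7]
orientation: [0.979, 1.381, -0.983]
ft_force: [-0.5, 0.3, -0.0]
width: 44.0
```

```bash
python3 arc.py -1.2
```

```text
t 26.18 p [667.5  79.  152.7] turn est -1.234 radius 118.2 jaw err 0.064 x [-0.033  0.021 -0.999] F [-0.5  0.3 -0. ] w 44.0
-1.2 shift [114.5   9.8  -0.3] turn 0.03
```

Emit:
send_rows --pt "10 6 0 0.03" --pt "20 4 0 0" --pt "20 0 0 0" --pt "10 0 0 0" --pt "0 0 0 0"

```text
t: 26.6
ee_pos: [671.2, 74.9, 89.8]
orientation: [1.004, 1.369, -1.015]
ft_force: [-1.3, -0.5, 0.1]
width: 43.9
```

```bash
python3 arc.py -1.2; python3 - <<'E'
from m import *
d=snap('scene','s28.png')
d=cv2.imread('pics/s28.png')[200:320,210:330]; cv2.imwrite('pics/s28c.png',cv2.resize(d,None,fx=5,fy=5))
E
```

```text
t 26.6 p [671.2  74.9  89.8] turn est -1.274 radius 121.0 jaw err 0.067 x [-0.036  0.019 -0.999] F [-1.3 -0.5  0.1] w 43.9
-1.2 shift [51.9  5.8 -7.5] turn -0.007
```

View pics/s28c.png

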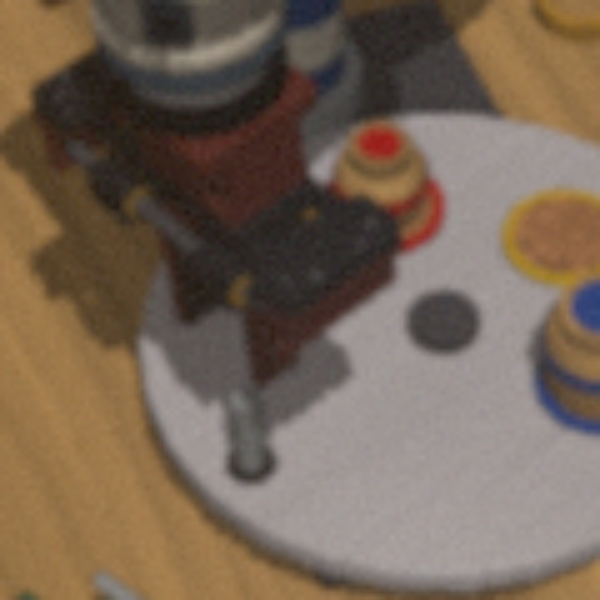

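Corrections needed: y +6 and z −7.5. After that I descend.

Emit:
send_rows --pt "0 5 -6 0" --pt "0 1 -1.5 0" --pt "0 0 0 0"

```text
t: 26.9
ee_pos: [676.1, 82.3, 93.0]
orientation: [1.007, 1.366, -1.016]
ft_force: [-0.7, 0.6, -0.5]
width: 43.8
```

```bash
python3 arc.py -1.2
```

```text
t 26.9 p [676.1  82.3  93. ] turn est -1.225 radius 127.4 jaw err 0.016 x [-0.034  0.019 -0.999] F [-0.7  0.6 -0.5] w 43.8
-1.2 shift [55.1 -0.9 -1.7] turn -0.01
```

Emit:
send_rows --pt "12 -1 -1.5 0" --pt "18 0 0 0" --pt "15 0 0 0" --pt "8 0 0 0" --pt "0 0 0 0"

```text
t: 27.32
ee_pos: [676.0, 85.9, 41.0]
orientation: [1.01, 1.36, -1.009]
ft_force: [0.5, 0.6, 0.6]
width: 43.7
```

```bash
python3 arc.py -1.2; python3 - <<'E'
from m import *
d=snap('scene','s29.png')
d=cv2.imread('pics/s29.png')[200:320,210:330]; cv2.imwrite('pics/s29c.png',cv2.resize(d,None,fx=5,fy=5))
E
```

```text
t 27.32 p [676.   85.9  41. ] turn est -1.197 radius 127.9 jaw err -0.011 x [-0.025  0.02  -0.999] F [0.5 0.6 0.6] w 43.7
-1.2 shift [ 3.1 -2.8  0.5] turn -0.008
```

View pics/s29c.png

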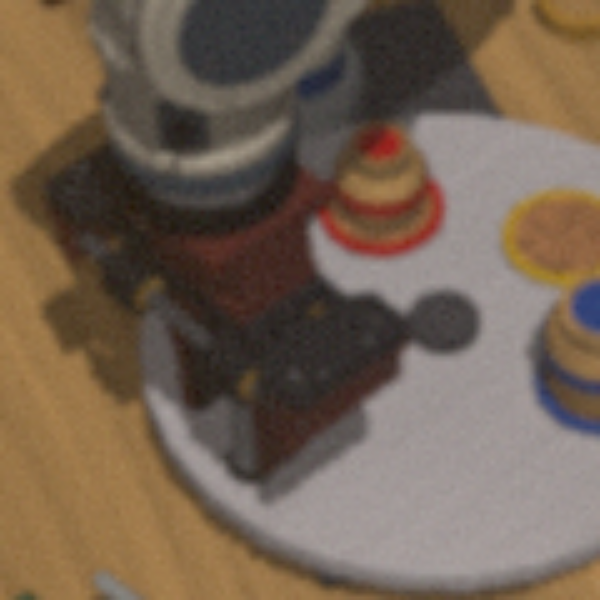

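Emit:
send_rows --pt "3 -2.5 0 0" --pt "0 0 0 0" --pt "0 0 -2 -0.015" --pt "0 -0.2 -6 -0.045" --pt "0 -0.2 -7.5 -0.06" --pt "0 -0.2 -7.5 -0.06" --pt "0 -0.2 -7.5 -0.06" --pt "0 -0.2 -7.5 -0.06" --pt "0 -0.1 -4 -0.03" --pt "0 0 0 0" --fingers 0.28

```text
t: 28.2
ee_pos: [659.0, 120.2, 43.6]
orientation: [0.744, 1.463, -0.734]
ft_force: [0.9, -1.6, -1.2]
width: 24.5
```

```bash
python3 arc.py -0.6 0
```

```text
t 28.2 p [659.  120.2  43.6] turn est -0.892 radius 126.7 jaw err 0.036 x [-0.016  0.015 -1.   ] F [ 0.9 -1.6 -1.2] w 24.5
-0.6 shift [  6.4  -5.7 -36.1] turn -0.256
0.0 shift [  7.8 -44.7 -98.9] turn -0.856
```

Emit:
send_rows --pt "3 -0.4 -5 -0.035" --pt "2 -0.5 -7.5 -0.055" --pt "0 -0.5 -7.5 -0.055" --pt "0 -0.4 -7.5 -0.06" --pt "0 -0.4 -7.5 -0.06" --pt "0 -0.3 -7.5 -0.06" --pt "0 -0.3 -7.5 -0.06" --pt "0 -0.1 -4 -0.03" --pt "0 0 0 0"

```text
t: 28.95
ee_pos: [625.8, 154.5, 46.2]
orientation: [0.416, 1.534, -0.392]
ft_force: [0.6, -0.2, 0.2]
width: 24.7
```

```bash
python3 arc.py 0 0.6
```

```text
t 28.95 p [625.8 154.5  46.2] turn est -0.509 radius 126.8 jaw err 0.082 x [ 0.003  0.014 -1.   ] F [ 0.6 -0.2  0.2] w 24.7
0.0 shift [  8.3 -12.7 -62.2] turn -0.427
0.6 shift [   7.8  -61.8 -117.3] turn -1.027
```

Emit:
send_rows --pt "4 -0.5 -5 -0.025" --pt "4 -0.5 -7.5 -0.04" --pt "2 -0.4 -7.5 -0.05" --pt "1 -0.4 -7.5 -0.055" --pt "1 -0.3 -7.5 -0.055" --pt "0 -0.3 -7.5 -0.055" --pt "0 -0.3 -7.5 -0.06" --pt "0 -0.1 -4 -0.03" --pt "0 0 0 0"

```text
t: 29.7
ee_pos: [575.6, 171.9, 35.1]
orientation: [0.117, 1.56, -0.09]
ft_force: [-3.9, 0.1, 2.2]
width: 24.9
```

```bash
python3 arc.py 0 0.6
```

```text
t 29.7 p [575.6 171.9  35.1] turn est -0.08 radius 123.9 jaw err 0.036 x [ 0.009  0.016 -1.   ] F [-3.9  0.1  2.2] w 24.9
0.0 shift [-2.9  1.1 -9.9] turn -0.044
0.6 shift [ -3.9 -23.8 -79.5] turn -0.644
```

Emit:
send_rows --pt "0 0 -6 -0.05" --pt "0 0 -7.5 -0.06" --pt "0 -0.2 -7.5 -0.06" --pt "0 -0.2 -7.5 -0.06" --pt "0 -0.2 -7.5 -0.06" --pt "0 -0.2 -7.5 -0.06" --pt "0 -0.2 -7.5 -0.06" --pt "0 -0.2 -7.5 -0.06" --pt "0 -0.1 -4 -0.03" --pt "0 0 0 0"

```text
t: 30.53
ee_pos: [526.1, 167.7, 36.2]
orientation: [-0.281, 1.513, 0.308]
ft_force: [0.0, 0.4, -1.1]
width: 24.6
```

```bash
python3 arc.py 0.6 1.2
```

```text
t 30.53 p [526.1 167.7  36.2] turn est 0.336 radius 121.3 jaw err 0.128 x [ 0.034  0.024 -0.999] F [ 0.   0.4 -1.1] w 24.6
0.6 shift [ -3.1   3.6 -32.3] turn -0.135
1.2 shift [ -6.1 -27.6 -99.2] turn -0.735
```

Emit:
send_rows --pt "0 1.5 -5 0" --pt "0 1.5 -7.5 -0.03" --pt "0 0.5 -7.5 -0.04" --pt "0 0.3 -7.5 -0.05" --pt "0 0 -7.5 -0.05" --pt "0 0 -7.5 -0.06" --pt "0 0 -7.5 -0.06" --pt "0 0 -4 -0.03" --pt "0 0 0 0"

```text
t: 31.28
ee_pos: [483.0, 147.8, 36.0]
orientation: [-0.531, 1.446, 0.547]
ft_force: [0.1, 0.9, -0.6]
width: 24.5
```

```bash
python3 arc.py  1.2
```

```text
t 31.28 p [483.  147.8  36. ] turn est 0.734 radius 122.1 jaw err 0.048 x [ 0.048  0.028 -0.998] F [ 0.1  0.9 -0.6] w 24.5
1.2 shift [ -5.1  -7.7 -56.4] turn -0.417
```

Emit:
send_rows --pt "0 0.5 -5 -0.03" --pt "0 0.5 -7.5 -0.05" --pt "0 0.2 -7.5 -0.05" --pt "0 0 -7.5 -0.06" --pt "0 0 -7.5 -0.06" --pt "0 0 -7.5 -0.06" --pt "0 0 -7.5 -0.06" --pt "0 0 -2 -0.02" --pt "0 0 0 0"

```text
t: 32.03
ee_pos: [449.4, 109.3, 33.6]
orientation: [-0.834, 1.344, 0.833]
ft_force: [-0.6, -0.9, 0.8]
width: 24.5
```

```bash
python3 arc.py  1.2
```

```text
t 32.03 p [449.4 109.3  33.6] turn est 1.156 radius 122.4 jaw err 0.012 x [ 0.05   0.029 -0.998] F [-0.6 -0.9  0.8] w 24.5
1.2 shift [-4.7  2.4 -5.2] turn -0.031
```

Emit:
send_rows --pt "0 1 -5 -0.03" --pt "0 0 -1 0" --pt "0 0 0 0"

```text
t: 32.28
ee_pos: [447.2, 105.0, 33.6]
orientation: [-0.852, 1.335, 0.848]
ft_force: [0.5, 0.8, 0.8]
width: 24.7
```

Emit:
send_rows --pt "0 0 0 0" --pt "0 0 0 0" --pt "0 0 0 0" --pt "-12 0 0 0" --pt "-25 0 0 0" --pt "-30 0 0 0" --pt "-30 0 0 0" --pt "-20 0 0 0" --pt "0 0 0 0" --fingers 0.5

```text
t: 33.03
ee_pos: [441.4, 103.0, 153.9]
orientation: [-0.845, 1.341, 0.845]
ft_force: [0.4, 0.1, -0.1]
width: 44.0
```

```bash
python3 go.py 535.5 -165 140; python3 - <<'E'
from m import *
for n in('scene','top'):
    d=snap(n,n+'30.png')
    for c in('red','blue'):
        for b in blobs(d,c,0,0): print(n,c,*b)
d=cv2.imread('pics/scene30.png')[140:390,180:460]; cv2.imwrite('pics/s30c.png',cv2.resize(d,None,fx=2.4,fy=2.4))
E
```

```text
t 33.03 p [441.4 103.  153.9] jaw 1.096 xdown [ 0.048  0.029 -0.998] q6 -0.92 F [ 0.4  0.1 -0.1] w 44.0
shift tool now [  10.7 -206.  -195.7] turn 0
scene red 364 [126.3 122. ] [ 780. -637.  109.] 112.0
scene red 46 [285.1 277.7] [618. 108.  98.] 101.0
scene red 76 [286.8 294.4] [625. 127.  53.] 56.0
scene red 27 [285.1 291.7] [628. 128.  72.] 75.0
scene blue 731 [188.7 132.6] [ 608. -601.   36.] 57.0
scene blue 101 [268.9 197.3] [ 542. -146.  111.] 117.0
scene blue 46 [266.5 220.5] [582. -73. 107.] 111.0
top red 4647 [ 63.7 103.7] [846. 599.  17.] 20.0
top red 960 [608.1 119.8] [ 779. -638.  108.] 110.0
top red 64 [269.2 190. ] [618. 108.  96.] 98.0
top red 64 [268.5 204.2] [594. 113.  52.] 54.0
top blue 246 [594.5 217.1] [ 554. -603.   57.] 61.0
top blue 133 [348.9 210.4] [572. -62. 104.] 106.0
top blue 53 [392.5 232.1] [ 524. -151.  111.] 115.0
```

View pics/s30c.png

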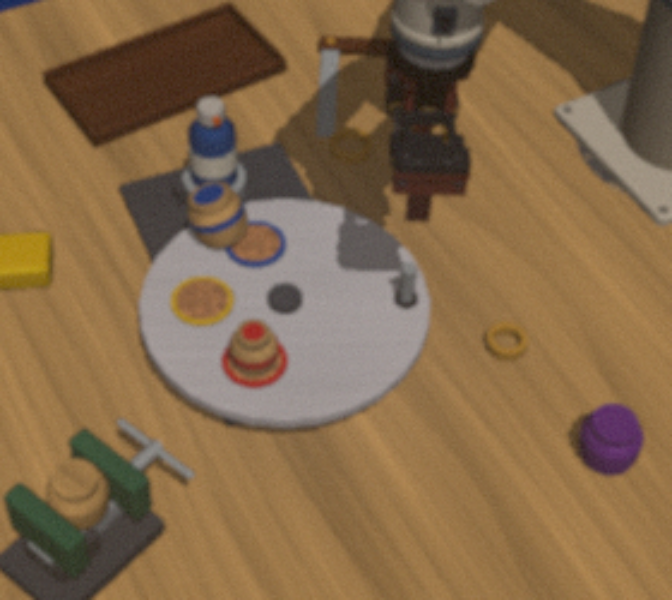

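Blue has been knocked off its pad and is tilting. I'll let it settle and look again.

Emit:
send_rows --pt "0 0 0 0" --pt "0 0 0 0" --pt "0 0 0 0" --pt "0 0 0 0" --pt "0 0 0 0" --pt "0 0 0 0"

```text
t: 33.63
ee_pos: [435.8, 102.1, 144.8]
orientation: [-0.842, 1.355, 0.851]
ft_force: [0.2, -0.2, -0.4]
width: 44.1
```

```bash
python3 - <<'E'
from m import *
for n in('scene','top'):
    d=snap(n,n+'31.png')
    for c in('red','blue'):
        for b in blobs(d,c,0,0): print(n,c,*b)
d=cv2.imread('pics/scene31.png')[140:340,180:380]; cv2.imwrite('pics/s31c.png',cv2.resize(d,None,fx=3,fy=3))
d=cv2.imread('pics/top31.png')[140:310,220:430]; cv2.imwrite('pics/t31c.png',cv2.resize(d,None,fx=3,fy=3))
E
```

```text
scene red 364 [126.4 122. ] [ 780. -636.  109.] 112.0
scene red 47 [285.1 277.8] [618. 107.  97.] 100.0
scene red 72 [286.2 294.4] [628. 126.  53.] 55.0
scene red 23 [285.4 291.8] [629. 129.  72.] 78.0
scene blue 733 [188.5 132.5] [ 610. -601.   37.] 57.0
scene blue 114 [268.7 197.1] [ 543. -146.  110.] 117.0
scene blue 59 [270.1 222.6] [576. -65. 105.] 108.0
top red 4644 [ 63.7 103.7] [846. 599.  17.] 20.0
top red 962 [608.  119.8] [ 778. -638.  108.] 110.0
top red 64 [269.2 190. ] [618. 108.  96.] 98.0
top red 66 [268.5 204. ] [594. 114.  51.] 54.0
top blue 240 [594.6 217.1] [ 556. -603.   57.] 60.0
top blue 125 [350.6 208.8] [575. -66. 104.] 106.0
top blue 51 [391.7 231.4] [ 525. -149.  111.] 115.0
```

View pics/s31c.png

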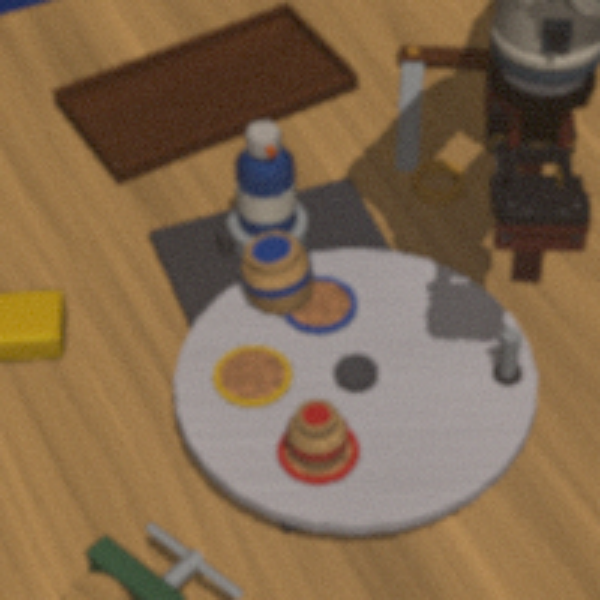

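View pics/t31c.png

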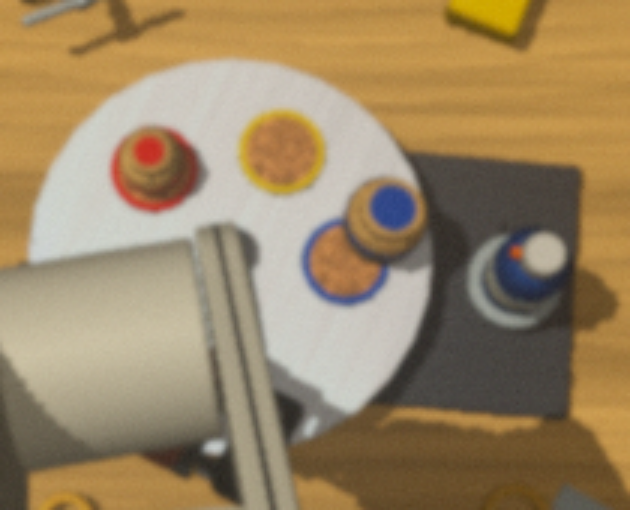

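Blue settled with its foot half off the blue pad, centre about (573,−65), leaning slightly and still on the disc. I'll regrasp it with the jaws along the lean and clear of the can.

Emit:
send_rows --pt "-10 0 0 0.1" --pt "-10 0 0 0.12" --pt "-10 0 0 0.12" --pt "0 0 0 0.12" --pt "0 0 0 0.12" --pt "0 0 0 0.12" --pt "0 0 0 0.12" --pt "0 0 0 0.12" --pt "0 0 0 0.12" --pt "0 0 0 0.12" --fingers 1

```text
t: 34.57
ee_pos: [435.0, 101.3, 176.4]
orientation: [0.124, 1.536, -0.08]
ft_force: [-0.5, 0.8, -0.3]
width: 87.7
```

Emit:
send_rows --pt "0 0 0 0.12" --pt "0 0 0 0.12" --pt "0 0 0 0.12" --pt "0 0 0 0.12" --pt "0 0 0 0.12" --pt "0 0 0 0" --pt "0 0 0 0"

```text
t: 35.15
ee_pos: [435.2, 101.2, 176.5]
orientation: [0.62, 1.466, -0.561]
ft_force: [0.7, 0.1, -0.0]
width: 87.6
```

```bash
python3 go.py 573.5 -64.5 150 -0.75
```

```text
t 35.15 p [435.2 101.2 176.5] jaw -0.757 xdown [ 0.034  0.026 -0.999] q6 0.93 F [ 0.7  0.1 -0. ] w 87.6
shift tool now [ 26.9 -26.6 214.2] turn -0.007
shift after turn [ 26.9 -28.2 214. ]
```

Emit:
send_rows --pt "0 -3 20 0" --pt "0 -4 32 0" --pt "0 -4 32 0" --pt "0 -4 32 0" --pt "0 -4 32 0" --pt "0 -4 32 0" --pt "0 -3 22 0" --pt "0 -1 10 0" --pt "0 0 0 0" --pt "0 0 0 0"

```text
t: 35.98
ee_pos: [577.8, -69.2, 175.9]
orientation: [0.589, 1.475, -0.531]
ft_force: [0.4, 0.1, -0.2]
width: 87.6
```

```bash
python3 go.py 573.5 -64.5 80 -0.75; python3 - <<'E'
from m import *
for n in('scene','top'):
    d=snap(n,n+'32.png')
    for c in('red','blue'):
        for b in blobs(d,c,0,0): print(n,c,*b)
d=cv2.imread('pics/scene32.png')[140:340,180:380]; cv2.imwrite('pics/s32c.png',cv2.resize(d,None,fx=3,fy=3))
E
```

```text
t 35.98 p [577.8 -69.2 175.9] jaw -0.718 xdown [ 0.033  0.027 -0.999] q6 0.54 F [ 0.4  0.1 -0.2] w 87.6
shift tool now [95.8 -3.3 -7.1] turn 0.032
shift after turn [95.8 -3.5 -7. ]
scene red 364 [126.4 122. ] [ 780. -638.  109.] 112.0
scene red 47 [285.1 277.8] [618. 109.  98.] 100.0
scene red 71 [285.8 294.6] [629. 127.  54.] 56.0
scene red 25 [285.3 291.7] [628. 131.  74.] 76.0
scene blue 733 [188.6 132.6] [ 610. -601.   37.] 57.0
scene blue 37 [267.5 198.3] [ 547. -146.  109.] 112.0
scene blue 59 [269.9 222.7] [577. -65. 105.] 108.0
top red 4637 [ 63.7 103.7] [846. 599.  17.] 20.0
top red 964 [608.1 119.9] [ 778. -639.  108.] 110.0
top red 65 [269.2 189.9] [618. 108.  96.] 98.0
top red 55 [267.1 204.6] [593. 116.  51.] 53.0
top blue 253 [594.3 216.6] [ 557. -603.   57.] 61.0
```

View pics/s32c.png

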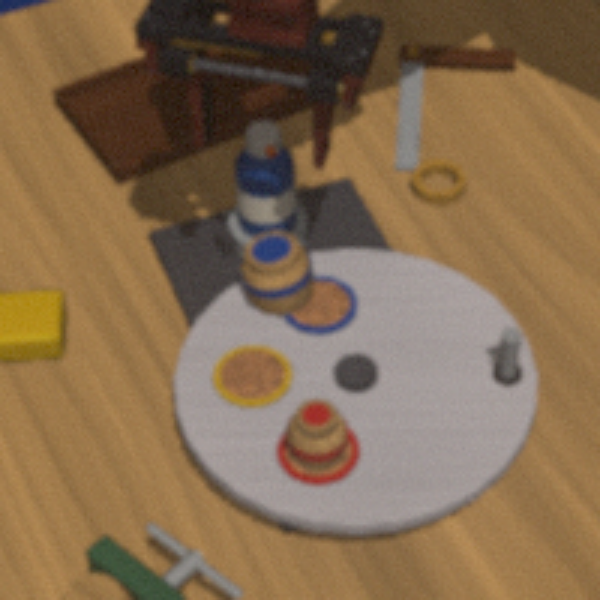

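Emit:
send_rows --pt "10 -3 -6 0.03" --pt "20 0 0 0" --pt "25 0 0 0" --pt "25 0 0 0" --pt "15 0 0 0" --pt "0 0 0 0"

```text
t: 36.58
ee_pos: [570.6, -56.6, 81.1]
orientation: [0.606, 1.468, -0.544]
ft_force: [-0.7, 0.5, -0.1]
width: 87.8
```

```bash
python3 go.py 575 -63.2 31 -0.75; python3 - <<'E'
from m import *
d=snap('scene','s33.png')
d=cv2.imread('pics/s33.png')[160:290,210:340]; cv2.imwrite('pics/s33c.png',cv2.resize(d,None,fx=4.5,fy=4.5))
E
```

```text
t 36.58 p [570.6 -56.6  81.1] jaw -0.738 xdown [ 0.037  0.027 -0.999] q6 0.57 F [-0.7  0.5 -0.1] w 87.8
shift tool now [50.1 -4.2  7.2] turn 0.012
shift after turn [50.1 -4.1  7.3]
```

View pics/s33c.png

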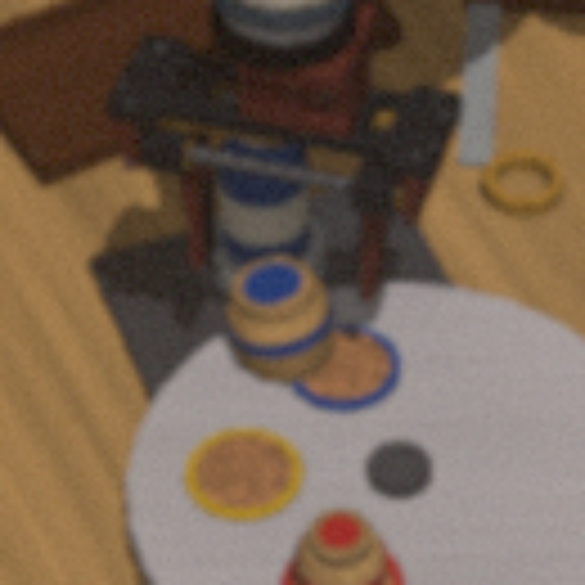

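Emit:
send_rows --pt "0 -4 7 0" --pt "15 0 0 0" --pt "15 0 0 0" --pt "8 0 0 0" --pt "0 0 0 0"

```text
t: 37.05
ee_pos: [579.2, -63.3, 50.2]
orientation: [0.603, 1.458, -0.537]
ft_force: [0.9, -0.5, 1.0]
width: 87.4
```

```bash
python3 go.py 575 -63.2 31 -0.75; python3 - <<'E'
from m import *
d=snap('scene','s34.png')
for b in blobs(d,'blue',0,0): print(*b)
d=cv2.imread('pics/s34.png')[160:290,210:340]; cv2.imwrite('pics/s34c.png',cv2.resize(d,None,fx=4.5,fy=4.5))
E
```

```text
t 37.05 p [579.2 -63.3  50.2] jaw -0.733 xdown [ 0.047  0.026 -0.999] q6 0.55 F [ 0.9 -0.5  1. ] w 87.4
shift tool now [18.9 -3.7 -3.5] turn 0.017
shift after turn [18.9 -3.8 -3.5]
732 [188.5 132.6] [ 609. -601.   36.] 57.0
59 [269.8 222.7] [577. -65. 105.] 108.0
```

View pics/s34c.png

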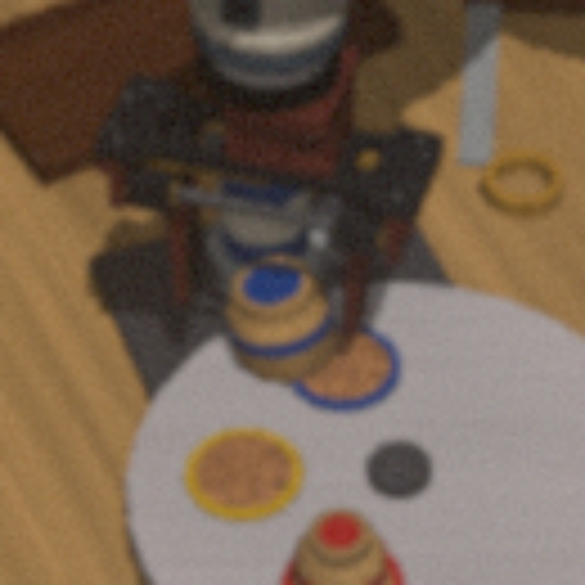

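Emit:
send_rows --pt "0 -3 -5.5 0" --pt "0 -0.5 0 0" --pt "8 0 0 0" --pt "8 0 0 0" --pt "2 0 0 0" --pt "0 0 0 0"

```text
t: 37.6
ee_pos: [576.0, -62.3, 35.1]
orientation: [0.603, 1.451, -0.536]
ft_force: [-0.0, -0.4, -0.2]
width: 87.9
```

```bash
python3 go.py 575 -63.2 31 -0.75; python3 - <<'E'
from m import *
d=snap('scene','s35.png')
for b in blobs(d,'blue',0,0): print(*b)
d=cv2.imread('pics/s35.png')[160:290,210:340]; cv2.imwrite('pics/s35c.png',cv2.resize(d,None,fx=4.5,fy=4.5))
E
```

```text
t 37.6 p [576.  -62.3  35.1] jaw -0.733 xdown [ 0.054  0.025 -0.998] q6 0.55 F [-0.  -0.4 -0.2] w 87.9
shift tool now [ 4.  -1.5 -0.3] turn 0.017
shift after turn [ 4.  -1.5 -0.2]
734 [188.2 132.5] [ 611. -601.   36.] 57.0
52 [269.7 223. ] [577. -63. 105.] 108.0
```

View pics/s35c.png

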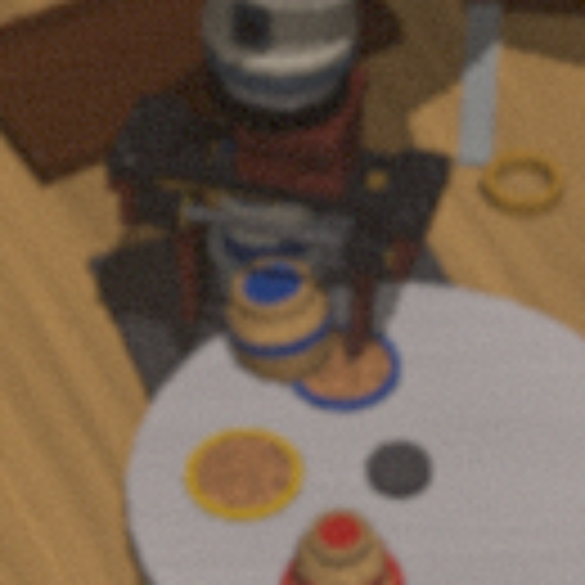

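Emit:
send_rows --pt "3 -1.5 0 0" --pt "0 0 0 0" --pt "0 0 0 0" --pt "0 0 0 0" --pt "0 0 0 0" --pt "0 0 0 0" --pt "0 0 0 0" --pt "0 0 0 0" --fingers 0

```text
t: 38.32
ee_pos: [574.9, -63.5, 31.5]
orientation: [0.603, 1.452, -0.536]
ft_force: [0.2, 0.1, -1.3]
width: 61.1
```

Emit:
send_rows --pt "-6 0 0 0" --pt "-10 0 0 0" --pt "-10 0 0 0" --pt "0 0 0 0"

```text
t: 38.65
ee_pos: [573.1, -64.1, 59.7]
orientation: [0.603, 1.453, -0.536]
ft_force: [0.9, -0.2, 0.1]
width: 60.9
```

```bash
python3 go.py 547 -35.6 60 -0.75; python3 - <<'E'
from m import *
d=snap('scene','s36.png')
for b in blobs(d,'blue',0,0): print(*b)
d=cv2.imread('pics/s36.png')[160:290,210:340]; cv2.imwrite('pics/s36c.png',cv2.resize(d,None,fx=4.5,fy=4.5))
E
```

```text
t 38.65 p [573.1 -64.1  59.7] jaw -0.733 xdown [ 0.052  0.025 -0.998] q6 0.55 F [ 0.9 -0.2  0.1] w 60.9
shift tool now [ -0.9   3.7 -38.5] turn 0.017
shift after turn [ -0.9   3.1 -38.5]
735 [188.5 132.6] [ 609. -601.   37.] 58.0
54 [269.3 214.4] [577. -65. 133.] 136.0
```

View pics/s36c.png

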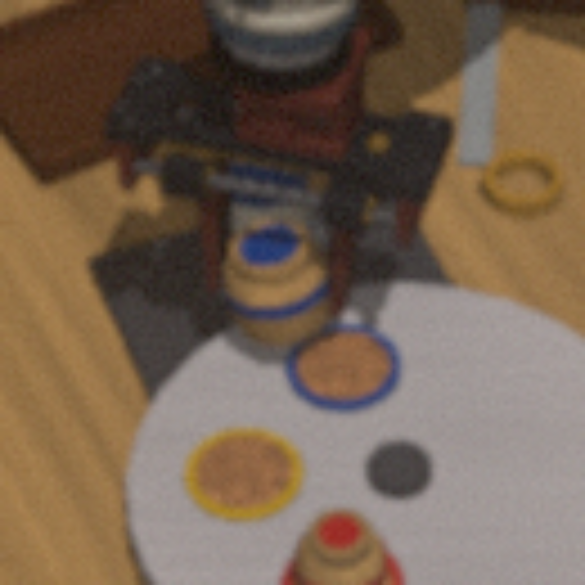

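Emit:
send_rows --pt "0 0.5 -8 0" --pt "0 0.5 -10 0" --pt "0 0.5 -10 0" --pt "0 0 -7 0" --pt "0 0 -2 0" --pt "0 0 0 0"

```text
t: 39.2
ee_pos: [542.1, -34.9, 58.3]
orientation: [0.603, 1.455, -0.536]
ft_force: [-0.3, -1.4, -1.0]
width: 61.3
```

```bash
python3 go.py 546 -37.5 33 -0.75; python3 - <<'E'
from m import *
d=snap('scene','s37.png')
for b in blobs(d,'blue',0,0): print(*b)
d=cv2.imread('pics/s37.png')[160:290,210:340]; cv2.imwrite('pics/s37c.png',cv2.resize(d,None,fx=4.5,fy=4.5))
E
```

```text
t 39.2 p [542.1 -34.9  58.3] jaw -0.733 xdown [ 0.051  0.025 -0.998] q6 0.59 F [-0.3 -1.4 -1. ] w 61.3
shift tool now [25.4 -0.6  4.1] turn 0.017
shift after turn [25.4 -0.6  4.1]
742 [188.5 132.6] [ 610. -601.   36.] 57.0
57 [285.5 218.2] [545. -36. 131.] 135.0
```

View pics/s37c.png

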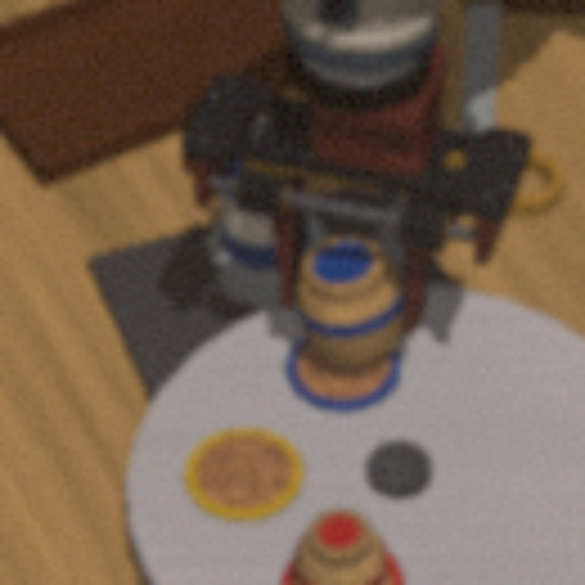

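Emit:
send_rows --pt "2 -0.5 4.5 0" --pt "8 0 0 0" --pt "8 0 0 0" --pt "2 0 0 0" --pt "0 0 0 0"

```text
t: 39.67
ee_pos: [547.9, -38.8, 36.0]
orientation: [0.603, 1.453, -0.536]
ft_force: [-0.0, 0.9, -0.7]
width: 60.8
```

```bash
python3 go.py 546 -37.5 33 -0.75; python3 - <<'E'
from m import *
d=snap('scene','s38.png')
for b in blobs(d,'blue',0,0): print(*b)
d=cv2.imread('pics/s38.png')[160:290,210:340]; cv2.imwrite('pics/s38c.png',cv2.resize(d,None,fx=4.5,fy=4.5))
E
```

```text
t 39.67 p [547.9 -38.8  36. ] jaw -0.733 xdown [ 0.052  0.025 -0.998] q6 0.58 F [-0.   0.9 -0.7] w 60.8
shift tool now [ 3.  -0.4 -2.4] turn 0.017
shift after turn [ 3.  -0.5 -2.4]
733 [188.5 132.5] [ 609. -601.   36.] 57.0
53 [282.8 224.4] [552. -40. 109.] 113.0
```

View pics/s38c.png

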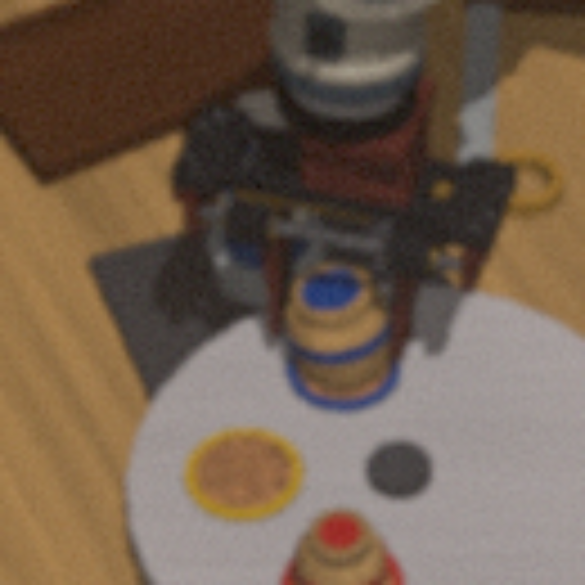

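Emit:
send_rows --pt "0 0 -2.5 0" --pt "2.5 0 0 0" --pt "2 0 0 0" --pt "0 0 0 0"

```text
t: 40.05
ee_pos: [546.7, -36.1, 33.9]
orientation: [0.605, 1.453, -0.536]
ft_force: [-0.0, 0.5, -0.3]
width: 60.8
```

Emit:
send_rows --pt "0 0 0 0" --pt "0 0 0 0" --pt "0 0 0 0" --pt "0 0 0 0" --pt "0 0 0 0" --pt "0 0 0 0" --fingers 1

```text
t: 40.55
ee_pos: [547.3, -36.0, 34.6]
orientation: [0.605, 1.451, -0.535]
ft_force: [-0.4, -0.5, -0.6]
width: 87.7
```

```bash
python3 go.py 546 -37.5 33 -0.75; python3 - <<'E'
from m import *
d=snap('scene','s39.png')
for b in blobs(d,'blue',0,0): print(*b)
d=cv2.imread('pics/s39.png')[160:290,210:340]; cv2.imwrite('pics/s39c.png',cv2.resize(d,None,fx=4.5,fy=4.5))
E
```

```text
t 40.55 p [547.3 -36.   34.6] jaw -0.734 xdown [ 0.055  0.026 -0.998] q6 0.58 F [-0.4 -0.5 -0.6] w 87.7
shift tool now [ 1.5 -2.1  0. ] turn 0.016
shift after turn [ 1.5 -2.1  0. ]
735 [188.4 132.6] [ 610. -601.   36.] 56.0
59 [286.6 226.5] [545. -32. 105.] 108.0
```

View pics/s39c.png

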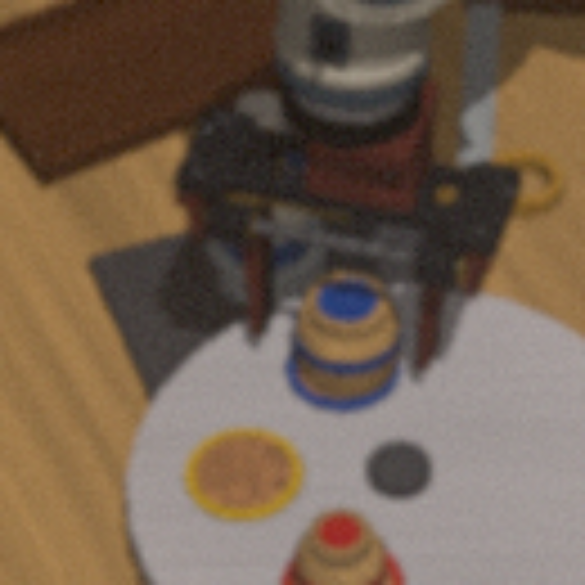

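Seated on the blue pad, disc at (545,−32). Next up and over to the cap.

Emit:
send_rows --pt "-12 0 0 0" --pt "-25 0 0 0" --pt "-30 0 0 0" --pt "-30 0 0 0" --pt "-20 0 0 0" --pt "0 0 0 0"

```text
t: 41.1
ee_pos: [538.8, -39.2, 157.6]
orientation: [0.604, 1.456, -0.537]
ft_force: [1.3, -0.1, 0.4]
width: 87.7
```

```bash
python3 go.py 537 -164 140; python3 - <<'E'
from m import *
for n in('scene','top'):
    d=snap(n,n+'40.png')
    for c in('red','blue'):
        for b in blobs(d,c,0,0): print(n,c,*b)
d=cv2.imread('pics/scene40.png')[160:290,210:340]; cv2.imwrite('pics/s40c.png',cv2.resize(d,None,fx=4.5,fy=4.5))
E
```

```text
t 41.1 p [538.8 -39.2 157.6] jaw -0.734 xdown [ 0.05   0.026 -0.998] q6 0.59 F [ 1.3 -0.1  0.4] w 87.7
shift tool now [ 14.2 -94.7  81.9] turn 0
scene red 364 [126.3 122. ] [ 780. -638.  109.] 112.0
scene red 48 [285.  277.8] [618. 109.  98.] 100.0
scene red 72 [285.9 294.2] [629. 125.  53.] 56.0
scene red 23 [284.8 291.7] [629. 128.  73.] 75.0
scene blue 736 [188.2 132.6] [ 610. -601.   37.] 57.0
scene blue 17 [270.  200.5] [ 541. -140.  103.] 108.0
scene blue 65 [286.9 226.2] [544. -34. 105.] 108.0
top red 4645 [ 63.7 103.7] [846. 599.  17.] 19.0
top red 963 [608.1 119.9] [ 778. -638.  108.] 110.0
top red 65 [269.2 189.9] [618. 108.  96.] 99.0
top red 64 [269.  204.6] [593. 111.  51.] 53.0
top blue 252 [594.1 216.7] [ 557. -603.   57.] 60.0
```

View pics/s40c.png

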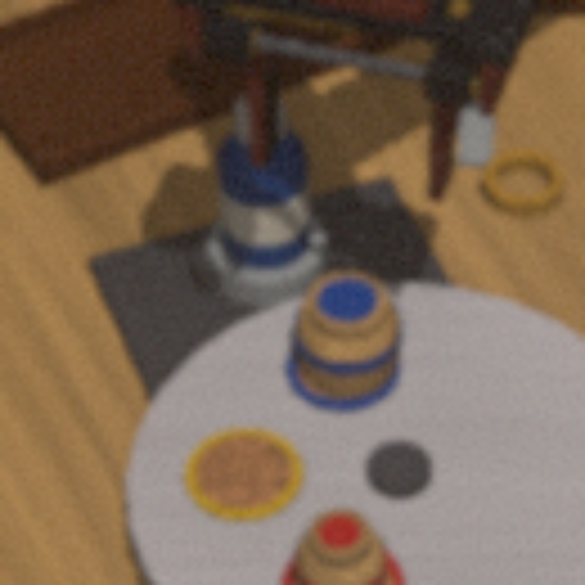

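Emit:
send_rows --pt "-2 -14 12 0" --pt "-2 -20 18 0" --pt "0 -20 18 0" --pt "0 -20 17 0" --pt "0 -14 11 0" --pt "0 -4 3 0" --pt "0 0 0 0" --pt "0 0 0 0" --fingers 0

```text
t: 41.87
ee_pos: [527.3, -161.7, 145.3]
orientation: [0.603, 1.477, -0.538]
ft_force: [0.1, 0.6, 0.1]
width: 37.6
```

```bash
python3 go.py 537.4 -164 125
```

```text
t 41.87 p [ 527.3 -161.7  145.3] jaw -0.732 xdown [ 0.03   0.032 -0.999] q6 0.36 F [0.1 0.6 0.1] w 37.6
shift tool now [20.5  4.2  9. ] turn 0
```

Emit:
send_rows --pt "0 4 8 0" --pt "0 0 1 0" --pt "0 0 0 0" --pt "4 0 0 0" --pt "4 0 0 0" --pt "0 0 0 0"

```text
t: 42.37
ee_pos: [537.9, -160.1, 135.8]
orientation: [0.601, 1.48, -0.534]
ft_force: [0.5, -1.1, -0.2]
width: 0.5
```

```bash
python3 go.py 536.5 -163.7 112; python3 - <<'E'
from m import *
d=snap('scene','s41.png')
d=cv2.imread('pics/s41.png')[140:220,230:310]; cv2.imwrite('pics/s41c.png',np.clip(cv2.resize(d,None,fx=7,fy=7,interpolation=cv2.INTER_CUBIC).astype(float)*1.6,0,255).astype(np.uint8))
E
```

```text
t 42.37 p [ 537.9 -160.1  135.8] jaw -0.727 xdown [ 0.028  0.034 -0.999] q6 0.36 F [ 0.5 -1.1 -0.2] w 0.5
shift tool now [23.6 -4.6  1.4] turn 0
```

View pics/s41c.png

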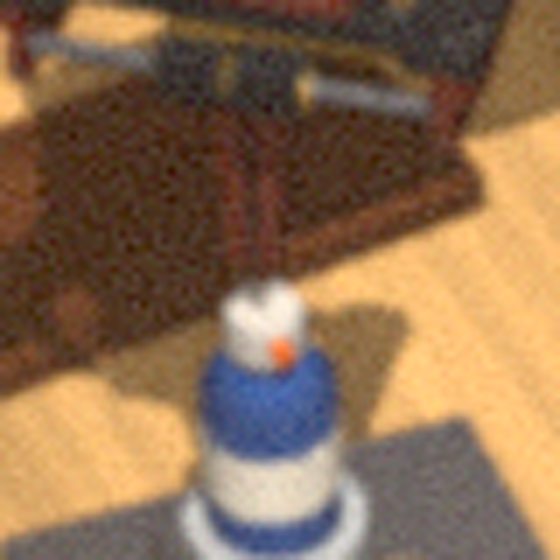

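Emit:
send_rows --pt "6 -4 1 0" --pt "8 0 0 0" --pt "8 0 0 0" --pt "0 0 0 0"

```text
t: 42.75
ee_pos: [536.4, -163.2, 112.0]
orientation: [0.6, 1.479, -0.534]
ft_force: [-0.5, -0.4, -0.7]
width: 0.6
```

```bash
python3 go.py 536.5 -163.7 108
```

```text
t 42.75 p [ 536.4 -163.2  112. ] jaw -0.727 xdown [ 0.029  0.033 -0.999] q6 0.35 F [-0.5 -0.4 -0.7] w 0.6
shift tool now [ 4.  -0.5  0.3] turn 0
```

Emit:
send_rows --pt "3 0 0 0" --pt "3 0 0 0" --pt "3 0 0 0" --pt "3 0 0 0" --pt "3 0 0 0"

```text
t: 43.17
ee_pos: [536.6, -163.3, 99.9]
orientation: [0.6, 1.481, -0.534]
ft_force: [-19.1, 4.7, 52.6]
width: 0.5
```

Emit:
send_rows --pt "3 0 0 0" --pt "3 0 0 0" --pt "3 0 0 0"

```text
t: 43.42
ee_pos: [536.5, -163.3, 100.3]
orientation: [0.599, 1.48, -0.534]
ft_force: [-11.7, 2.9, 30.0]
width: 0.5
```

```bash
python3 go.py 536.5 -163.7 108; python3 - <<'E'
from m import *
for n in('scene',):
    d=snap(n,n+'42.png')
    for b in blobs(d,'blue',0,0): print(n,*b)
E
```

```text
t 43.42 p [ 536.5 -163.3  100.3] jaw -0.726 xdown [ 0.028  0.033 -0.999] q6 0.35 F [-11.7   2.9  30. ] w 0.5
shift tool now [-7.7 -0.   0.3] turn 0
scene 739 [188.4 132.6] [ 610. -601.   36.] 57.0
scene 109 [268.4 198. ] [ 544. -144.  109.] 115.0
scene 65 [286.8 226.1] [544. -34. 106.] 109.0
```

Fully pressed, at 30 N or more throughout. Lifting off.

Emit:
send_rows --pt "-6 0 0 0" --pt "-10 0 0 0" --pt "-15 0 0 0" --pt "-20 0 0 0" --pt "0 0 0 0" --pt "0 0 0 0" --pt "0 0 0 0"

```text
t: 44.05
ee_pos: [536.3, -165.2, 155.7]
orientation: [0.599, 1.475, -0.533]
ft_force: [0.2, 0.4, -0.3]
width: 0.5
```

```bash
python3 go.py 545 -35 150; python3 - <<'E'
from m import *
for n in('scene','top'):
    d=snap(n,n+'43.png')
    for c in('red','blue'):
        for b in blobs(d,c,0,0): print(n,c,*b)
d=cv2.imread('pics/scene43.png')[100:320,180:380]; cv2.imwrite('pics/s43c.png',cv2.resize(d,None,fx=2.7,fy=2.7))
E
```

```text
t 44.05 p [ 536.3 -165.2  155.7] jaw -0.726 xdown [ 0.033  0.032 -0.999] q6 0.35 F [ 0.2  0.4 -0.3] w 0.5
shift tool now [ 10.1 102.7 -79.9] turn 0
scene red 362 [126.4 122. ] [ 780. -637.  109.] 112.0
scene red 46 [285.  277.8] [618. 108.  98.] 100.0
scene red 68 [286.6 294.6] [627. 127.  52.] 56.0
scene red 24 [285.3 291.7] [628. 129.  73.] 77.0
scene blue 736 [188.5 132.6] [ 609. -601.   37.] 57.0
scene blue 126 [268.6 197.2] [ 542. -146.  110.] 117.0
scene blue 62 [286.8 226.1] [543. -34. 106.] 108.0
top red 4646 [ 63.6 103.7] [846. 600.  17.] 20.0
top red 960 [608.1 119.9] [ 778. -639.  108.] 110.0
top red 65 [269.2 189.9] [618. 108.  96.] 98.0
top red 59 [267.4 204.6] [593. 116.  52.] 54.0
top blue 266 [594.  216.5] [ 557. -603.   57.] 60.0
top blue 137 [335.9 223.3] [544. -34. 104.] 106.0
```

View pics/s43c.png

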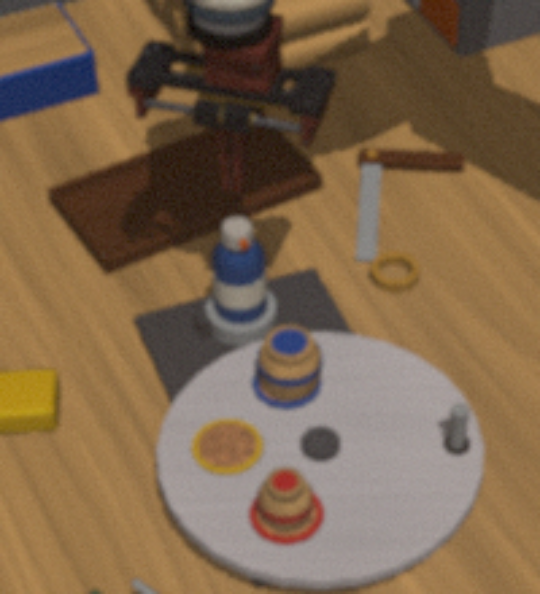

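Both blow-offs are done. Now I fetch blue to the tray.

Emit:
send_rows --pt "-2 14 -11 0" --pt "-2 22 -17 0" --pt "-1 24 -18 0" --pt "0 22 -17 0" --pt "0 13 -10 0" --pt "0 4 -3 0" --pt "0 0 0 0" --pt "0 0 0 0" --fingers 1

```text
t: 44.82
ee_pos: [540.9, -36.5, 156.9]
orientation: [0.6, 1.488, -0.538]
ft_force: [0.1, -0.6, -0.8]
width: 50.4
```

```bash
python3 go.py 545.5 -32.6 85
```

```text
t 44.82 p [540.9 -36.5 156.9] jaw -0.728 xdown [ 0.02   0.034 -0.999] q6 0.59 F [ 0.1 -0.6 -0.8] w 50.4
shift tool now [72.1  3.2  1.4] turn 0
```

Emit:
send_rows --pt "0 3 1 0" --pt "0 0 0 0" --pt "0 0 0 0" --pt "0 0 0 0" --pt "0 0 0 0" --pt "15 0 0 0" --pt "25 0 0 0" --pt "20 0 0 0" --pt "10 0 0 0" --pt "0 0 0 0"

```text
t: 45.65
ee_pos: [547.3, -38.4, 85.8]
orientation: [0.605, 1.482, -0.543]
ft_force: [-0.6, 0.5, -0.1]
width: 87.7
```

```bash
python3 go.py 545.5 -32.6 33; python3 - <<'E'
from m import *
d=snap('scene','s44.png')
d=cv2.imread('pics/s44.png')[160:290,210:340]; cv2.imwrite('pics/s44c.png',cv2.resize(d,None,fx=4.5,fy=4.5))
E
```

```text
t 45.65 p [547.3 -38.4  85.8] jaw -0.735 xdown [ 0.024  0.032 -0.999] q6 0.59 F [-0.6  0.5 -0.1] w 87.7
shift tool now [52.9  1.  -5. ] turn 0
```

View pics/s44c.png

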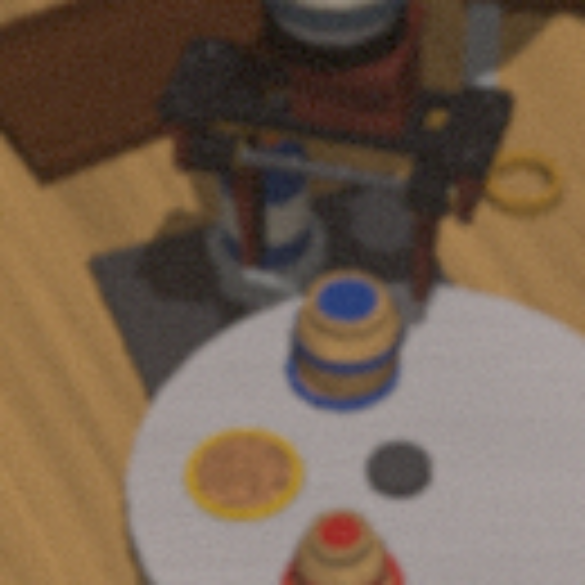

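Emit:
send_rows --pt "5 1 -5 0" --pt "15 0 0 0" --pt "15 0 0 0" --pt "12 0 0 0" --pt "3 0 0 0" --pt "0 0 0 0"

```text
t: 46.2
ee_pos: [549.7, -32.4, 39.6]
orientation: [0.607, 1.472, -0.54]
ft_force: [-0.5, 0.6, -0.2]
width: 88.1
```

```bash
python3 go.py 545.5 -32.6 33
```

```text
t 46.2 p [549.7 -32.4  39.6] jaw -0.736 xdown [ 0.034  0.031 -0.999] q6 0.59 F [-0.5  0.6 -0.2] w 88.1
shift tool now [ 6.5 -3.2 -3. ] turn 0
```

Emit:
send_rows --pt "0 -3 -3 0" --pt "4 0 0 0" --pt "2 0 0 0" --pt "0 0 0 0"

```text
t: 46.53
ee_pos: [546.4, -32.4, 35.0]
orientation: [0.607, 1.47, -0.54]
ft_force: [-0.4, 0.4, 0.5]
width: 88.2
```

Emit:
send_rows --pt "0 0 0 0" --pt "0 0 0 0" --pt "0 0 0 0" --pt "0 0 0 0" --pt "0 0 0 0" --pt "0 0 0 0" --pt "0 0 0 0" --pt "0 0 0 0" --fingers 0

```text
t: 47.2
ee_pos: [547.1, -32.6, 36.0]
orientation: [0.607, 1.468, -0.539]
ft_force: [1.1, -1.0, -0.4]
width: 59.5
```

Emit:
send_rows --pt "-10 0 0 0" --pt "-25 0 0 0" --pt "-30 0 0 0" --pt "-30 0 0 0" --pt "-30 0 0 0" --pt "0 0 0 0" --pt "0 0 0 0"

```text
t: 47.78
ee_pos: [540.2, -36.6, 168.0]
orientation: [0.607, 1.472, -0.541]
ft_force: [-0.3, -0.1, -1.2]
width: 59.1
```

```bash
python3 go.py 460 -380 140 ; python3 - <<'E'
from m import *
d=snap('scene','s45.png')
for b in blobs(d,'blue',0,0): print(*b)
d=cv2.imread('pics/s45.png')[110:290,180:380]; cv2.imwrite('pics/s45c.png',cv2.resize(d,None,fx=3.2,fy=3.2))
E
```

```text
t 47.78 p [540.2 -36.6 168. ] jaw -0.736 xdown [ 0.034  0.031 -0.999] q6 0.6 F [-0.3 -0.1 -1.2] w 59.1
shift tool now [  14.5 -309.4  170.9] turn 0
734 [188.6 132.7] [ 609. -601.   36.] 57.0
72 [287.2 184.6] [538. -39. 237.] 240.0
```

View pics/s45c.png

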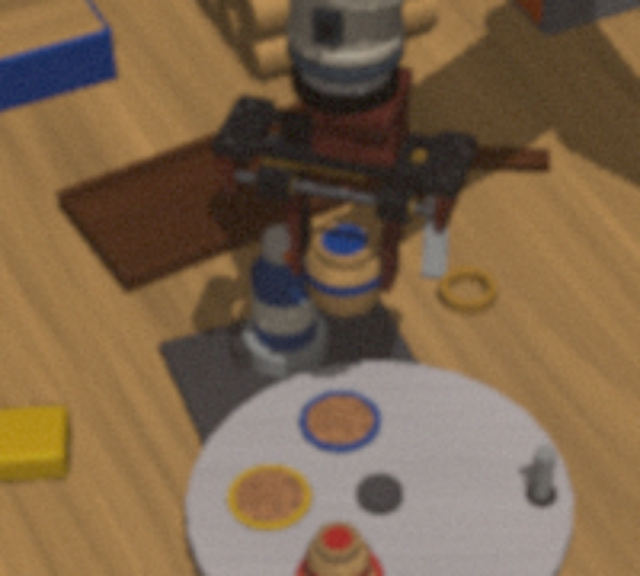

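```bash
python3 go.py 441 -384 168; python3 - <<'E'
from h import *
z=np.load('/tmp/top.npz'); d={k:z[k] for k in z.files}
P=cloud(d)
m=(P[...,2]>2)&(P[...,2]<30)&(P[...,0]>330)&(P[...,0]<670)&(P[...,1]<-280)&(P[...,1]>-500)
q=P[m]; 
k,l,s,ce=cv2.connectedComponentsWithStats(m.astype(np.uint8)); i=1+np.argmax(s[1:,4]); q=P[l==i]
print(len(q),cv2.minAreaRect(q[:,:2].astype(np.float32)))
E
```

```text
t 47.83 p [540.8 -36.7 168.1] jaw -0.736 xdown [ 0.035  0.031 -0.999] q6 0.6 F [ 0.4 -0.1  0.2] w 59.0
shift tool now [ -14.2 -324.1  159.2] turn 0Traceback (most recent call last):
  File "<stdin>", line 6, in <module>
    return _wrapfunc(a, 'argmax', axis=axis, out=out, **kwds)
    return bound(*args, **kwds)
ValueError: attempt to get argmax of an empty sequence
```

Emit:
send_rows --pt "-3 -20 10 0" --pt "-3 -30 15 0" --pt "-3 -34 17 0" --pt "-3 -34 17 0" --pt "-3 -34 17 0" --pt "-3 -34 17 0" --pt "-2 -34 17 0" --pt "-2 -34 17 0" --pt "0 -24 12 0" --pt "0 -10 5 0"

```text
t: 48.67
ee_pos: [445.1, -354.3, 165.3]
orientation: [0.605, 1.491, -0.533]
ft_force: [-0.1, -0.6, -1.4]
width: 59.6
```

Emit:
send_rows --pt "0 0 0 0" --pt "0 0 0 0"

```text
t: 48.83
ee_pos: [443.1, -355.3, 162.5]
orientation: [0.61, 1.494, -0.535]
ft_force: [0.4, 0.1, -1.3]
width: 59.6
```

```bash
python3 go.py 441 -384 100; python3 - <<'E'
from h import *
d=snap('top','t46.png')
P=cloud(d)
m=(P[...,2]>-2)&(P[...,2]<30)&(P[...,0]>330)&(P[...,0]<670)&(P[...,1]<-280)&(P[...,1]>-500)&(d['img'].sum(-1)<200)
m=cv2.morphologyEx(m.astype(np.uint8),cv2.MORPH_OPEN,np.ones((3,3)))
k,l,s,ce=cv2.connectedComponentsWithStats(m)
for i in range(1,k):
  if s[i,4]>100: q=P[l==i]; print(s[i],np.median(q,0),cv2.minAreaRect(q[:,:2].astype(np.float32)))
E
```

```text
t 48.83 p [ 443.1 -355.3  162.5] jaw -0.732 xdown [ 0.016  0.044 -0.999] q6 -0.02 F [ 0.4  0.1 -1.3] w 59.6
shift tool now [ 61.1 -25.4  18.7] turn 0
[ 447  191   69  120 5872] [ 522.13267571 -374.11551166    6.15148125] ((500.3790283203125, -383.54827880859375), (268.79180908203125, 139.6797332763672), 4.69948673248291)
```

View pics/t46.png

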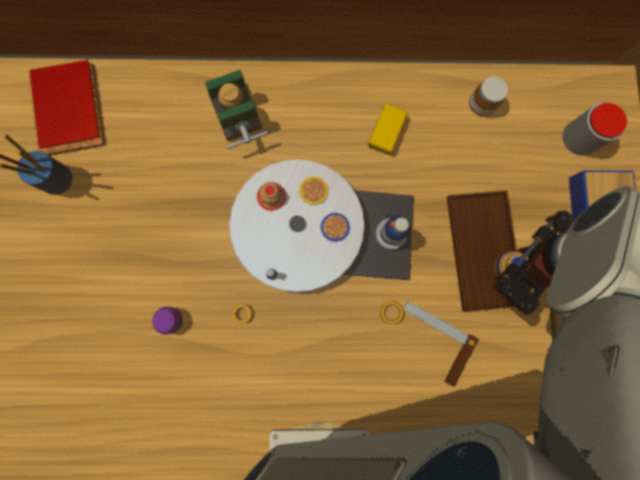

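The tray's centre is (500.4, −383.5) with its long axis at 4.7°, and its size comes out at 269×140, which matches the given. Blue goes to about (441,−388).

Emit:
send_rows --pt "0 -18 14 0" --pt "10 -8 6 0" --pt "20 -2 1 0" --pt "25 0 0 0" --pt "25 0 0 0" --pt "15 0 0 0" --pt "0 0 0 0" --pt "0 0 0 0"

```text
t: 49.55
ee_pos: [445.8, -373.9, 59.0]
orientation: [0.604, 1.5, -0.523]
ft_force: [0.2, -0.3, -0.1]
width: 59.0
```

```bash
python3 go.py 441 -388 -10
```

```text
t 49.55 p [ 445.8 -373.9   59. ] jaw -0.72 xdown [ 0.014  0.048 -0.999] q6 -0.07 F [ 0.2 -0.3 -0.1] w 59.0
shift tool now [ 68.1 -16.9   7.2] turn 0
```

Emit:
send_rows --pt "5 -10 4 0" --pt "15 -7 3 0" --pt "15 0 0 0" --pt "12 0 0 0" --pt "5 0 0 0" --pt "0 0 0 0"

```text
t: 50.05
ee_pos: [444.1, -391.8, 8.1]
orientation: [0.597, 1.492, -0.522]
ft_force: [0.3, -0.7, -0.4]
width: 59.3
```

```bash
python3 go.py 441 -388 -10;  python3 - <<'E'
from m import *
d=snap('scene','s47.png')
for b in blobs(d,'blue',0,0): print(*b)
d=cv2.imread('pics/s47.png')[110:240,180:380]; cv2.imwrite('pics/s47c.png',cv2.resize(d,None,fx=4,fy=4))
E
```

```text
t 50.05 p [ 444.1 -391.8    8.1] jaw -0.716 xdown [ 0.021  0.042 -0.999] q6 -0.1 F [ 0.3 -0.7 -0.4] w 59.3
shift tool now [18.2 -0.  -4.7] turn 0
735 [188.3 132.5] [ 611. -601.   36.] 57.0
36 [264.2 144.1] [ 442. -394.   78.] 81.0
110 [268.4 197. ] [ 544. -147.  110.] 117.0
```

View pics/s47c.png

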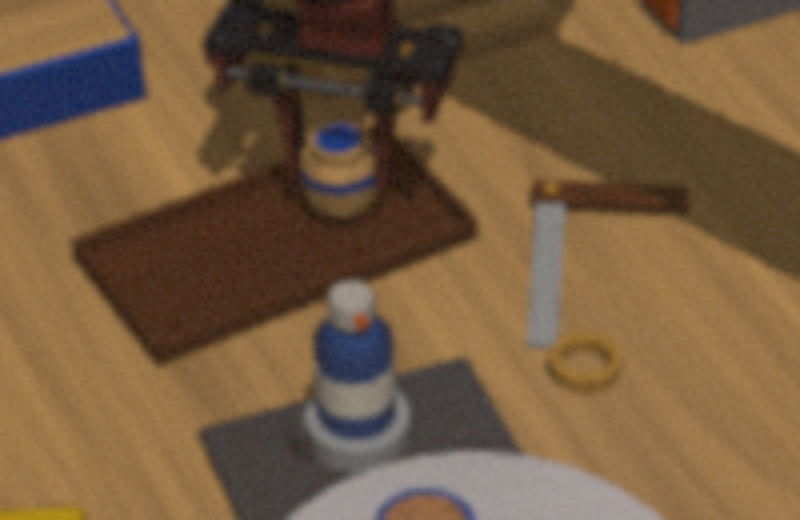

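Emit:
send_rows --pt "0 0 -4.5 0" --pt "5 0 0 0" --pt "6 0 0 0" --pt "4 0 0 0" --pt "0 0 0 0"

```text
t: 50.52
ee_pos: [442.3, -389.3, -4.9]
orientation: [0.595, 1.488, -0.523]
ft_force: [-0.1, 0.6, -1.3]
width: 59.3
```

```bash
python3 go.py 441 -388 -10
```

```text
t 50.52 p [ 442.3 -389.3   -4.9] jaw -0.715 xdown [ 0.024  0.039 -0.999] q6 -0.11 F [-0.1  0.6 -1.3] w 59.3
shift tool now [ 5.1 -0.1 -1.9] turn 0
```

Emit:
send_rows --pt "3 0 -1 0" --pt "2 0 0 0" --pt "2 0 0 0" --pt "2 0 0 0"

```text
t: 50.85
ee_pos: [441.5, -388.3, -10.7]
orientation: [0.594, 1.489, -0.522]
ft_force: [-7.8, 4.8, 29.2]
width: 59.2
```

```bash
python3 go.py 441 -388 -10
```

```text
t 50.85 p [ 441.5 -388.3  -10.7] jaw -0.714 xdown [ 0.023  0.039 -0.999] q6 -0.11 F [-7.8  4.8 29.2] w 59.2
shift tool now [-0.7 -0.1 -0.6] turn 0
```

Contact with the tray floor at 29 N. I'll release and lift.

Emit:
send_rows --pt "-0.5 0 0 0" --pt "0 0 0 0" --pt "0 0 0 0" --pt "0 0 0 0" --pt "0 0 0 0" --pt "0 0 0 0" --fingers 1

```text
t: 51.35
ee_pos: [442.2, -389.0, -9.2]
orientation: [0.593, 1.487, -0.523]
ft_force: [-0.9, 0.1, -0.4]
width: 87.5
```

Emit:
send_rows --pt "-10 0 0 0" --pt "-25 0 0 0" --pt "-30 0 0 0" --pt "-35 0 0 0" --pt "-35 0 0 0" --pt "-35 0 0 0" --pt "0 0 0 0"

```text
t: 51.93
ee_pos: [436.0, -394.0, 167.4]
orientation: [0.596, 1.495, -0.521]
ft_force: [0.7, -0.8, 0.6]
width: 87.7
```

```bash
python3 go.py 618 108 165;  python3 - <<'E'
from m import *
for n in('scene','top'):
    d=snap(n,n+'48.png')
    for c in('red','blue'):
        for b in blobs(d,c,0,0): print(n,c,*b)
d=cv2.imread('pics/scene48.png')[110:320,180:380]; cv2.imwrite('pics/s48c.png',cv2.resize(d,None,fx=2.8,fy=2.8))
E
```

```text
t 51.93 p [ 436.  -394.   167.4] jaw -0.714 xdown [ 0.018  0.044 -0.999] q6 -0.09 F [ 0.7 -0.8  0.6] w 87.7
shift tool now [  27.7  497.8 -191.1] turn 0
scene red 362 [126.4 122. ] [ 780. -637.  109.] 112.0
scene red 47 [285.  277.8] [618. 108.  97.] 100.0
scene red 69 [286.6 294.6] [627. 127.  53.] 56.0
scene red 24 [285.4 291.8] [627. 130.  73.] 77.0
scene blue 733 [188.7 132.7] [ 609. -601.   36.] 57.0
scene blue 36 [265.9 149.5] [ 440. -390.   61.] 63.0
scene blue 99 [268.3 197.1] [ 543. -146.  111.] 117.0
top red 4642 [ 63.7 103.7] [845. 600.  17.] 19.0
top red 963 [608.1 119.9] [ 778. -639.  108.] 110.0
top red 64 [269.2 190. ] [618. 108.  96.] 98.0
top red 60 [267.  204.6] [593. 116.  52.] 54.0
top blue 138 [584.  195.1] [ 618. -602.   57.] 60.0
top blue 40 [392.2 231.7] [ 524. -150.  113.] 116.0
top blue 132 [497.6 274.5] [ 440. -391.   59.] 61.0
```

View pics/s48c.png

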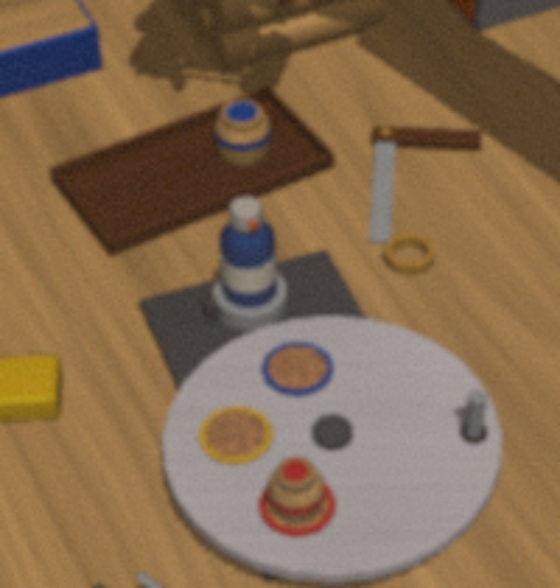

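Blue stands in the tray at (440,−390), top at z≈59. Now red.

Emit:
send_rows --pt "0 20 -8 0" --pt "0 34 -13 0" --pt "0 38 -15 0" --pt "0 38 -15 0" --pt "0 38 -15 0" --pt "0 38 -15 0" --pt "0 38 -15 0" --pt "0 38 -15 0" --pt "0 38 -15 0" --pt "0 38 -15 0"

```text
t: 52.87
ee_pos: [553.3, -22.3, 167.0]
orientation: [0.611, 1.524, -0.533]
ft_force: [0.7, 0.5, -0.1]
width: 87.7
```

```bash
python3 go.py 618 108 150
```

```text
t 52.87 p [553.3 -22.3 167. ] jaw -0.727 xdown [-0.011  0.056 -0.998] q6 0.6 F [ 0.7  0.5 -0.1] w 87.7
shift tool now [ 23.6 139.6 -37.5] turn 0
```

Emit:
send_rows --pt "0 30 -8 0" --pt "0 30 -8 0" --pt "0 30 -8 0" --pt "5 18 -5 0" --pt "15 6 -2 0" --pt "20 0 0 0" --pt "20 0 0 0" --pt "0 0 0 0" --pt "0 0 0 0"

```text
t: 53.62
ee_pos: [597.3, 103.5, 95.4]
orientation: [0.596, 1.55, -0.533]
ft_force: [0.8, -0.9, -0.1]
width: 87.7
```

```bash
python3 go.py 618 110 85
```

```text
t 53.62 p [597.3 103.5  95.4] jaw -0.716 xdown [-0.035  0.055 -0.998] q6 0.79 F [ 0.8 -0.9 -0.1] w 87.7
shift tool now [10.  18.4 12. ] turn 0
```

Emit:
send_rows --pt "0 12 8 0" --pt "0 5 3 0" --pt "0 0 0 0" --pt "0 0 0 0"

```text
t: 53.95
ee_pos: [615.1, 108.1, 94.4]
orientation: [0.595, 1.554, -0.536]
ft_force: [-0.4, -0.2, 0.1]
width: 88.2
```

```bash
python3 go.py 616.6 110.2 31;  python3 - <<'E'
from m import *
d=snap('scene','s49.png')
for b in blobs(d,'red',0,0): print(*b)
d=cv2.imread('pics/s49.png')[200:320,220:350]; cv2.imwrite('pics/s49c.png',cv2.resize(d,None,fx=4.5,fy=4.5))
E
```

```text
t 53.95 p [615.1 108.1  94.4] jaw -0.717 xdown [-0.04   0.054 -0.998] q6 0.8 F [-0.4 -0.2  0.1] w 88.2
shift tool now [63.3  1.7  3.9] turn 0
364 [126.3 122. ] [ 780. -638.  109.] 112.0
48 [285.  277.8] [618. 109.  97.] 100.0
74 [286.1 294.2] [628. 125.  53.] 56.0
25 [285.7 291.8] [628. 130.  72.] 77.0
```

View pics/s49c.png

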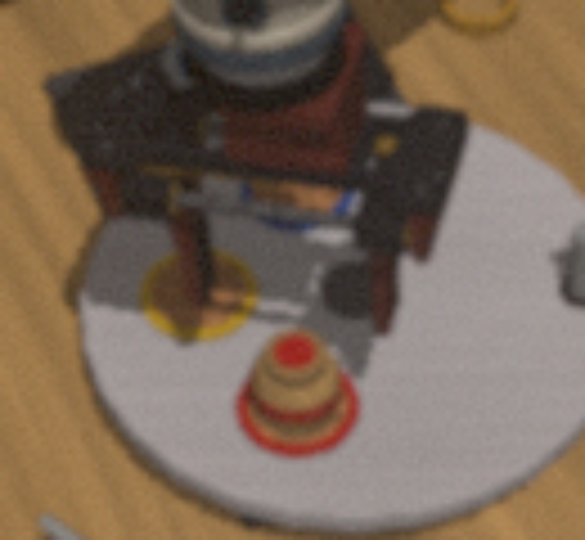

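Emit:
send_rows --pt "5 1.5 3.5 0" --pt "15 0 0 0" --pt "15 0 0 0" --pt "5 0 0 0" --pt "0 0 0 0"

```text
t: 54.42
ee_pos: [618.4, 107.9, 55.4]
orientation: [0.597, 1.549, -0.535]
ft_force: [-0.1, 0.6, -0.1]
width: 87.6
```

```bash
python3 go.py 616.6 110.2 31;  python3 - <<'E'
from m import *
d=snap('scene','s50.png')
for b in blobs(d,'red',0,0): print(*b)
d=cv2.imread('pics/s50.png')[200:320,220:350]; cv2.imwrite('pics/s50c.png',cv2.resize(d,None,fx=4.5,fy=4.5))
E
```

```text
t 54.42 p [618.4 107.9  55.4] jaw -0.718 xdown [-0.035  0.055 -0.998] q6 0.79 F [-0.1  0.6 -0.1] w 87.6
shift tool now [24.5  0.1 -1.3] turn 0
363 [126.3 122. ] [ 780. -636.  109.] 113.0
49 [285.1 277.8] [618. 109.  97.] 100.0
77 [286.4 294.1] [627. 127.  53.] 57.0
27 [285.2 291.8] [628. 129.  72.] 75.0
```

View pics/s50c.png

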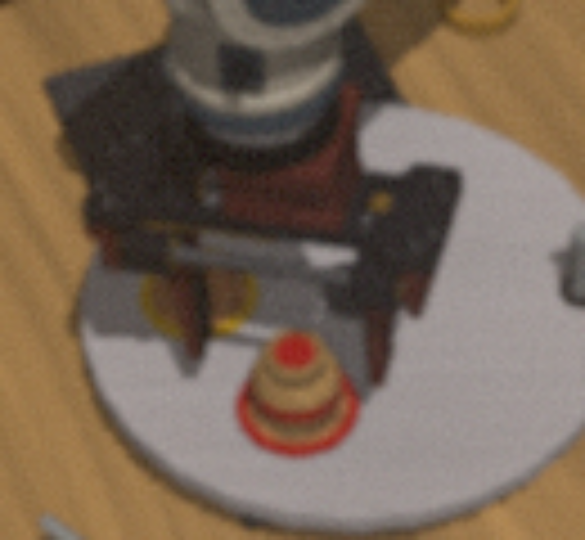

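Emit:
send_rows --pt "8 0 -1 0" --pt "10 0 0 0" --pt "6 0 0 0" --pt "0 0 0 0"

```text
t: 54.8
ee_pos: [618.1, 109.9, 31.7]
orientation: [0.598, 1.546, -0.533]
ft_force: [0.2, 0.7, -0.3]
width: 87.9
```

```bash
python3 go.py 616.6 110.2 31;  python3 - <<'E'
from m import *
d=snap('scene','s51.png')
d=cv2.imread('pics/s51.png')[200:320,220:350]; cv2.imwrite('pics/s51c.png',cv2.resize(d,None,fx=4.5,fy=4.5))
E
```

```text
t 54.8 p [618.1 109.9  31.7] jaw -0.718 xdown [-0.032  0.055 -0.998] q6 0.79 F [ 0.2  0.7 -0.3] w 87.9
shift tool now [ 0.8 -0.8 -1.2] turn 0
```

View pics/s51c.png

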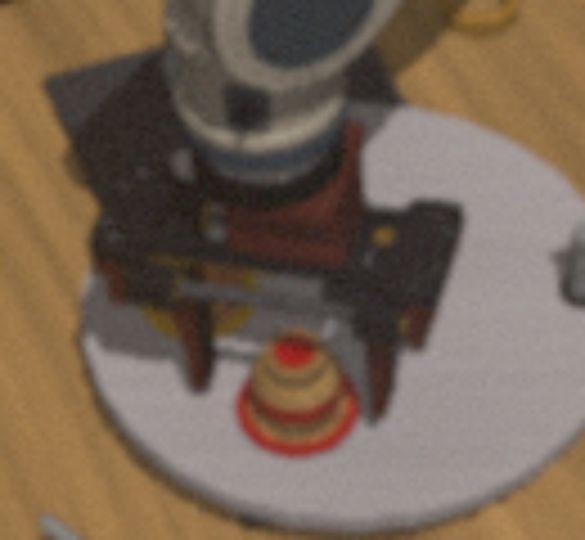

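Emit:
send_rows --pt "2 0 -1 0" --pt "0 0 0 0" --pt "0 0 0 0" --pt "0 0 0 0" --pt "0 0 0 0" --pt "0 0 0 0" --pt "0 0 0 0" --pt "0 0 0 0" --pt "0 0 0 0" --fingers 0

```text
t: 55.6
ee_pos: [618.4, 111.0, 31.2]
orientation: [0.599, 1.544, -0.532]
ft_force: [-0.8, 0.2, -0.2]
width: 47.1
```

Emit:
send_rows --pt "-10 0 0 0" --pt "-25 0 0 0" --pt "-30 0 0 0" --pt "-35 0 0 0" --pt "-35 0 0 0" --pt "0 0 0 0" --pt "0 0 0 0"

```text
t: 56.18
ee_pos: [621.0, 102.7, 173.6]
orientation: [0.598, 1.548, -0.534]
ft_force: [-0.7, 0.2, -1.5]
width: 47.2
```

```bash
python3 go.py 560 -378 170;  python3 - <<'E'
from m import *
d=snap('scene','s52.png')
for b in blobs(d,'red',0,0): print(*b)
d=cv2.imread('pics/s52.png')[180:320,220:360]; cv2.imwrite('pics/s52c.png',cv2.resize(d,None,fx=4.2,fy=4.2))
E
```

```text
t 56.18 p [621.  102.7 173.6] jaw -0.718 xdown [-0.034  0.055 -0.998] q6 0.8 F [-0.7  0.2 -1.5] w 47.2
shift tool now [ -20.6 -401.8  270. ] turn 0
364 [126.3 122. ] [ 780. -637.  109.] 113.0
33 [279.8 233.8] [624. 100. 240.] 242.0
37 [281.4 248.1] [630. 121. 216.] 219.0
83 [285.6 293. ] [628. 122.  52.] 56.0
```

View pics/s52c.png

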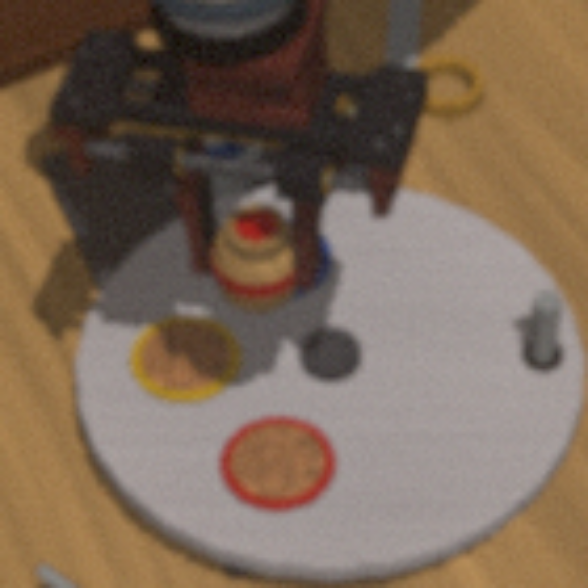

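Emit:
send_rows --pt "0 -18 12 0" --pt "-2 -28 19 0" --pt "-2 -32 21 0" --pt "-2 -32 21 0" --pt "-2 -32 21 0" --pt "-2 -32 21 0" --pt "-2 -32 21 0" --pt "-2 -32 21 0" --pt "-2 -32 21 0" --pt "-2 -32 21 0"

```text
t: 57.07
ee_pos: [566.6, -260.6, 162.9]
orientation: [0.59, 1.566, -0.524]
ft_force: [1.4, 0.5, -0.8]
width: 47.2
```

```bash
python3 go.py 560 -378 165
```

```text
t 57.07 p [ 566.6 -260.6  162.9] jaw -0.705 xdown [-0.048  0.061 -0.997] q6 0.22 F [ 1.4  0.5 -0.8] w 47.2
shift tool now [ -8.9 -93.6  70.6] turn 0
```

Emit:
send_rows --pt "0 -24 18 0" --pt "0 -24 18 0" --pt "0 -20 15 0" --pt "5 -10 8 0" --pt "15 0 0 0" --pt "20 0 0 0" --pt "20 0 0 0" --pt "15 0 0 0" --pt "0 0 0 0" --pt "0 0 0 0"

```text
t: 57.9
ee_pos: [547.1, -361.3, 65.8]
orientation: [0.602, 1.58, -0.53]
ft_force: [0.6, 0.3, -0.1]
width: 47.2
```

```bash
python3 go.py 560 -378 -14;  python3 - <<'E'
from m import *
d=snap('scene','s53.png')
for b in blobs(d,'red',0,0): print(*b)
d=cv2.imread('pics/s53.png')[100:230,180:330]; cv2.imwrite('pics/s53c.png',cv2.resize(d,None,fx=4.2,fy=4.2))
E
```

```text
t 57.9 p [ 547.1 -361.3   65.8] jaw -0.715 xdown [-0.062  0.071 -0.996] q6 0.09 F [ 0.6  0.3 -0.1] w 47.2
shift tool now [77.5 -5.1 28. ] turn 0
362 [126.3 122. ] [ 780. -638.  109.] 112.0
22 [233.4 156.5] [ 559. -345.  107.] 110.0
84 [285.4 292.5] [626. 121.  53.] 56.0
```

View pics/s53c.png

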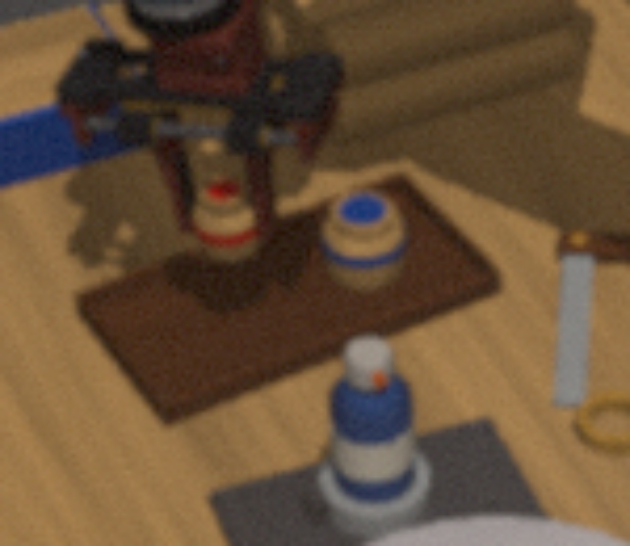

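Emit:
send_rows --pt "0 -2 10 0" --pt "5 -2 10 0" --pt "10 0 6 0" --pt "15 0 0 0" --pt "10 0 0 0" --pt "0 0 0 0" --pt "0 0 0 0"

```text
t: 58.53
ee_pos: [565.9, -381.2, 22.0]
orientation: [0.6, 1.575, -0.53]
ft_force: [-0.5, 0.4, -0.4]
width: 47.1
```

```bash
python3 go.py 560 -377 -14
```

```text
t 58.53 p [ 565.9 -381.2   22. ] jaw -0.714 xdown [-0.057  0.068 -0.996] q6 0.08 F [-0.5  0.4 -0.4] w 47.1
shift tool now [36.4 -1.2 -4.1] turn 0
```

Emit:
send_rows --pt "8 -1 -4 0" --pt "10 0 0 0" --pt "8 0 0 0" --pt "3 0 0 0" --pt "0 0 0 0"

```text
t: 58.95
ee_pos: [559.1, -376.2, -9.7]
orientation: [0.6, 1.577, -0.529]
ft_force: [-0.1, -0.5, -0.5]
width: 47.0
```

```bash
python3 go.py 560 -377 -14
```

```text
t 58.95 p [ 559.1 -376.2   -9.7] jaw -0.714 xdown [-0.058  0.068 -0.996] q6 0.08 F [-0.1 -0.5 -0.5] w 47.0
shift tool now [ 4.2 -0.1  1.6] turn 0
```

Emit:
send_rows --pt "3 0 0 0" --pt "2 0 0 0" --pt "1 0 0 0"

```text
t: 59.2
ee_pos: [558.8, -375.9, -14.6]
orientation: [0.6, 1.577, -0.529]
ft_force: [-4.7, 2.1, 14.1]
width: 46.9
```

```bash
python3 go.py 560 -377 -14;  python3 - <<'E'
from m import *
d=snap('scene','s54.png')
d=cv2.imread('pics/s54.png')[100:230,180:330]; cv2.imwrite('pics/s54c.png',cv2.resize(d,None,fx=4.2,fy=4.2))
E
```

```text
t 59.2 p [ 558.8 -375.9  -14.6] jaw -0.713 xdown [-0.059  0.068 -0.996] q6 0.08 F [-4.7  2.1 14.1] w 46.9
shift tool now [-0.7 -0.   1.5] turn 0
```

View pics/s54c.png

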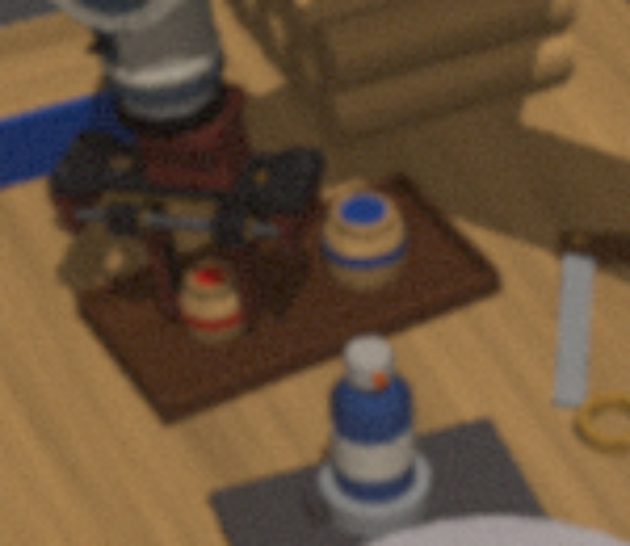

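On the floor at 14 N. Releasing, then straight up.

Emit:
send_rows --pt "-0.5 0 0 0" --pt "0 0 0 0" --pt "0 0 0 0" --pt "0 0 0 0" --pt "0 0 0 0" --pt "0 0 0 0" --fingers 1

```text
t: 59.75
ee_pos: [560.3, -376.9, -12.4]
orientation: [0.599, 1.573, -0.53]
ft_force: [0.4, 0.1, -0.7]
width: 83.9
```

Emit:
send_rows --pt "-10 0 0 0" --pt "-25 0 0 0" --pt "-30 0 0 0" --pt "-35 0 0 0" --pt "-35 0 0 0" --pt "-35 0 0 0" --pt "0 0 0 0"

```text
t: 60.33
ee_pos: [568.5, -387.5, 164.3]
orientation: [0.601, 1.58, -0.529]
ft_force: [2.0, -0.1, 0.6]
width: 88.0
```

```bash
python3 go.py 442.3 104.7 165 1.11;  python3 - <<'E'
from m import *
for n in('scene','top'):
    d=snap(n,n+'55.png')
    for c in('red','blue'):
        for b in blobs(d,c,0,0): print(n,c,*b)
d=cv2.imread('pics/scene55.png')[110:320,180:380]; cv2.imwrite('pics/s55c.png',cv2.resize(d,None,fx=2.8,fy=2.8))
E
```

```text
t 60.33 p [ 568.5 -387.5  164.3] jaw -0.713 xdown [-0.061  0.07  -0.996] q6 0.08 F [ 2.  -0.1  0.6] w 88.0
shift tool now [  41.6  289.1 -415.8] turn 1.318
shift after turn [  41.6 -330.4 -383.8]
scene red 364 [126.2 122.1] [ 780. -638.  109.] 112.0
scene red 23 [230.  165.3] [ 560. -379.   51.] 53.0
scene red 85 [285.6 292.4] [626. 122.  53.] 56.0
scene blue 649 [186.6 132.8] [ 619. -601.   37.] 57.0
scene blue 35 [266.  149.4] [ 439. -389.   60.] 64.0
scene blue 93 [268.4 197.1] [ 544. -146.  112.] 118.0
top red 4647 [ 63.7 103.7] [846. 599.  17.] 20.0
top red 24 [594.7 110. ] [ 797. -606.  109.] 471.0
top red 108 [271.5 197.8] [607. 104.  51.] 53.0
top red 53 [487.8 221.4] [ 561. -379.   50.] 52.0
top blue 30 [392.3 231.7] [ 525. -150.  113.] 115.0
```

View pics/s55c.png

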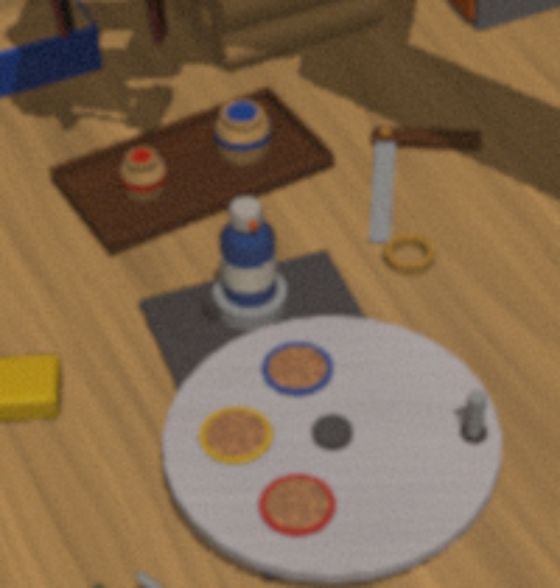

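Both dolls stand in the tray, red at (560,−379) and blue at (440,−390). Last job is turning the table back to red.

Emit:
send_rows --pt "-2 12 -18 0" --pt "-2 20 -29 0" --pt "-2 22 -32 0" --pt "-2 22 -32 0" --pt "-2 22 -32 0" --pt "-2 22 -32 0" --pt "-2 22 -32 0" --pt "-2 22 -32 0" --pt "-2 22 -32 0" --pt "-2 22 -32 0" --fingers 0.5

```text
t: 61.27
ee_pos: [460.0, -20.7, 197.7]
orientation: [0.613, 1.615, -0.539]
ft_force: [0.9, -0.0, -0.4]
width: 43.9
```

Emit:
send_rows --pt "0 20 -28 0" --pt "0 10 -14 0" --pt "0 0 0 -0.12" --pt "0 0 0 -0.12" --pt "0 0 0 -0.12" --pt "0 0 0 -0.12" --pt "0 0 0 -0.12" --pt "0 0 0 -0.12" --pt "0 0 0 -0.12" --pt "0 0 0 -0.12"

```text
t: 62.1
ee_pos: [429.7, 40.4, 190.4]
orientation: [-0.137, 1.673, 0.3]
ft_force: [-0.3, 0.7, 0.0]
width: 43.6
```

```bash
python3 go.py 442.3 104.7 150 1.11
```

```text
t 62.1 p [429.7  40.4 190.4] jaw 0.28 xdown [-0.127  0.085 -0.988] q6 -0.32 F [-0.3  0.7  0. ] w 43.6
shift tool now [43.8 53.6 33.7] turn -0.83
shift after turn [43.8 11.3 62.3]
```

Emit:
send_rows --pt "0 0 0 -0.12" --pt "0 0 0 -0.12" --pt "0 0 0 -0.12" --pt "0 0 0 -0.12" --pt "0 0 0 -0.12" --pt "0 0 0 -0.12" --pt "0 0 0 -0.1" --pt "0 0 0 0" --pt "0 0 0 0"

```text
t: 62.85
ee_pos: [416.1, 40.5, 177.8]
orientation: [-0.759, 1.471, 1.019]
ft_force: [0.1, -0.2, 0.6]
width: 44.2
```

```bash
python3 arc.py 1.2
```

```text
t 62.85 p [416.1  40.5 177.8] turn est -4.531 radius 131.9 jaw err 5.75 x [-0.156  0.085 -0.984] F [ 0.1 -0.2  0.6] w 44.2
1.2 shift [140.3 -13.7  68. ] turn 0.019
```

Emit:
send_rows --pt "0 0 20 0" --pt "0 0 25 0" --pt "0 0 15 0" --pt "0 0 0 0" --pt "0 0 0 0"

```text
t: 63.27
ee_pos: [438.9, 95.8, 174.9]
orientation: [-0.744, 1.486, 1.008]
ft_force: [-0.4, -0.2, 0.2]
width: 43.8
```

```bash
python3 arc.py 1.2;python3 - <<'E'
from m import *
d=snap('scene','s56.png')
d=cv2.imread('pics/s56.png')[130:330,220:440]; cv2.imwrite('pics/s56c.png',cv2.resize(d,None,fx=2.8,fy=2.8))
E
```

```text
t 63.27 p [438.9  95.8 174.9] turn est 1.28 radius 116.4 jaw err -0.078 x [-0.164  0.084 -0.983] F [-0.4 -0.2  0.2] w 43.8
1.2 shift [136.3 -16.4   9. ] turn 0.002
```

View pics/s56c.png

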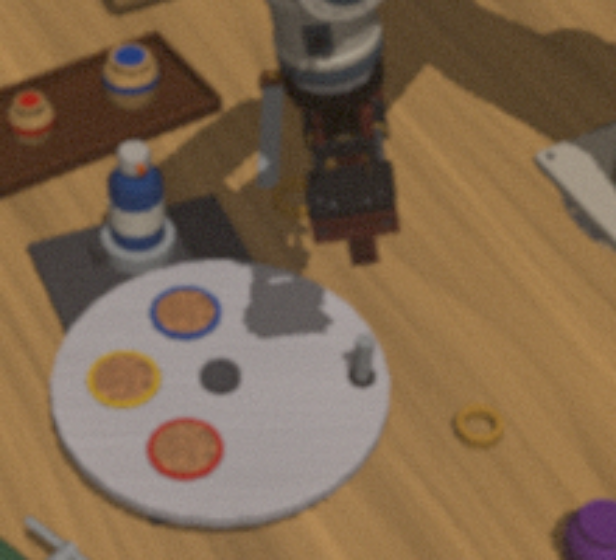

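Emit:
send_rows --pt "15 -2 1 0" --pt "20 -2.5 1.5 0" --pt "20 -2.5 1.5 0" --pt "20 -2.5 1.5 0" --pt "5 0 0 0" --pt "0 0 0 0"

```text
t: 63.82
ee_pos: [434.5, 99.1, 92.3]
orientation: [-0.738, 1.489, 1.0]
ft_force: [0.8, -0.2, 0.6]
width: 44.0
```

```bash
python3 arc.py 1.2
```

```text
t 63.82 p [434.5  99.1  92.3] turn est 1.268 radius 121.7 jaw err -0.076 x [-0.164  0.083 -0.983] F [ 0.8 -0.2  0.6] w 44.0
1.2 shift [54.1 -6.4  8.2] turn -0.007
```

Emit:
send_rows --pt "0 0 6 0" --pt "0 0 2 0" --pt "0 0 0 0"

```text
t: 64.07
ee_pos: [438.6, 105.8, 93.9]
orientation: [-0.736, 1.49, 0.997]
ft_force: [0.8, -0.3, 0.2]
width: 43.7
```

```bash
python3 arc.py 1.2;python3 - <<'E'
from m import *
d=snap('scene','s57.png')
d=cv2.imread('pics/s57.png')[180:320,280:420]; cv2.imwrite('pics/s57c.png',cv2.resize(d,None,fx=4,fy=4))
E
```

```text
t 64.07 p [438.6 105.8  93.9] turn est 1.205 radius 120.7 jaw err -0.014 x [-0.163  0.084 -0.983] F [ 0.8 -0.3  0.2] w 43.7
1.2 shift [55.7 -6.   0.5] turn -0.01
```

View pics/s57c.png

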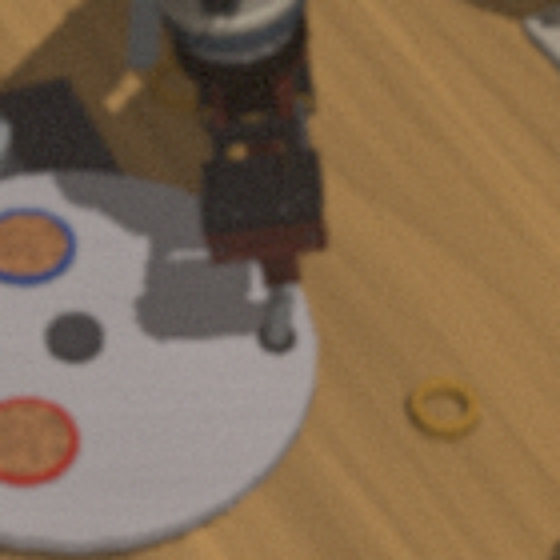

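Aligned over the handle. Descending.

Emit:
send_rows --pt "12 -1.5 0 0" --pt "15 -1.5 0 0" --pt "12 -1.5 0 0" --pt "8 -1 0 0" --pt "0 0 0 0"

```text
t: 64.53
ee_pos: [440.8, 108.1, 49.6]
orientation: [-0.74, 1.479, 0.993]
ft_force: [0.2, 0.1, -0.5]
width: 43.8
```

```bash
python3 arc.py 1.2;python3 - <<'E'
from m import *
d=snap('scene','s58.png')
d=cv2.imread('pics/s58.png')[180:320,280:420]; cv2.imwrite('pics/s58c.png',cv2.resize(d,None,fx=4,fy=4))
E
```

```text
t 64.53 p [440.8 108.1  49.6] turn est 1.181 radius 120.2 jaw err 0.009 x [-0.152  0.085 -0.985] F [ 0.2  0.1 -0.5] w 43.8
1.2 shift [12.2  2.7 -2.4] turn -0.009
```

View pics/s58c.png

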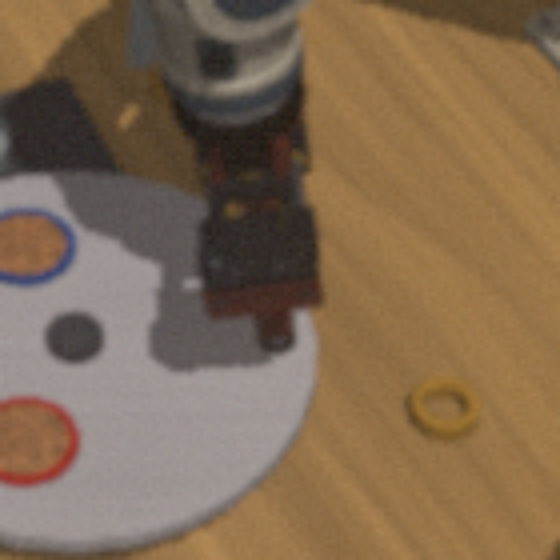

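Emit:
send_rows --pt "9 2 -2 0" --pt "0 0 0 0" --pt "0 0 0 0" --pt "0 0 0 0" --pt "0 0 0 0" --fingers 0.3

```text
t: 65.0
ee_pos: [438.3, 108.2, 42.9]
orientation: [-0.741, 1.475, 0.992]
ft_force: [0.1, -0.2, 0.3]
width: 26.6
```

```bash
python3 arc.py 1.2 1.0 0.8
```

```text
t 65.0 p [438.3 108.2  42.9] turn est 1.191 radius 122.6 jaw err -0.0 x [-0.148  0.086 -0.985] F [ 0.1 -0.2  0.3] w 26.6
1.2 shift [ 5.2  1.5 -1.2] turn -0.009
1.0 shift [ 5.  -0.8 23.7] turn 0.191
0.8 shift [ 4.  -7.9 47.6] turn 0.391
```

Emit:
send_rows --pt "3 0.5 3 0.02" --pt "1 -0.1 6 0.05" --pt "0 -0.2 7.5 0.06" --pt "0 -0.3 7.5 0.06" --pt "0 -0.3 7.5 0.06" --pt "0 -0.3 7.5 0.06" --pt "0 -0.1 4 0.03" --pt "0 0 0 0"

```text
t: 65.67
ee_pos: [461.5, 141.9, 38.2]
orientation: [-0.481, 1.605, 0.694]
ft_force: [-0.6, -1.1, 0.4]
width: 26.3
```

```bash
python3 arc.py 0.6 0.4
```

```text
t 65.67 p [461.5 141.9  38.2] turn est 0.855 radius 124.0 jaw err -0.021 x [-0.153  0.08  -0.985] F [-0.6 -1.1  0.4] w 26.3
0.6 shift [-2.  -2.1 31.6] turn 0.234
0.4 shift [ -4.7 -10.   55.1] turn 0.434
```

Emit:
send_rows --pt "-0.5 -0.1 6 0.05" --pt "-0.5 -0.2 7.5 0.06" --pt "-0.5 -0.2 7.5 0.06" --pt "-0.5 -0.2 7.5 0.06" --pt "-0.6 -0.2 7.5 0.06" --pt "-0.7 -0.2 7.5 0.06" --pt "0 -0.1 4 0.03" --pt "0 0 0 0"

```text
t: 66.33
ee_pos: [498.4, 166.1, 36.3]
orientation: [-0.193, 1.698, 0.361]
ft_force: [-0.1, 0.2, 0.6]
width: 26.4
```

```bash
python3 arc.py 0.2 0
```

```text
t 66.33 p [498.4 166.1  36.3] turn est 0.494 radius 123.6 jaw err -0.05 x [-0.161  0.077 -0.984] F [-0.1  0.2  0.6] w 26.4
0.2 shift [-6.5 -1.3 35.8] turn 0.244
0.0 shift [-10.5  -9.3  59.2] turn 0.444
```

Emit:
send_rows --pt "-1 0 6 0.04" --pt "-1.2 -0.1 7.5 0.055" --pt "-1.2 -0.2 7.5 0.055" --pt "-1.2 -0.2 7.5 0.06" --pt "-1.2 -0.2 7.5 0.06" --pt "-1.2 -0.2 7.5 0.06" --pt "-1.2 -0.2 7.5 0.06" --pt "0 -0.1 4 0.03" --pt "0 0 0 0"

```text
t: 67.08
ee_pos: [551.6, 173.3, 35.1]
orientation: [0.121, 1.737, -0.007]
ft_force: [1.7, -0.5, -1.0]
width: 26.4
```

```bash
python3 arc.py -0.2 -0.4
```

```text
t 67.08 p [551.6 173.3  35.1] turn est 0.05 radius 120.9 jaw err -0.036 x [-0.164  0.077 -0.984] F [ 1.7 -0.5 -1. ] w 26.4
-0.2 shift [-8.   1.8 30. ] turn 0.214
-0.4 shift [-12.5  -5.6  53.4] turn 0.414
```

Emit:
send_rows --pt "-1.5 0.8 6 0.04" --pt "-1.5 0.8 7.5 0.055" --pt "-1.5 0.2 7.5 0.055" --pt "-1.5 0 7.5 0.06" --pt "-1.5 0 7.5 0.06" --pt "-1.5 0 7.5 0.06" --pt "-1.5 0 7.5 0.06" --pt "-0.5 0 4 0.03" --pt "0 0 0 0"

```text
t: 67.83
ee_pos: [593.0, 162.1, 35.2]
orientation: [0.427, 1.738, -0.377]
ft_force: [0.0, 1.3, 1.0]
width: 26.5
```

```bash
python3 arc.py -0.8 -1.0
```

```text
t 67.83 p [593.  162.1  35.2] turn est -0.317 radius 119.2 jaw err -0.097 x [-0.187  0.079 -0.979] F [0.  1.3 1. ] w 26.5
-0.8 shift [-14.5  -3.1  56.8] turn 0.386
-1.0 shift [-18.7 -14.9  78.4] turn 0.586
```

Emit:
send_rows --pt "-1 1.5 6 0.01" --pt "-1.8 1.5 7.5 0.03" --pt "-1.8 1 7.5 0.04" --pt "-1.8 0.5 7.5 0.05" --pt "-1.8 0.3 7.5 0.055" --pt "-1.8 0.3 7.5 0.055" --pt "-1.8 0.2 7.5 0.055" --pt "-0.5 0 4 0.03" --pt "0 0 0 0"

```text
t: 68.58
ee_pos: [640.0, 131.1, 34.5]
orientation: [0.662, 1.685, -0.68]
ft_force: [-0.5, -0.1, -0.3]
width: 26.4
```

```bash
python3 arc.py -1.0 -1.2
```

```text
t 68.58 p [640.  131.1  34.5] turn est -0.788 radius 122.9 jaw err 0.031 x [-0.197  0.076 -0.978] F [-0.5 -0.1 -0.3] w 26.4
-1.0 shift [-8.2 -2.3 25.1] turn 0.243
-1.2 shift [-11.8 -11.1  48.2] turn 0.443
```

Emit:
send_rows --pt "-1.8 0 6 0.055" --pt "-1.8 0 7.5 0.07" --pt "-1.8 -0.2 7.5 0.07" --pt "-1.8 -0.2 7.5 0.07" --pt "-1.8 -0.2 7.5 0.07" --pt "-1.5 -0.2 7.5 0.06" --pt "-0.5 0 3 0.03" --pt "0 0 0 0"

```text
t: 69.25
ee_pos: [667.8, 88.4, 36.6]
orientation: [0.966, 1.543, -1.061]
ft_force: [0.7, -0.2, 0.3]
width: 26.4
```

```bash
python3 arc.py -1.2
```

```text
t 69.25 p [667.8  88.4  36.6] turn est -1.196 radius 127.4 jaw err 0.0 x [-0.194  0.075 -0.978] F [ 0.7 -0.2  0.3] w 26.4
-1.2 shift [-1.  -2.6  0.3] turn 0.004
```

Emit:
send_rows --pt "0 0 0 0" --pt "0 0 0 0" --pt "0 0 0 0" --pt "0 0 0 0" --pt "-12 0 -1.5 0" --pt "-20 0 -2.5 0" --pt "-25 0 -3 0" --pt "-30 0 0 0" --pt "-30 0 0 0" --pt "0 0 0 0" --fingers 0.6

```text
t: 70.08
ee_pos: [687.5, 88.5, 158.1]
orientation: [0.957, 1.551, -1.056]
ft_force: [0.7, -0.1, 1.7]
width: 52.8
```

```bash
python3 go.py 674 84 150;python3 - <<'E'
from m import *
for n in('scene','top'):
    d=snap(n,n+'60.png')
    for c in('red','blue'):
        for b in blobs(d,c,0,0): print(n,c,*b)
d=cv2.imread('pics/scene60.png')[80:390,150:460]; cv2.imwrite('pics/s60c.png',cv2.resize(d,None,fx=1.9,fy=1.9))
E
```

```text
t 70.08 p [687.5  88.5 158.1] jaw -1.275 xdown [-0.199  0.074 -0.977] q6 1.3 F [ 0.7 -0.1  1.7] w 52.8
shift tool now [ 10.2 -12.7   1.4] turn 0
scene red 362 [126.3 122. ] [ 780. -637.  109.] 112.0
scene red 66 [285.3 244.2] [560. -18.  53.] 56.0
scene blue 40 [160.2 124.2] [ 680. -657.   57.] 61.0
scene blue 25 [266.9 149.8] [ 437. -388.   59.] 62.0
scene blue 15 [271.3 216.4] [ 541. -138.   46.] 50.0
top red 4646 [ 63.6 103.7] [846. 599.  17.] 20.0
top red 964 [608.  119.9] [ 778. -638.  108.] 110.0
top red 55 [487.8 221.5] [ 559. -379.   51.] 53.0
top blue 256 [594.4 217.4] [ 554. -603.   57.] 60.0
top blue 135 [497.6 274.5] [ 440. -391.   58.] 61.0
```

View pics/s60c.png

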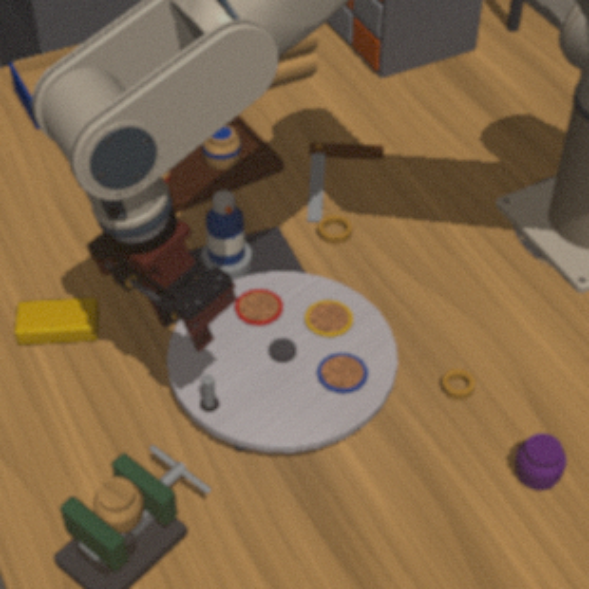

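View pics/top60.png

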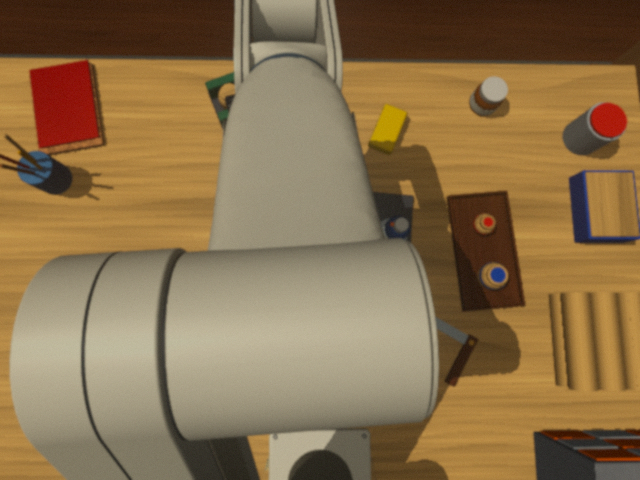

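Emit:
send_rows --pt "-20 10 0 0" --pt "-20 10 0 0" --pt "0 0 0 0" --pt "0 0 0 0" --pt "0 0 0 0"

```text
t: 70.6
ee_pos: [705.6, 92.2, 182.7]
orientation: [0.946, 1.566, -1.068]
ft_force: [-0.2, -0.5, -0.0]
width: 52.7
```

```bash
python3 - <<'E'
from m import *
d=snap('scene','s61.png'); hsv=cv2.cvtColor(d['img'],cv2.COLOR_RGB2HSV); P=cloud(d)
c=np.array([554.4,49.0])
for nm,(lo,hi),off in(('blue',((105,80,40),(130,255,255)),-1.2),('yellow',((20,140,90),(35,255,255)),0),('red',((0,140,80),(6,255,255)),1.2)):
    m=cv2.inRange(hsv,lo,hi)>0
    m&=(abs(P[...,2]-52)<8)&(np.hypot(P[...,0]-c[0],P[...,1]-c[1])<140)
    v,u=np.nonzero(m); (x,y),_=cv2.minEnclosingCircle(np.array([ray(d,a,b,52)[:2] for a,b in zip(u,v)],np.float32))
    t=np.arctan2(y-c[1],x-c[0])-(-1.659+off); print(nm,round(x),round(y),'turn',round((t+np.pi)%(2*np.pi)-np.pi,3))
o=ctrl.get_obs(); print(np.round(o['ee_pos'],1),np.round(o['ft_force'],1),np.round(o['qvel'],3),round(o['t'],1))
E
```

```text
blue 503 118 turn -1.214
yellow 473 27 turn -1.217
red 548 -34 turn -1.192
[705.   92.1 182.1] [-1.6 -0.7 -0.5] [-0.003  0.003  0.005 -0.001  0.006  0.   ] 70.7
```

View pics/s61.png

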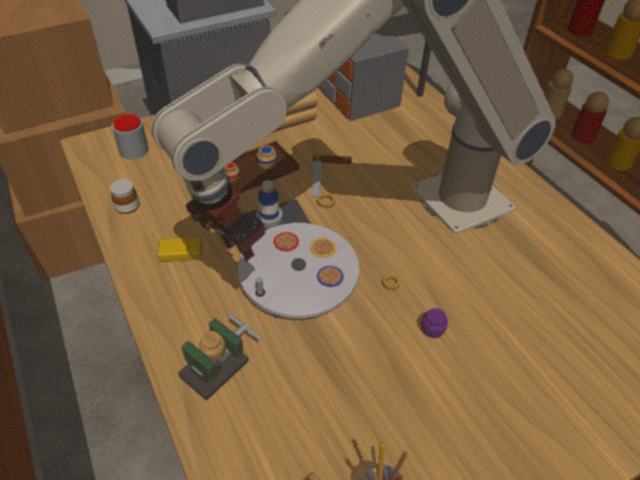

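The last picture shows the table at about −1.21 rad with red at the nozzle. Both dolls are upright in the tray, at scene (232,170) and (266,154). The cap is up, the arm is clear, and the bystanders look unmoved. Handing in.

```bash
python3 -c "
from workcell import ctrl
ctrl.close_job()"
```

```text
the job is handed in; nothing more can be done
```

I ran the whole job and handed it in at about 71 s of the 210 s allowed; no verdict is reported. Only the red and blue dolls were there, and there was no yellow one.

**What I did:**
- **Blow-offs:** I stood each doll on its own pad and turned the table by its handle to −1.2 for red and then +1.2 for blue. Each time I pushed the cap fully down (about 29 N and 30–50 N at the wrist) and let it up again.
- **Knock:** Blue was knocked half off its pad before its push. I picked it up and put it back, about 4 mm from the pad centre, before pressing.
- **Finish:** Both dolls went into the tray and I turned the table back to red.

**Last checks before handing in:**
- **Table:** the three pads gave −1.19 to −1.22 rad.
- **Dolls in the tray:** the red disc was at (559, −379) and the blue at (440, −391). Their heights matched dolls standing on the tray floor.
- **Rest of the bench:** the cap looked up, the arm was clear and the bystanders looked unmoved. I judged these by eye rather than measuring them.

**What disagreed:**
- **Fingertip height:** the real fingertips sat about 36 mm above the reported TCP. My first grasp of red therefore caught only the lip, but it held, and I corrected for this afterwards.
- **Tool lean:** the tool built up a lean of about 0.2 rad by the end, which did no harm.
- **Cameras:** the two camera views differed by up to about 11 mm on the tray, so I used the top view there.

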